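Pack the jewellery boxes lid up, shut the hood and latch the case

ROBOT

A 7-joint arm with a two-finger parallel gripper is mounted at the origin on the work surface; the furniture and walls round the work are solid. World frame = base frame: x ahead of the robot, y to its left, z up, the work surface at z = 0. Lengths are in m, angles in rad, forces in N, time in s.
With the tool pointing down it reaches from about 0.4 to 0.85 m from the base axis. Payload 10.4 kg.
Tool frame: the origin (TCP) lies between the finger pads; the fingertips stand tip_extent ahead of it and the grasp point (between the pads) lies 2 mm behind it (tip_extent is the distance from the TCP to the fingertips, in m); z points along the fingers, y is the direction in which the jaws open and shut (so a half turn about z gives the same grasp; the last joint's range is limited). The gripper opens to 87 mm and grips with 3 to 60 N. Pads are 19 mm wide; open, the fingers measure 117 mm over their backs; the gripper's body (75 mm by 190 mm) begins 51 mm behind the grasp point.
Start: joints at [1.163, 0.332, -0.065, 1.46, 0.022, 1.35, -0.088], TCP at [0.235, -0.579, 0.216] pointing down, gripper open.
Joint ranges: [-2.6, 2.6], [-0.5, 2.12], [-1.47, 1.34], [0.16, 2.42], [-1.27, 4.41], [0.06, 2.06], [-2.6, 2.6]. Speed limits (rad/s): [2.22, 2.22, 2.79, 2.79, 3.14, 3.14, 3.14].

INTERFACE

Orientations are given as a unit quaternion [x, y, z, w].
In Python, from bench import read_state, camera, camera_params, close_job, tip_extent gives the robot as it stands. The module is installed in compiled form; this text tells all that it offers.
- The arm moves only by the tool send_rows, never from a script. Its argument "steps" is a list of rows, each a list of 7 numbers: the turn, a rotation vector about the tool's x, y, z in degrees, then the shift along the tool's x, y, z in m, then the gripper's target within -1 to 1 (shut at 1, half-way at 0, fully open at -1). In form: [[ax, ay, az, x, y, z, jaw], ...]. A call has exactly 10 rows; each row shifts and turns the pose as measured when the row begins, along the tool's axes as they then stand; what a row does not reach is not made up. A row lasts 1/10 s, in which the tool goes at most 50 mm and 8.59 degrees, less where a joint would pass 70% of its speed; a pose out of reach is approached as far as the arm can. A call with a gripper value outside its range is refused whole. The fingers move at their own pace and stop on an object; "force" is the grip in N (left out, the last holds). Time passes only in rows, so rows that do not move let the fingers close, or fill a call up. It gives the time, the measured TCP pose, the force and the opening at its end, in the units of the state.
- read_state(): the state, without advancing time (a new reading comes with each control period).
- camera(name): name is "scene" or "top" or "wrist"; returns (picture, depth): 480x640x3 uint8, blue, green, red; 480x640 float32, m along the optical axis (not along the pixel's ray), 0 where there is no reading.
- camera_params(name): a dict with "camera_matrix" (3x3 intrinsics, pixels), "world_from_camera" (4x4, takes a point from camera to world coordinates). Camera axes: x right, y down, z forward; pixel columns grow to the right and rows downward; lengths in m; the calibration is good to about 2 mm. A picture is of the moment at which its call begins: read the wrist's pose just before it. camera_params takes no time and is no camera call; for the wrist camera it gives the pose at the moment of the call.
- close_job(): hands the job in, once; it reports no verdict.
The state is a dict: "time": time; "joint_positions": joint angles; "joint_vel": joint speeds; "joint_torque": joint torques, N m; "ee_pos": TCP position; "eef_rot": TCP orientation; "ft_force": force on the tool from outside, world axes, zero at the start; "torque": the same for the moment, N m; "width": finger opening in m.
Only numpy, scipy, OpenCV 4.12 (cv2) and the standard library are available. Lean on these libraries where they do the work, as an engineer would, in place of code of your own. Each camera call takes 0.05 s, during which the arm holds its last target.

TASK

Pack the jewellery gift boxes standing on the table (three or four of them) into the pockets of the presentation case, one to a pocket, each lying flat on the pocket floor with its gold-bordered lid face up. When all are in, lower the clear hood gently shut, then lock it: lift the red latch knob out of its near notch, slide it away from the robot and drop it fully into the far notch. Leave the ribbon spool, the bell and the gift tags alone.

Things in the scene. Friction and masses are not known exactly. Their poses are not given: they have to be found in the camera images.
- box0: black closed rigid jewellery gift box 66x66x36 mm, 75 g, may be absent. Origin: centre of its underside. Own z: out of the lid face (thin gold border), 36 mm from the origin; own -x: front edge face with gold clasp, at 32 mm; own +x: back edge face, at 34 mm; sides y +-33 mm. Starts standing on its back edge, clasp on top, lid face looking to the robot's left or half toward the robot
- box1: burgundy closed rigid jewellery gift box 66x66x36 mm, 75 g, may be absent. Origin: centre of its underside. Own z: out of the lid face (thin gold border), 36 mm from the origin; own -x: front edge face with gold clasp, at 32 mm; own +x: back edge face, at 34 mm; sides y +-33 mm. Starts standing on its back edge, clasp on top, lid face looking to the robot's left or half toward the robot
- box2: black closed rigid jewellery gift box 66x66x36 mm, 75 g, may be absent. Origin: centre of its underside. Own z: out of the lid face (thin gold border), 36 mm from the origin; own -x: front edge face with gold clasp, at 32 mm; own +x: back edge face, at 34 mm; sides y +-33 mm. Starts standing on its back edge, clasp on top, lid face looking to the robot's left or half toward the robot
- box3: black closed rigid jewellery gift box 66x66x36 mm, 75 g, may be absent. Origin: centre of its underside. Own z: out of the lid face (thin gold border), 36 mm from the origin; own -x: front edge face with gold clasp, at 32 mm; own +x: back edge face, at 34 mm; sides y +-33 mm. Starts standing on its back edge, clasp on top, lid face looking to the robot's left or half toward the robot
- case: presentation case fixed to the table: dark wooden tray 195 (x) x 190 (y) mm, walls 16 mm high, with a grey insert that has four square pockets. Origin: on the table, midway between the four pockets. The tray reaches from -90 to +105 mm in its own x. Own x points away from the robot (toward the hood's hinge), own y to the left, turned with the case
- pocket0 (a point): middle of the floor of the near left pocket, 6 mm above the table; the pocket is 74 x 74 mm, square to the case, 10 mm deep (a seated box stands 26 mm proud of it); pocket centres are 90 mm apart in case x, 100 mm in case y
- pocket1 (a point): middle of the floor of the near right pocket, 6 mm above the table; the pocket is 74 x 74 mm, square to the case, 10 mm deep (a seated box stands 26 mm proud of it); pocket centres are 90 mm apart in case x, 100 mm in case y
- pocket2 (a point): middle of the floor of the far left pocket, 6 mm above the table; the pocket is 74 x 74 mm, square to the case, 10 mm deep (a seated box stands 26 mm proud of it); pocket centres are 90 mm apart in case x, 100 mm in case y
- pocket3 (a point): middle of the floor of the far right pocket, 6 mm above the table; the pocket is 74 x 74 mm, square to the case, 10 mm deep (a seated box stands 26 mm proud of it); pocket centres are 90 mm apart in case x, 100 mm in case y
- hood (a joint): angle of the clear hood lid on the far rim of the case: 0 closed flat on the tray, about 1.65 to 1.85 rad open at the start, limit 1.95. Stiff friction hinge: it stays where it is left, and needs about 2 to 4 N at its free edge to move
- hood_hinge (a point): middle of the hood's hinge line, 16 mm above the table; the hinge line runs along case y at case x = +105 mm
- hood_front (a point): middle of the outer top edge at the hood's free (front) end, 195 mm from the hinge; the hood is a shell 195 x 190 mm, 34 mm deep, open on the tray side: outer plate 34 mm beyond the hinge plane; it stands up behind the pockets when open. Closed, its top is 50 mm above the table
- latch_slide (a joint): position of the latch along case +x (away from the robot): 0 in the near notch (open), 0.050 in the far notch (locked). A middle tooth between the notches blocks it unless the knob is lifted at least 9 mm
- latch_lift (a joint): lift of the latch knob: 0 with its foot down in a notch, limit 0.022 m; weight and a light spring pull it down (under 2 N)
- knob_grip (a point): middle of the red latch knob, an upright cylinder 20 mm across and 26 mm tall on a 26 mm black collar, 43 mm above the table when it is down; it stands on the left side of the case, 18 mm outside the hood's wall
- spool_red: spool of red ribbon, 66 mm across, 24 mm high. Origin: underside. A bystander, to be left alone
- bell: counter bell, 86 mm across, 62 mm high. Origin: underside. A bystander, to be left alone
- tags: pad of gift tags, 110 x 42 x 11 mm. Origin: underside. A bystander, to be left alone
There are look-alikes about, which are no part of the job. There is more than one size of the box1; the one meant has the size given above.

How it is judged:
By the outcome, as a careful person would: the job done as asked, in the order asked, and still so for the second after the job is handed in, with the robot touching nothing.
Of box0, box1, box2, box3 only 3 to 4 are there at a start; the rules pass over those that are not, and their reading is None.
At some moment in a run one of box0, box1, box2, box3 may be knocked a few centimetres aside while the robot is not near it.
Once in a run the grip may slacken for a moment while it holds something.
It also fails if it takes over 210 s, if anything falls off the work surface, if the arm or the gripper's body presses on something with over 40 N, if the wrist force passes 120 N, or if a joint passes its speed limit or range.

## Working session

There is one attempt and no reset: what is moved stays moved. The work goes in short steps, Python scripts to look and compute and a tool call to move; the robot and the scene stay as the last step left them, time stands still between calls to the robot, and variables do not carry over. Pictures are saved under pics/ and viewed, and the job is handed in when it is done.

Besides the shell and the picture viewer there is one more tool, called as name(argument=value, ...), one argument or row to a line, values as JSON. send_rows: Moves the arm, as the interface text tells. Its arguments: {"type":"object","properties":{"steps":{"type":"array"},"force":{"type":"number"}},"required":["steps"]}

```bash
mkdir -p pics; ls; python3 - <<'E'
from bench import *
import cv2,numpy as np
print(tip_extent if not callable(tip_extent) else tip_extent())
for n in ["scene","top","wrist"]:
    p,d=camera(n); cv2.imwrite(f"pics/a_{n}.png",p); np.save(f"pics/a_{n}.npy",d)
    c=camera_params(n); print(n,np.round(c["camera_matrix"],1).tolist(),np.round(c["world_from_camera"],3).tolist())
    np.savez(f"pics/a_{n}_c.npz",**c)
print(read_state())
E
```

```text
pics
0.017
scene [[478.1, 0.0, 322.9], [0.0, 478.1, 233.5], [0.0, 0.0, 1.0]] [[0.821, 0.255, -0.51, 1.113], [0.571, -0.378, 0.729, -0.939], [-0.007, -0.89, -0.456, 0.594], [0.0, 0.0, 0.0, 1.0]]
top [[498.8, 0.0, 320.1], [0.0, 498.8, 236.1], [0.0, 0.0, 1.0]] [[0.025, -0.986, 0.163, 0.342], [-1.0, -0.027, -0.013, -0.088], [0.017, -0.163, -0.986, 1.016], [0.0, 0.0, 0.0, 1.0]]
wrist [[377.8, 0.0, 323.9], [0.0, 377.8, 237.4], [0.0, 0.0, 1.0]] [[0.375, -0.888, -0.267, 0.308], [-0.927, -0.359, -0.107, -0.549], [-0.001, 0.288, -0.958, 0.384], [0.0, 0.0, 0.0, 1.0]]
{'time': 0.15, 'joint_positions': array([ 1.16338405,  0.3326827 , -0.06475084,  1.46073377,  0.02158829,
        1.34991847, -0.08846834]), 'joint_vel': array([-0.00167743, -0.0005282 ,  0.00139976, -0.00457768, -0.0005046 ,
       -0.00100809, -0.00133947]), 'joint_torque': array([ 1.66633774e-03, -6.23631120e+01,  2.53027969e-02, -3.90139246e+01,
       -6.13224297e-02,  3.73352354e-02,  8.43665703e-05]), 'ee_pos': array([ 0.23453404, -0.57900115,  0.21527131]), 'eef_rot': array([ 9.81537872e-01,  1.91267171e-01, -1.09132568e-04, -5.12271194e-04]), 'ft_force': array([-0.28234874,  0.12694212, -0.09604949]), 'torque': array([ 0.00241235,  0.00273957, -0.02439136]), 'width': 0.08721607343343186}
```

View pics/a_top.png

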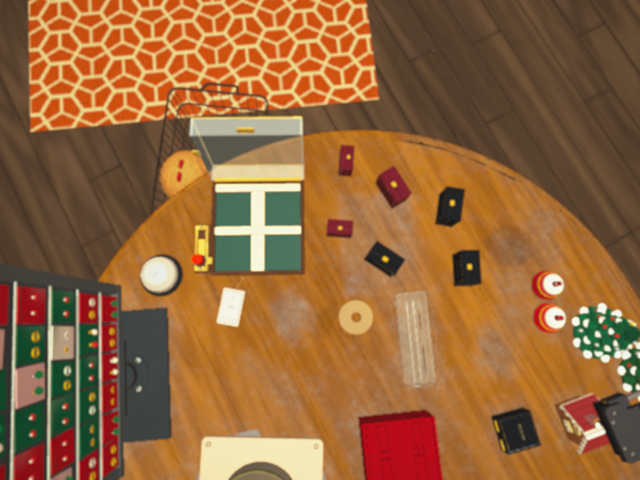

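View pics/a_scene.png

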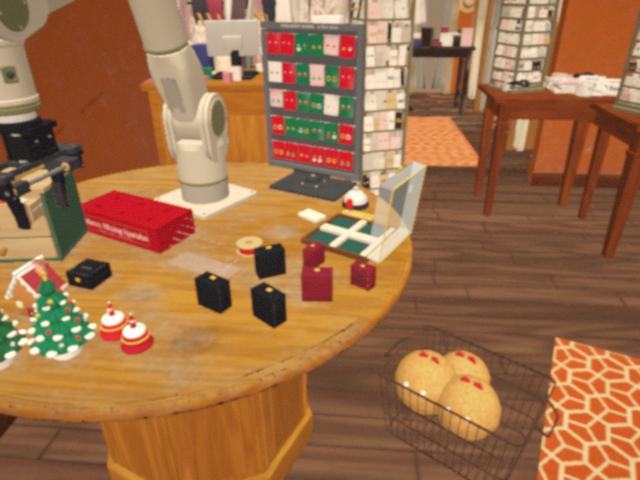

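View pics/a_wrist.png

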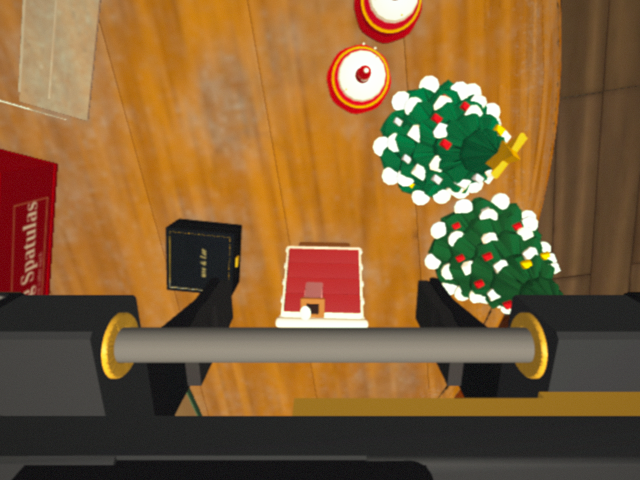

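The top view shows three standing black boxes at (384,258), (450,206) and (467,267), and the large burgundy one at (394,186). Two smaller burgundy decoys are at (346,160) and (340,228). The case is at (258,227) and the red knob at (199,260). Next I'll measure them.

```bash
cat > h.py <<'E'
import numpy as np,cv2
from scipy.spatial.transform import Rotation as R
def cloud(d,c):
    K=c["camera_matrix"];T=c["world_from_camera"]
    v,u=np.mgrid[0:480,0:640]
    P=np.stack([(u-K[0,2])/K[0,0]*d,(v-K[1,2])/K[1,1]*d,d,np.ones_like(d)],-1)
    return (P@T.T)[...,:3]
def ray(c,u,v,z):
    K=c["camera_matrix"];T=c["world_from_camera"]
    r=T[:3,:3]@np.array([(u-K[0,2])/K[0,0],(v-K[1,2])/K[1,1],1]);o=T[:3,3]
    return o+r*(z-o[2])/r[2]
def proj(c,p):
    T=np.linalg.inv(c["world_from_camera"]);q=T[:3,:3]@np.asarray(p)+T[:3,3]
    q=c["camera_matrix"]@q;return q[:2]/q[2]
E
python3 - <<'E'
from h import *
p=cv2.imread("pics/a_top.png");d=np.load("pics/a_top.npy");c=np.load("pics/a_top_c.npz")
P=cloud(d,c);hsv=cv2.cvtColor(p,cv2.COLOR_BGR2HSV)
m=((P[...,2]>0.055)&(P[...,2]<0.085)&(P[...,0]>.3)&(P[...,0]<.85)).astype(np.uint8)
n,l,s,ce=cv2.connectedComponentsWithStats(m)
for i in range(1,n):
    if s[i,4]<60: continue
    Q=P[l==i]; 
    r=cv2.minAreaRect((Q[:,:2]*1000).astype(np.float32))
    print(np.round(ce[i]),s[i,4],"z",Q[:,2].mean().round(4),"ctr",np.round(r[0]),np.round(r[1]),round(r[2],1), p[l==i].mean(0).round())
# knob
m=((hsv[...,1]>180)&((hsv[...,0]<8)|(hsv[...,0]>172))&(hsv[...,2]>150))
mm=m.copy();mm[:, :180]=0;mm[:,215:]=0;mm[:240]=0;mm[275:]=0
print("knob",P[mm].mean(0),P[mm][:,2].max())
for n,(u,v) in dict(tl=(214,183),tr=(301,182),bl=(211,272),br=(303,272)).items(): print(n,ray(c,u,v,.016),P[v,u])
crop=cv2.resize(p[110:300,130:500],None,fx=2.1,fy=2.1,interpolation=cv2.INTER_CUBIC);cv2.imwrite("pics/b1.png",crop)
s=cv2.imread("pics/a_scene.png");cv2.imwrite("pics/b2.png",cv2.resize(s[200:360,180:420],None,fx=3.3,fy=3.3,interpolation=cv2.INTER_CUBIC))
E
```

```text
[251. 155.] 686 z 0.0702 ctr [658.  36.] [ 34. 188.] 12.0 [ 84. 116. 141.]
[395. 184.] 636 z 0.0653 ctr [ 608. -246.] [66. 37.] 32.1 [ 47.  47. 132.]
[453. 204.] 651 z 0.0652 ctr [ 571. -362.] [37. 67.] 81.6 [37. 48. 55.]
[386. 258.] 660 z 0.0656 ctr [ 461. -229.] [66. 36.] 57.6 [40. 50. 56.]
[471. 267.] 699 z 0.0653 ctr [ 447. -393.] [66. 37.] 2.0 [37. 48. 56.]
[118. 309.] 304 z 0.0676 ctr [347. 278.] [95. 16.] 6.1 [70. 79. 90.]
[421. 322.] 76 z 0.0774 ctr [ 341. -293.] [81.  3.] 5.2 [121. 158. 189.]
[594. 328.] 536 z 0.0689 ctr [ 341. -625.] [45. 79.] 70.3 [ 98. 132.  90.]
knob [0.448396   0.13461746 0.0548429 ] 0.05896102082298171
tl [0.6120844  0.12019286 0.016     ] [0.61163642 0.11984796 0.01765709]
tr [ 0.61953698 -0.05893407  0.016     ] [ 0.61889657 -0.05900114  0.01830534]
bl [0.42836141 0.11525517 0.016     ] [0.42837767 0.11529327 0.01581249]
br [ 0.43323535 -0.06875013  0.016     ] [ 0.43332512 -0.06873123  0.01501968]
```

View pics/b1.png

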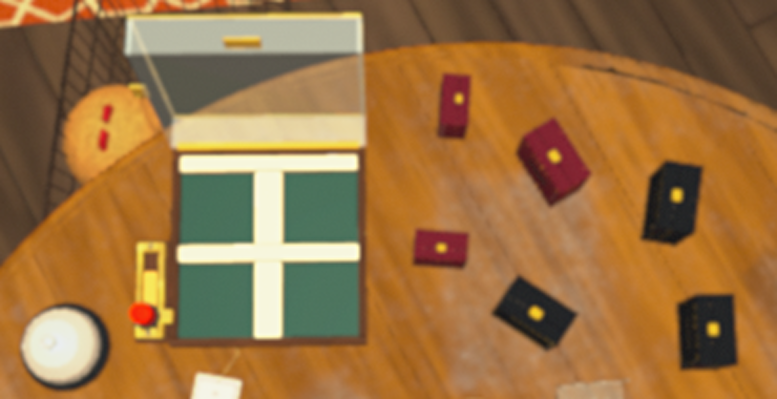

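View pics/b2.png

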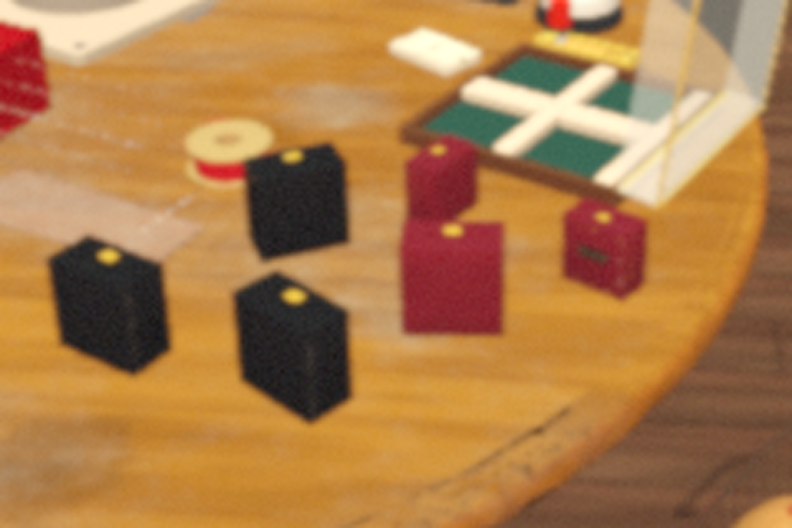

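```bash
cat >> h.py <<'E'
def frame(yaw_heading,tilt,flip=False):
    """tool R: z points down, tilted by tilt deg toward heading (deg, world). jaw axis y horizontal, perpendicular to heading"""
    a=np.radians(yaw_heading);t=np.radians(tilt)
    hv=np.array([np.cos(a),np.sin(a),0]);z=np.sin(t)*hv+np.array([0,0,-np.cos(t)])
    y=np.cross([0,0,1],hv)*(-1 if flip else 1);x=np.cross(y,z)
    return np.stack([x,y,z],1)
def plan(p,Rm,s=None,n=None,dev=False):
    from bench import read_state
    s=s or read_state();p0=s["ee_pos"];R0=R.from_quat(s["eef_rot"]);R1=R.from_matrix(Rm)
    rv=(R0.inv()*R1).as_rotvec();ang=np.degrees(np.linalg.norm(rv));d=np.asarray(p)-p0
    N=n or int(max(np.ceil(ang/8.0),np.ceil(np.linalg.norm(d)/.045),1))
    # SE3 log
    from scipy.linalg import logm,expm
    T=np.eye(4);T[:3,:3]=(R0.inv()*R1).as_matrix();T[:3,3]=R0.inv().apply(d)
    L=np.real(logm(T))/N;E=expm(L)
    print("N",N,"ang",ang.round(1),"dist",np.linalg.norm(d).round(4),"| row:",np.round(np.degrees(rv)/N,2).tolist(),np.round(E[:3,3],4).tolist(), "| total shift tool",np.round(R0.inv().apply(d),4).tolist(), "rot",np.round(np.degrees(rv),1).tolist())
def st():
    from bench import read_state
    s=read_state();Rm=R.from_quat(s["eef_rot"]).as_matrix()
    print("t",s["time"],"p",np.round(s["ee_pos"],4),"z",np.round(Rm[:,2],3),"y",np.round(Rm[:,1],3),"q",np.round(s["joint_positions"],2),"F",np.round(s["ft_force"],1),"w",round(s["width"],4))
    open("log.txt","a").write(repr([s["joint_positions"].tolist(),s["ee_pos"].tolist(),s["eef_rot"].tolist()])+"\n")
    return s
E
python3 - <<'E'
from h import *
p=cv2.imread("pics/a_top.png");d=np.load("pics/a_top.npy");c=np.load("pics/a_top_c.npz")
P=cloud(d,c)
m=((P[...,2]>0.055)&(P[...,2]<0.085)&(P[...,0]>.3)&(P[...,0]<.85)).astype(np.uint8)
n,l,s,ce=cv2.connectedComponentsWithStats(m)
for i in range(1,n):
    if not 600<s[i,4]<700 and i<2: continue
    if s[i,4]<400: continue
    Q=P[l==i][:,:2]
    b=cv2.boxPoints(cv2.minAreaRect((Q*1000).astype(np.float32)));e1=b[1]-b[0];e2=b[2]-b[1]
    sh=e1 if np.linalg.norm(e1)<np.linalg.norm(e2) else e2
    print(ce[i],b.mean(0),"normal deg",np.degrees(np.arctan2(sh[1],sh[0]))%180)
hsv=cv2.cvtColor(p,cv2.COLOR_BGR2HSV)
g=((hsv[...,0]>65)&(hsv[...,0]<95)&(hsv[...,1]>80)).astype(np.uint8);g[:180]=0;g[275:]=0;g[:,:205]=0;g[:,310:]=0
n,l,s,ce=cv2.connectedComponentsWithStats(g)
for i in range(1,n):
    if s[i,4]<300: continue
    v,u=np.nonzero(l==i);Q=np.array([ray(c,a,b,.006)[:2] for a,b in zip(u,v)])*1000
    r=cv2.minAreaRect(Q.astype(np.float32));print("pocket",ce[i],np.round(r[0]),np.round(r[1]),r[2])
S=st()
plan([.5,-.3,.3],R.from_quat(S["eef_rot"]).as_matrix())
E
```

```text
[250.67055394 154.62536443] [658.09296   35.913544] normal deg 12.001829
[395.03301887 184.28773585] [ 607.8108  -246.45706] normal deg 122.11871
[453.22427035 204.07219662] [ 571.0008 -361.5497] normal deg 81.64324
[385.93939394 257.93333333] [ 460.6966 -228.5315] normal deg 147.63641
[470.54649499 267.00715308] [ 447.18942 -392.73837] normal deg 92.000015
[594.49067164 327.70335821] [ 340.75577 -625.1397 ] normal deg 70.3083
pocket [282.25829146 208.32060302] [565. -21.] [65. 66.] 2.4367263317108154
pocket [232.86390533 208.9704142 ] [561.  80.] [63. 67.] 1.67710280418396
pocket [231.89468779 252.73159366] [469.  77.] [66. 67.] 1.587980031967163
pocket [282.01559633 252.00183486] [474. -25.] [66. 68.] 1.5900193452835083
t 0.15 p [ 0.2345 -0.579   0.2153] z [-0.     0.001 -1.   ] y [ 0.375 -0.927 -0.001] q [ 1.16  0.33 -0.06  1.46  0.02  1.35 -0.09] F [-0.3  0.1 -0.1] w 0.0872
N 9 ang 0.0 dist 0.3943 | row: [0.0, 0.0, 0.0] [0.039, -0.0177, -0.0094] | total shift tool [0.3508, -0.159, -0.0846] rot [0.0, 0.0, 0.0]
```

send_rows(
  steps=[
    [0, 0, 0, 0.039, -0.0177, -0.0094, -1],
    [0, 0, 0, 0.039, -0.0177, -0.0094, -1],
    [0, 0, 0, 0.039, -0.0177, -0.0094, -1],
    [0, 0, 0, 0.039, -0.0177, -0.0094, -1],
    [0, 0, 0, 0.039, -0.0177, -0.0094, -1],
    [0, 0, 0, 0.039, -0.0177, -0.0094, -1],
    [0, 0, 0, 0.039, -0.0177, -0.0094, -1],
    [0, 0, 0, 0.039, -0.0177, -0.0094, -1],
    [0, 0, 0, 0.039, -0.0177, -0.0094, -1],
    [0, 0, 0, 0, 0, 0, -1],
  ],
)

```text
time: 1.15
ee_pos: [0.5075, -0.2887, 0.299]
eef_rot: [0.982, 0.189, -0.002, -0.003]
ft_force: [1.0, 0.8, 0.3]
width: 0.0871
```

```bash
python3 - <<'E'
from h import *
from bench import *
st()
c=camera_params("wrist");p,d=camera("wrist");cv2.imwrite("pics/c_w.png",p);np.save("pics/c_w.npy",d);np.savez("pics/c_w_c.npz",**c)
E
```

```text
t 1.15 p [ 0.5075 -0.2887  0.299 ] z [-0.005  0.006 -1.   ] y [ 0.371 -0.929 -0.007] q [ 0.7   0.23 -0.31  1.42  0.07  1.51 -0.8 ] F [1.  0.8 0.3] w 0.0871
```

View pics/c_w.png

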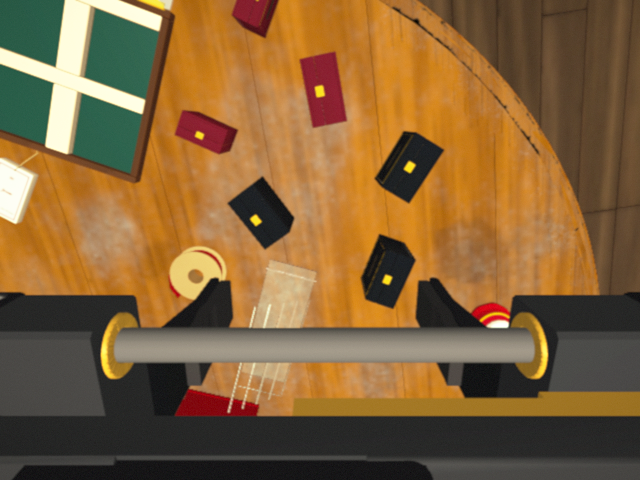

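```bash
cat >> h.py <<'E'
def pick(top,ndeg,tilt=30,back=.1,gx=-.012,gz=.022,flip=False):
    """TCP target for grasping standing box; top=(x,y) centre of top face, ndeg = lid normal"""
    n=np.array([np.cos(np.radians(ndeg)),np.sin(np.radians(ndeg)),0])
    g=np.array([top[0],top[1],.034-gx])+n*(gz-.018)
    F=frame(ndeg-180,tilt,flip);return g+F[:,2]*(.002-back),F
E
python3 - <<'E'
from h import *
p,F=pick((.608,-.246),122.1,back=.10);print(p)
plan(p,F,n=20)
E
```

```text
[ 0.57983588 -0.20110254  0.13087049]
N 20 ang 103.8 dist 0.2044 | row: [-1.34, -1.1, -4.89] [0.0083, 0.0007, 0.0067] | total shift tool [0.1032, -0.0556, 0.1674] rot [-26.7, -22.0, -97.8]
```

send_rows(
  steps=[
    [-1.9, -1.6, -7, 0.006, 0, 0, -1],
    [-1.9, -1.6, -7, 0.006, 0, 0, -1],
    [-1.9, -1.6, -7, 0.006, 0, 0, -1],
    [-1.9, -1.6, -7, 0.006, 0, 0, -1],
    [-1.9, -1.6, -7, 0.006, 0, 0, -1],
    [-1.9, -1.6, -7, 0.006, 0, 0, -1],
    [-1.9, -1.6, -7, 0.006, 0, 0, -1],
    [-1.9, -1.6, -7, 0.006, 0, 0, -1],
    [-1.9, -1.6, -7, 0.006, 0, 0, -1],
    [-1.9, -1.6, -7, 0.006, 0, 0, -1],
  ],
)

```text
time: 2.2
ee_pos: [0.5303, -0.2613, 0.2826]
eef_rot: [0.664, 0.719, -0.109, 0.173]
ft_force: [-0.4, 0.5, 0.2]
width: 0.0869
```

```bash
python3 - <<'E'
from h import *
st()
p,F=pick((.608,-.246),122.1,back=.10);print(p)
plan(p,F,n=8)
E
```

```text
t 2.2 p [ 0.5303 -0.2613  0.2826] z [ 0.103 -0.387 -0.916] y [0.993 0.093 0.072] q [ 0.6   0.09 -0.47  1.69  0.44  1.24  0.1 ] F [-0.4  0.5  0.2] w 0.0869
[ 0.57983588 -0.20110254  0.13087049]
N 8 ang 27.6 dist 0.1706 | row: [-1.04, -0.7, -3.21] [0.0135, 0.0073, 0.0149] | total shift tool [0.1121, 0.0438, 0.1208] rot [-8.3, -5.6, -25.7]
```

send_rows(
  steps=[
    [-1.04, -0.7, -3.2, 0.0135, 0.0073, 0.0149, -1],
    [-1.04, -0.7, -3.2, 0.0135, 0.0073, 0.0149, -1],
    [-1.04, -0.7, -3.2, 0.0135, 0.0073, 0.0149, -1],
    [-1.04, -0.7, -3.2, 0.0135, 0.0073, 0.0149, -1],
    [-1.04, -0.7, -3.2, 0.0135, 0.0073, 0.0149, -1],
    [-1.04, -0.7, -3.2, 0.0135, 0.0073, 0.0149, -1],
    [-1.04, -0.7, -3.2, 0.0135, 0.0073, 0.0149, -1],
    [-1.04, -0.7, -3.2, 0.0135, 0.0073, 0.0149, -1],
    [0, 0, 0, 0, 0, 0, -1],
    [0, 0, 0, 0, 0, 0, -1],
  ],
)

```text
time: 3.2
ee_pos: [0.5706, -0.2137, 0.1222]
eef_rot: [0.464, 0.847, -0.132, 0.225]
ft_force: [1.0, 0.6, 0.6]
width: 0.087
```

```bash
python3 - <<'E'
from h import *
from bench import *
st()
p,F=pick((.608,-.246),122.1,back=.0);print(p)
plan(p,F,n=9)
c=camera_params("wrist");p,d=camera("wrist");cv2.imwrite("pics/d_w.png",p)
E
```

```text
t 3.2 p [ 0.5706 -0.2137  0.1222] z [ 0.258 -0.432 -0.864] y [ 0.845  0.534 -0.015] q [ 0.52  0.2  -0.53  1.97  0.76  0.85  0.11] F [1.  0.6 0.6] w 0.087
[ 0.6064058  -0.24345863  0.04426795]
N 9 ang 0.9 dist 0.0908 | row: [-0.07, 0.02, 0.07] [0.0001, 0.0017, 0.0099] | total shift tool [0.0008, 0.0156, 0.0895] rot [-0.7, 0.2, 0.6]
```

View pics/d_w.png

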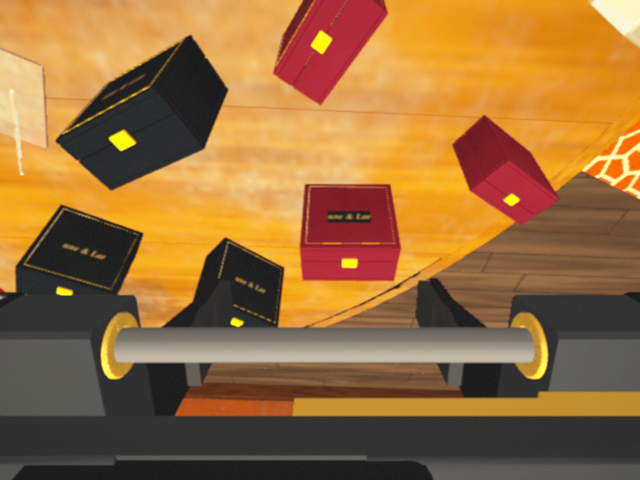

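send_rows(
  steps=[
    [-0.3, 0.1, 0.3, 0.0003, 0.008, 0, -1],
    [-0.3, 0.1, 0.3, 0.0003, 0.008, 0, -1],
    [0, 0, 0, 0, 0, 0.01, -1],
    [0, 0, 0, 0, 0, 0.01, -1],
    [0, 0, 0, 0, 0, 0.01, -1],
    [0, 0, 0, 0, 0, 0.01, -1],
    [0, 0, 0, 0, 0, 0.01, -1],
    [0, 0, 0, 0, 0, 0.01, -1],
    [0, 0, 0, 0, 0, 0.01, -1],
    [0, 0, 0, 0, 0, 0, -1],
  ],
)

```text
time: 4.25
ee_pos: [0.6057, -0.2396, 0.0579]
eef_rot: [0.471, 0.843, -0.126, 0.227]
ft_force: [0.4, -0.2, 0.2]
width: 0.087
```

```bash
python3 - <<'E'
from h import *
st()
p,F=pick((.608,-.246),122.1,back=.0);print(p)
plan(p,F,n=2)
E
```

```text
t 4.25 p [ 0.6057 -0.2396  0.0579] z [ 0.265 -0.426 -0.865] y [0.851 0.525 0.002] q [ 0.49  0.36 -0.47  1.93  0.9   0.77 -0.01] F [ 0.4 -0.2  0.2] w 0.087
[ 0.6064058  -0.24345863  0.04426795]
N 2 ang 0.5 dist 0.0142 | row: [-0.05, 0.05, -0.22] [0.0018, -0.0007, 0.0068] | total shift tool [0.0036, -0.0015, 0.0137] rot [-0.1, 0.1, -0.4]
```

send_rows(
  steps=[
    [0, 0, 0, 0.0018, -0.0008, 0.0068, -1],
    [0, 0, 0, 0.0018, -0.0008, 0.0068, -1],
    [0, 0, 0, 0, 0, 0, -1],
    [0, 0, 0, 0, 0, 0, 1],
    [0, 0, 0, 0, 0, 0, 1],
    [0, 0, 0, 0, 0, 0, 1],
    [0, 0, 0, 0, 0, 0, 1],
    [0, 0, 0, 0, 0, 0, 1],
    [0, 0, 0, 0, 0, 0, 1],
    [0, 0, 0, 0, 0, 0, 1],
  ],
  force=20,
)

```text
time: 5.25
ee_pos: [0.607, -0.2431, 0.0443]
eef_rot: [0.471, 0.843, -0.125, 0.228]
ft_force: [0.0, 0.1, -0.5]
width: 0.0661
```

```bash
python3 - <<'E'
from h import *
s=st()
p,F=pick((.608,-.246),122.1,back=.0);print(p)
# lay-down: lift first
plan(s["ee_pos"]+[0,0,.06],R.from_quat(s["eef_rot"]).as_matrix(),n=4)
plan(s["ee_pos"]+[0,0,.06],frame(122.1,60,True))
plan(s["ee_pos"]+[-0.05,0,.1],frame(122.1,60,True),n=14)
E
```

```text
t 5.25 p [ 0.607  -0.2431  0.0443] z [ 0.267 -0.426 -0.865] y [0.851 0.526 0.004] q [ 0.48  0.39 -0.45  1.93  0.93  0.75 -0.04] F [ 0.   0.1 -0.5] w 0.0661
[ 0.6064058  -0.24345863  0.04426795]
N 4 ang 0.0 dist 0.06 | row: [0.0, -0.0, 0.0] [-0.0075, 0.0001, -0.013] | total shift tool [-0.0301, 0.0002, -0.0519] rot [0.0, -0.0, 0.0]
N 12 ang 90.1 dist 0.06 | row: [0.03, 7.51, -0.03] [0.0011, 0.0, -0.0054] | total shift tool [-0.0301, 0.0002, -0.0519] rot [0.3, 90.1, -0.3]
N 14 ang 90.1 dist 0.1118 | row: [0.02, 6.44, -0.02] [0.0037, -0.003, -0.0073] | total shift tool [-0.0276, -0.0422, -0.0998] rot [0.3, 90.1, -0.3]
```

```bash
python3 - <<'E'
from h import *
from bench import read_state
s=read_state()
s["ee_pos"]=s["ee_pos"]+[0,0,.1]
plan([.48,-.0,.25],frame(92,60,True),s=s,n=14)
E
```

```text
N 14 ang 93.9 dist 0.2939 | row: [-0.59, 6.28, 2.28] [0.0229, -0.0021, -0.004] | total shift tool [0.1835, 0.0202, -0.2287] rot [-8.3, 87.9, 31.9]
```

send_rows(
  steps=[
    [0, 0, 0, -0.005, 0, -0.0087, 1],
    [0, 0, 0, -0.01, 0, -0.0174, 1],
    [0, 0, 0, -0.0125, 0, -0.0218, 1],
    [0, 0, 0, -0.0125, 0, -0.0218, 1],
    [0, 0, 0, -0.01, 0, -0.0174, 1],
    [0, 0, 0, 0, 0, 0, 1],
    [0, 0, 0, 0, 0, 0, 1],
    [0, 0, 0, 0, 0, 0, 1],
    [0, 0, 0, 0, 0, 0, 1],
    [0, 0, 0, 0, 0, 0, 1],
  ],
)

```text
time: 6.25
ee_pos: [0.6048, -0.2419, 0.1488]
eef_rot: [0.47, 0.844, -0.125, 0.226]
ft_force: [0.7, -0.6, -1.5]
width: 0.0655
```

```bash
python3 - <<'E'
from h import *
s=st()
plan([.48,-.0,.25],frame(92,60,True),n=14)
plan([.48,-.0,.25],frame(92,0,True),n=7)
E
```

```text
t 6.25 p [ 0.6048 -0.2419  0.1488] z [ 0.264 -0.424 -0.866] y [0.85  0.527 0.001] q [ 0.55  0.24 -0.52  1.86  0.72  0.88  0.2 ] F [ 0.7 -0.6 -1.5] w 0.0655
N 14 ang 93.7 dist 0.2904 | row: [-0.61, 6.27, 2.28] [0.0227, -0.002, -0.0037] | total shift tool [0.1846, 0.0215, -0.2232] rot [-8.5, 87.7, 31.9]
N 7 ang 42.0 dist 0.2904 | row: [1.12, 4.18, 4.16] [0.0332, -0.005, -0.0257] | total shift tool [0.1846, 0.0215, -0.2232] rot [7.9, 29.3, 29.1]
```

send_rows(
  steps=[
    [1.0, 3.66, 3.64, 0.029, -0.0044, -0.0225, 1],
    [1.0, 3.66, 3.64, 0.029, -0.0044, -0.0225, 1],
    [1.0, 3.66, 3.64, 0.029, -0.0044, -0.0225, 1],
    [1.0, 3.66, 3.64, 0.029, -0.0044, -0.0225, 1],
    [1.0, 3.66, 3.64, 0.029, -0.0044, -0.0225, 1],
    [1.0, 3.66, 3.64, 0.029, -0.0044, -0.0225, 1],
    [1.0, 3.66, 3.64, 0.029, -0.0044, -0.0225, 1],
    [1.0, 3.66, 3.64, 0.029, -0.0044, -0.0225, 1],
    [0, 0, 0, 0, 0, 0, 1],
    [0, 0, 0, 0, 0, 0, 1],
  ],
)

```text
time: 7.25
ee_pos: [0.4752, 0.0086, 0.2516]
eef_rot: [0.701, 0.713, -0.0, -0.016]
ft_force: [0.7, -0.9, -1.5]
width: 0.0657
```

```bash
python3 - <<'E'
from h import *
from bench import *
s=st()
c=camera_params("wrist");p,d=camera("wrist");cv2.imwrite("pics/e_w.png",p);np.save("pics/e_w.npy",d);np.savez("pics/e_w_c.npz",**c)
plan([.48,-.0,.25],frame(92,60,True))
E
```

```text
t 7.25 p [0.4752 0.0086 0.2516] z [-0.023  0.022 -1.   ] y [ 1.     0.017 -0.022] q [ 0.54  0.04 -0.64  1.74 -0.    1.39 -0.09] F [ 0.7 -0.9 -1.5] w 0.0657
N 8 ang 58.7 dist 0.0101 | row: [-0.07, 7.34, -0.2] [-0.0011, 0.0006, -0.0003] | total shift tool [-0.0088, 0.0047, 0.0014] rot [-0.6, 58.7, -1.6]
```

View pics/e_w.png

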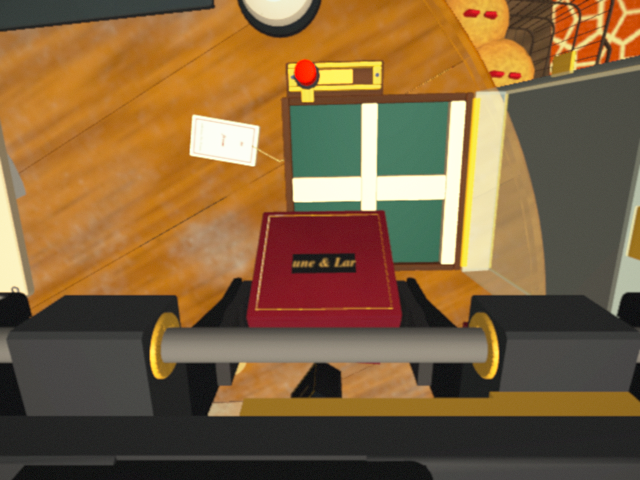

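```bash
cat > casefit.py <<'E'
from h import *
def fit(p,c,rows,cols,seedrows=(110,165),seedcols=(300,355)):
    # green mask pockets: use edges of green regions, bar top edges at z=.016 ; print green rects corners
    hsv=cv2.cvtColor(p,cv2.COLOR_BGR2HSV)
    w=((hsv[...,1]<60)&(hsv[...,2]>200)).astype(np.uint8)
    return w
p=cv2.imread("pics/e_w.png");c=np.load("pics/e_w_c.npz")
w=fit(p,c,0,0)
A=[];
for v in range(112,168):  # mid bar (along case y)
    u=np.nonzero(w[v,355:388])[0]+355
    if len(u)>8: A.append((u.mean(),v,len(u)))
B=[]
for u in list(range(300,352))+list(range(388,438)):
    v=np.nonzero(w[165:215,u])[0]+165
    if len(v)>8: B.append((u,v.mean(),len(v)))
A=np.array(A);B=np.array(B);print(A[:,2].mean(),B[:,2].mean())
WA=np.array([ray(c,a,b,.016)[:2] for a,b,_ in A]);WB=np.array([ray(c,a,b,.016)[:2] for a,b,_ in B])
fa=cv2.fitLine(WA.astype(np.float32),cv2.DIST_HUBER,0,1e-3,1e-3).ravel();fb=cv2.fitLine(WB.astype(np.float32),cv2.DIST_HUBER,0,1e-3,1e-3).ravel()
print(fa,fb,"yawA",np.degrees(np.arctan2(fa[1],fa[0]))-90,"yawB",np.degrees(np.arctan2(fb[1],fb[0])))
t=np.linalg.solve(np.stack([fa[:2],-fb[:2]],1),fb[2:]-fa[2:]);print("origin",fa[2:]+t[0]*fa[:2])
print("bar widths mm",[np.linalg.norm(ray(c,362,130,.016)-ray(c,378,130,.016))])
print("tray left near corner",ray(c,285,98,.016),"far left",ray(c,471,94,.016),"far right",ray(c,462,268,.016))
print("knob top",ray(c,306,72,.056))
E
python3 casefit.py
```

```text
14.571428571428571 23.245098039215687
[ 0.03482229 -0.9993935   0.51551014  0.08023257] [0.9992303  0.03922663 0.5171388  0.02789962] yawA -178.00443 yawB 2.2480974
origin [0.5173333  0.02790726]
bar widths mm [np.float64(0.01646235289094499)]
tray left near corner [0.42884389 0.11796486 0.016     ] far left [0.61555256 0.12438169 0.016     ] far right [ 0.62739876 -0.06021117  0.016     ]
knob top [0.45285314 0.13690596 0.056     ]
```

```bash
cat >> h.py <<'E'
CO=np.array([.518,.0275]);CY=2.1
def case(x,y,z=0.):
    a=np.radians(CY);return np.array([CO[0]+x*np.cos(a)-y*np.sin(a),CO[1]+x*np.sin(a)+y*np.cos(a),z])
POC=[case(-.045,.05),case(-.045,-.05),case(.045,.05),case(.045,-.05)]
def lay(c,z0,hd,tilt=60,gx=-.012,gz=.022,flip=True):
    a=np.radians(hd);F=frame(hd,tilt,flip)
    g=np.array([c[0],c[1],z0+gz])+gx*np.array([np.cos(a),np.sin(a),0]);return g+.002*F[:,2],F
E
python3 - <<'E'
from h import *
p,F=lay(POC[0],.1,92.1);print(p);plan(p,F,n=9)
E
```

```text
[0.47157429 0.0655564  0.121     ]
N 9 ang 58.7 dist 0.1426 | row: [-0.06, 6.52, -0.19] [-0.0011, 0.0, 0.0165] | total shift tool [0.0539, 0.0002, 0.132] rot [-0.5, 58.7, -1.7]
```

send_rows(
  steps=[
    [0, 6.5, -0.2, -0.001, 0, 0.015, 1],
    [0, 6.5, -0.2, -0.001, 0, 0.015, 1],
    [0, 6.5, -0.2, -0.001, 0, 0.015, 1],
    [0, 6.5, -0.2, -0.001, 0, 0.015, 1],
    [0, 6.5, -0.2, -0.001, 0, 0.015, 1],
    [0, 6.5, -0.2, -0.001, 0, 0.015, 1],
    [0, 6.5, -0.2, -0.001, 0, 0.015, 1],
    [0, 6.5, -0.2, -0.001, 0, 0.015, 1],
    [0, 6.5, -0.2, -0.001, 0, 0.015, 1],
    [0, 0, 0, 0, 0, 0, 1],
  ],
)

```text
time: 8.3
ee_pos: [0.468, 0.0554, 0.1184]
eef_rot: [0.598, 0.619, 0.351, -0.37]
ft_force: [0.4, -0.8, -1.6]
width: 0.0656
```

```bash
python3 - <<'E'
from h import *
from bench import *
s=st()
p,F=lay(POC[0],.05,92.1);print(p);plan(p,F,n=6)
c=camera_params("wrist");p,d=camera("wrist");cv2.imwrite("pics/f_w.png",p);np.save("pics/f_w.npy",d);np.savez("pics/f_w_c.npz",**c)
p,d=camera("scene");cv2.imwrite("pics/f_s.png",p)
E
```

```text
t 8.3 p [0.468  0.0554 0.1184] z [-0.038  0.877 -0.48 ] y [ 0.999  0.039 -0.008] q [ 0.86  0.56 -0.53  1.88 -0.71  1.34  0.74] F [ 0.4 -0.8 -1.6] w 0.0656
[0.47157429 0.0655564  0.071     ]
N 6 ang 1.4 dist 0.0486 | row: [-0.06, -0.22, -0.05] [-0.0061, 0.0007, 0.0053] | total shift tool [-0.0367, 0.0044, 0.0315] rot [-0.4, -1.3, -0.3]
```

View pics/f_w.png

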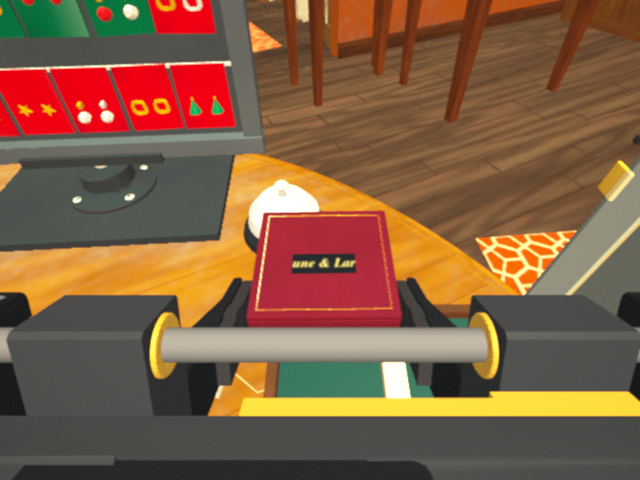

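View pics/f_s.png

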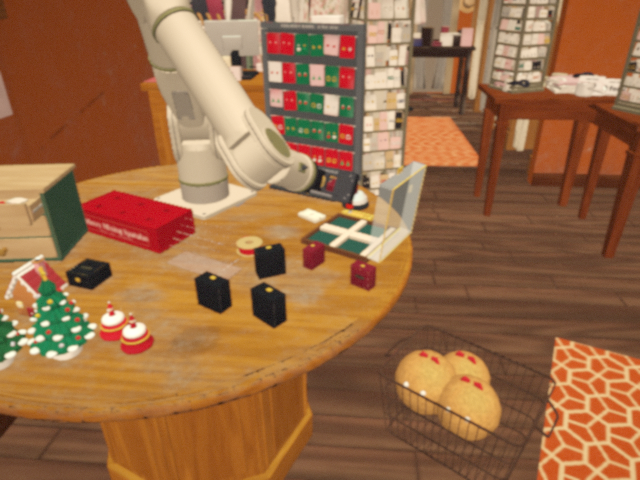

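```bash
cat >> h.py <<'E'
def lidcheck(p,d,c,dark=False,box=(240,205,405,330)):
    P=cloud(d,c);hsv=cv2.cvtColor(p,cv2.COLOR_BGR2HSV)
    u0,v0,u1,v1=box;sub=np.zeros(d.shape,bool);sub[v0:v1,u0:u1]=True
    m=sub&((hsv[...,2]<70) if dark else (((hsv[...,0]>170)|(hsv[...,0]<5))&(hsv[...,1]>120)))&(d>0)
    return P[m]
E
python3 - <<'E'
from h import *
p=cv2.imread("pics/f_w.png");d=np.load("pics/f_w.npy");c=np.load("pics/f_w_c.npz")
P=cloud(d,c)
for n,(u,v) in dict(tl=(268,216),tr=(383,216),bl=(258,312),br=(396,312),mid=(325,285)).items(): print(n,d[v,u],P[v,u].round(4))
E
```

```text
tl 0.20136787 [0.4372 0.094  0.1336]
tr 0.19987264 [0.4983 0.0953 0.1341]
bl 0.16117394 [0.4412 0.0351 0.1318]
br 0.15969239 [0.4998 0.0366 0.1325]
mid 0.16892424 [0.4693 0.0492 0.1334]
```

```bash
python3 - <<'E'
from h import *
p,F=lay(POC[0],.04,92.1);print(p);plan(p,F,n=7)
E
```

```text
[0.47157429 0.0655564  0.061     ]
N 7 ang 1.0 dist 0.0616 | row: [-0.04, -0.13, 0.0] [-0.0068, 0.0003, 0.0055] | total shift tool [-0.0481, 0.002, 0.0384] rot [-0.3, -0.9, 0.0]
```

send_rows(
  steps=[
    [0, -0.1, 0, -0.0068, 0.0003, 0.0055, 1],
    [0, -0.1, 0, -0.0068, 0.0003, 0.0055, 1],
    [0, -0.1, 0, -0.0068, 0.0003, 0.0055, 1],
    [0, -0.1, 0, -0.0068, 0.0003, 0.0055, 1],
    [0, -0.1, 0, -0.0068, 0.0003, 0.0055, 1],
    [0, -0.1, 0, -0.0068, 0.0003, 0.0055, 1],
    [0, -0.1, 0, -0.0068, 0.0003, 0.0055, 1],
    [0, 0, 0, 0, 0, 0, 1],
    [0, 0, 0, 0, 0, 0, 1],
    [0, 0, 0, 0, 0, 0, 1],
  ],
)

```text
time: 9.4
ee_pos: [0.4742, 0.0655, 0.0593]
eef_rot: [0.599, 0.629, 0.344, -0.356]
ft_force: [-0.2, -0.0, -1.4]
width: 0.0658
```

```bash
python3 - <<'E'
from h import *
from bench import *
s=st()
p,F=lay(POC[0],.014,92.1);print(p);plan(p,F,n=4)
c=camera_params("wrist");p,d=camera("wrist");cv2.imwrite("pics/g_w.png",p)
P=cloud(d,c)
for n,(u,v) in dict(tl=(268,216),tr=(383,216),bl=(258,312),br=(396,312),mid=(325,285)).items(): print(n,d[v,u],P[v,u].round(4))
E
```

```text
t 9.4 p [0.4742 0.0655 0.0593] z [-0.036  0.859 -0.511] y [0.999 0.045 0.007] q [ 0.81  0.65 -0.52  1.89 -0.68  1.22  0.8 ] F [-0.2 -0.  -1.4] w 0.0658
[0.47157429 0.0655564  0.035     ]
N 4 ang 0.9 dist 0.0244 | row: [-0.06, 0.18, 0.15] [-0.0052, -0.0007, 0.0031] | total shift tool [-0.0208, -0.0027, 0.0125] rot [-0.2, 0.7, 0.6]
tl 0.20172355 [0.4429 0.1047 0.0724]
tr 0.20098291 [0.5041 0.1069 0.0733]
bl 0.16069624 [0.4473 0.0453 0.0734]
br 0.159714 [0.5058 0.0474 0.0746]
mid 0.17108132 [0.4752 0.0611 0.0728]
```

View pics/g_w.png

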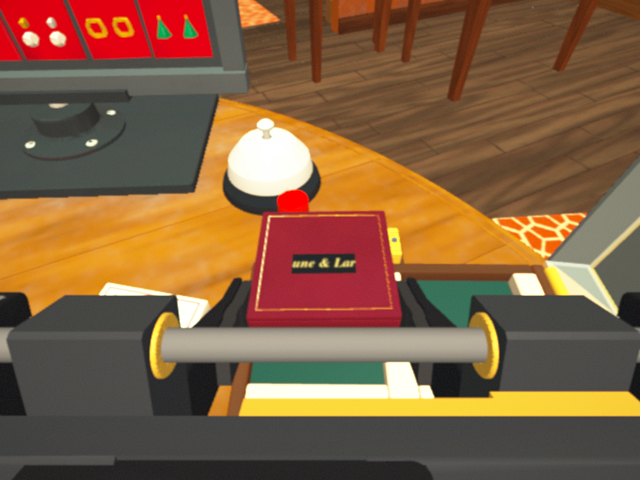

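send_rows(
  steps=[
    [0, 0.2, 0.15, -0.0052, -0.0007, 0.0031, 1],
    [0, 0.2, 0.15, -0.0052, -0.0007, 0.0031, 1],
    [0, 0.2, 0.15, -0.0052, -0.0007, 0.0031, 1],
    [0, 0.2, 0.15, -0.0052, -0.0007, 0.0031, 1],
    [0, 0, 0, 0, 0, 0, 1],
    [0, 0, 0, 0, 0, 0, 1],
    [0, 0, 0, 0, 0, 0, 1],
    [0, 0, 0, 0, 0, 0, 1],
    [0, 0, 0, 0, 0, 0, 1],
    [0, 0, 0, 0, 0, 0, 1],
  ],
)

```text
time: 10.45
ee_pos: [0.4717, 0.0651, 0.0334]
eef_rot: [0.6, 0.623, 0.347, -0.362]
ft_force: [-0.1, 0.6, -0.8]
width: 0.0658
```

```bash
python3 - <<'E'
from h import *
from bench import *
s=st()
p,F=lay(POC[0],.014,92.1);print(p);plan(p,F,n=4)
E
```

```text
t 10.45 p [0.4717 0.0651 0.0334] z [-0.035  0.866 -0.498] y [ 0.999  0.039 -0.002] q [ 0.81  0.71 -0.51  1.89 -0.68  1.2   0.82] F [-0.1  0.6 -0.8] w 0.0658
[0.47157429 0.0655564  0.035     ]
N 4 ang 0.2 dist 0.0017 | row: [-0.04, -0.03, -0.01] [0.0004, -0.0, -0.0001] | total shift tool [0.0016, -0.0001, -0.0004] rot [-0.2, -0.1, -0.0]
```

send_rows(
  steps=[
    [0, 0, 0, 0, 0, 0, -0.7],
    [0, 0, 0, 0, 0, 0, -0.7],
    [0, 0, 0, 0, 0, 0, -0.7],
    [0, 0, 0, 0, 0, 0, -0.7],
    [0, 0, 0, 0, 0, 0, -0.7],
    [0, 0, 0, 0, 0, -0.01, -0.7],
    [0, 0, 0, 0, 0, -0.02, -0.7],
    [0, 0, 0, 0.01, 0, -0.03, -0.7],
    [0, 0, 0, 0.02, 0, -0.03, -0.7],
    [0, 0, 0, 0.02, 0, -0.03, -0.7],
  ],
)

```text
time: 11.45
ee_pos: [0.4726, -0.0161, 0.1388]
eef_rot: [0.6, 0.622, 0.346, -0.366]
ft_force: [0.2, -0.1, 0.4]
width: 0.0743
```

```bash
python3 - <<'E'
from h import *
from bench import *
s=st()
c=camera_params("wrist");p,d=camera("wrist");cv2.imwrite("pics/h_w.png",p);np.save("pics/h_w.npy",d);np.savez("pics/h_w_c.npz",**c)
c=camera_params("top");p,d=camera("top");cv2.imwrite("pics/h_t.png",p);np.save("pics/h_t.npy",d);np.savez("pics/h_t_c.npz",**c)
E
```

```text
t 11.45 p [ 0.4726 -0.0161  0.1388] z [-0.041  0.869 -0.494] y [ 0.999  0.042 -0.008] q [ 0.9   0.58 -0.48  1.77 -0.65  1.47  0.74] F [ 0.2 -0.1  0.4] w 0.0743
```

View pics/h_w.png

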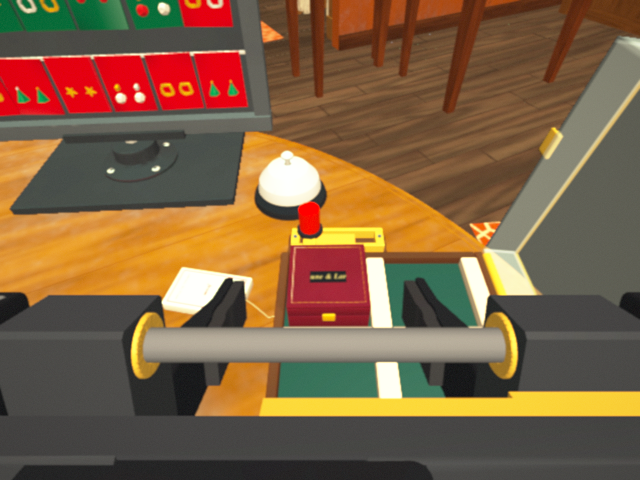

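View pics/h_t.png

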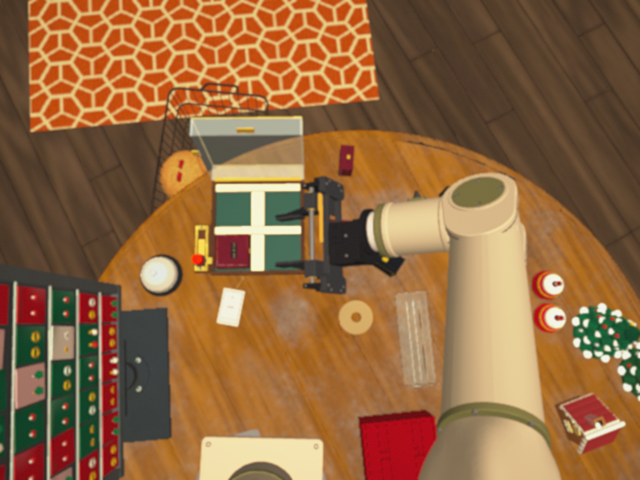

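```bash
python3 - <<'E'
from h import *
plan([.52,-.2,.27],frame(-98.4,0),n=9)
E
```

```text
N 9 ang 61.0 dist 0.2273 | row: [-0.64, -6.66, 1.06] [-0.0091, 0.0054, -0.0241] | total shift tool [0.0211, 0.0376, -0.2232] rot [-5.7, -60.0, 9.6]
```

send_rows(
  steps=[
    [0, 0, 0, 0.02, 0, -0.02, -1],
    [-0.7, -6.7, 1.1, -0.009, 0.005, -0.023, -1],
    [-0.7, -6.7, 1.1, -0.009, 0.005, -0.023, -1],
    [-0.7, -6.7, 1.1, -0.009, 0.005, -0.023, -1],
    [-0.7, -6.7, 1.1, -0.009, 0.005, -0.023, -1],
    [-0.7, -6.7, 1.1, -0.009, 0.005, -0.023, -1],
    [-0.7, -6.7, 1.1, -0.009, 0.005, -0.023, -1],
    [-0.7, -6.7, 1.1, -0.009, 0.005, -0.023, -1],
    [-0.7, -6.7, 1.1, -0.009, 0.005, -0.023, -1],
    [-0.7, -6.7, 1.1, -0.009, 0.005, -0.023, -1],
  ],
)

```text
time: 12.55
ee_pos: [0.5125, -0.2126, 0.2952]
eef_rot: [0.766, 0.642, -0.015, 0.016]
ft_force: [0.9, -0.5, -0.4]
width: 0.0873
```

```bash
python3 - <<'E'
from h import *
from bench import *
s=st()
p,F=pick((.571,-.3615),81.6,tilt=45,back=.11,gx=-.018,gz=.028);print(p)
plan(p,F,n=9)
E
```

```text
t 12.55 p [ 0.5125 -0.2126  0.2952] z [-0.003 -0.044 -0.999] y [ 0.985 -0.175  0.005] q [ 0.62  0.16 -0.38  1.52  0.1   1.47  0.06] F [ 0.9 -0.5 -0.4] w 0.0873
[ 0.58361683 -0.27605899  0.12836753]
N 9 ang 42.5 dist 0.1921 | row: [-0.05, -4.72, -0.19] [0.0015, 0.0088, 0.0198] | total shift tool [-0.0425, 0.0803, 0.1692] rot [-0.4, -42.5, -1.7]
```

send_rows(
  steps=[
    [0, -4.7, -0.2, 0.0015, 0.0088, 0.0198, -1],
    [0, -4.7, -0.2, 0.0015, 0.0088, 0.0198, -1],
    [0, -4.7, -0.2, 0.0015, 0.0088, 0.0198, -1],
    [0, -4.7, -0.2, 0.0015, 0.0088, 0.0198, -1],
    [0, -4.7, -0.2, 0.0015, 0.0088, 0.0198, -1],
    [0, -4.7, -0.2, 0.0015, 0.0088, 0.0198, -1],
    [0, -4.7, -0.2, 0.0015, 0.0088, 0.0198, -1],
    [0, -4.7, -0.2, 0.0015, 0.0088, 0.0198, -1],
    [0, -4.7, -0.2, 0.0015, 0.0088, 0.0198, -1],
    [0, 0, 0, 0, 0, 0, -1],
  ],
)

```text
time: 13.55
ee_pos: [0.5897, -0.2805, 0.1304]
eef_rot: [0.692, 0.601, -0.301, 0.263]
ft_force: [-0.7, 0.2, 0.4]
width: 0.087
```

```bash
python3 - <<'E'
from h import *
from bench import *
s=st()
p,F=pick((.571,-.3615),81.6,tilt=45,back=.0,gx=-.018,gz=.028);print(p)
plan(p,F,n=9)
c=camera_params("wrist");p,d=camera("wrist");cv2.imwrite("pics/i_w.png",p);np.save("pics/i_w.npy",d);np.savez("pics/i_w_c.npz",**c)
E
```

```text
t 13.55 p [ 0.5897 -0.2805  0.1304] z [-0.1   -0.725 -0.681] y [ 0.99  -0.139  0.002] q [ 0.21  0.53 -0.32  1.64  0.98  1.39 -0.63] F [-0.7  0.2  0.4] w 0.087
[ 0.57225424 -0.35300632  0.05058579]
N 9 ang 2.1 dist 0.1092 | row: [0.04, 0.23, 0.02] [0.0007, -0.0008, 0.0121] | total shift tool [0.0078, -0.0073, 0.1087] rot [0.4, 2.1, 0.2]
```

View pics/i_w.png

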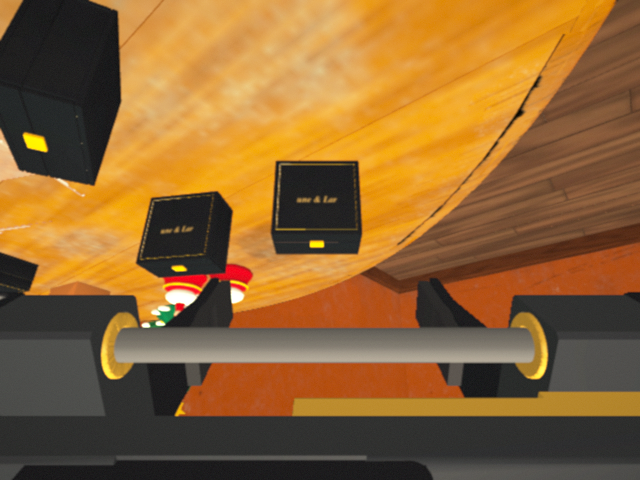

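send_rows(
  steps=[
    [0.2, 1, 0.1, 0.004, -0.0037, 0, -1],
    [0.2, 1, 0.1, 0.004, -0.0037, 0.01, -1],
    [0, 0, 0, 0, 0, 0.013, -1],
    [0, 0, 0, 0, 0, 0.013, -1],
    [0, 0, 0, 0, 0, 0.013, -1],
    [0, 0, 0, 0, 0, 0.013, -1],
    [0, 0, 0, 0, 0, 0.013, -1],
    [0, 0, 0, 0, 0, 0.013, -1],
    [0, 0, 0, 0, 0, 0, -1],
    [0, 0, 0, 0, 0, 0, -1],
  ],
)

```text
time: 14.6
ee_pos: [0.5727, -0.3433, 0.0633]
eef_rot: [0.704, 0.6, -0.285, 0.249]
ft_force: [-0.7, -1.2, 0.3]
width: 0.0873
```

```bash
python3 - <<'E'
from h import *
from bench import *
s=st()
p,F=pick((.571,-.3615),81.6,tilt=45,back=.0,gx=-.018,gz=.028);print(p)
plan(p,F,n=2)
E
```

```text
t 14.6 p [ 0.5727 -0.3433  0.0633] z [-0.102 -0.693 -0.713] y [ 0.988 -0.155  0.009] q [ 0.3   0.59 -0.28  1.69  1.02  1.23 -0.65] F [-0.7 -1.2  0.3] w 0.0873
[ 0.57225424 -0.35300632  0.05058579]
N 2 ang 0.9 dist 0.016 | row: [0.01, -0.25, -0.37] [0.001, 0.0005, 0.0079] | total shift tool [0.002, 0.001, 0.0159] rot [0.0, -0.5, -0.7]
```

send_rows(
  steps=[
    [0, -0.2, -0.3, 0.001, 0.0005, 0.0079, -1],
    [0, -0.2, -0.3, 0.001, 0.0005, 0.0079, -1],
    [0, 0, 0, 0, 0, 0, -1],
    [0, 0, 0, 0, 0, 0, 1],
    [0, 0, 0, 0, 0, 0, 1],
    [0, 0, 0, 0, 0, 0, 1],
    [0, 0, 0, 0, 0, 0, 1],
    [0, 0, 0, 0, 0, 0, 1],
    [0, 0, 0, 0, 0, 0, 1],
    [0, 0, 0, 0, 0, 0, 1],
  ],
  force=20,
)

```text
time: 15.6
ee_pos: [0.5741, -0.3516, 0.0504]
eef_rot: [0.699, 0.604, -0.288, 0.251]
ft_force: [0.3, -0.2, -1.2]
width: 0.0655
```

```bash
python3 - <<'E'
from h import *
from bench import *
s=st()
p,F=pick((.571,-.3615),81.6,tilt=45,back=.0,gx=-.018,gz=.028);print(p)
R0=R.from_quat(s["eef_rot"]).as_matrix()
plan(s["ee_pos"]+[0,0,.12],R0,n=5)
s["ee_pos"]=s["ee_pos"]+[0,0,.12]
p,F=lay(POC[1],.10,92.1,tilt=45,gx=-.018,gz=.028);plan(p+[0.01,-.05,.05],F,s=s)
E
```

```text
t 15.6 p [ 0.5741 -0.3516  0.0504] z [-0.099 -0.698 -0.709] y [ 0.99  -0.144  0.003] q [ 0.3   0.61 -0.27  1.69  1.04  1.21 -0.65] F [ 0.3 -0.2 -1.2] w 0.0655
[ 0.57225424 -0.35300632  0.05058579]
N 5 ang 0.0 dist 0.12 | row: [0.0, 0.0, -0.0] [-0.0169, 0.0001, -0.017] | total shift tool [-0.0846, 0.0004, -0.0851] rot [0.0, 0.0, -0.0]
N 12 ang 90.3 dist 0.2756 | row: [0.02, 7.47, -0.96] [0.0235, -0.0088, -0.0019] | total shift tool [0.1693, -0.1252, -0.1778] rot [0.2, 89.6, -11.5]
```

send_rows(
  steps=[
    [0, 0, 0, -0.006, 0, -0.006, 1],
    [0, 0, 0, -0.014, 0, -0.014, 1],
    [0, 0, 0, -0.017, 0, -0.017, 1],
    [0, 0, 0, -0.017, 0, -0.017, 1],
    [0, 0, 0, -0.017, 0, -0.017, 1],
    [0, 0, 0, -0.014, 0, -0.014, 1],
    [0, 4, -0.5, 0.01, -0.005, 0, 1],
    [0, 7, -0.9, 0.022, -0.0085, -0.0019, 1],
    [0, 7, -0.9, 0.022, -0.0085, -0.0019, 1],
    [0, 7, -0.9, 0.022, -0.0085, -0.0019, 1],
  ],
)

```text
time: 16.6
ee_pos: [0.5522, -0.2787, 0.1417]
eef_rot: [0.726, 0.667, -0.131, 0.103]
ft_force: [0.0, -0.0, -1.3]
width: 0.0655
```

```bash
python3 - <<'E'
from h import *
from bench import *
s=st()
p,F=lay(POC[1],.10,92.1,tilt=45,gx=-.018,gz=.028);plan(p+[0.0,-.03,.03],F,n=9)
E
```

```text
t 16.6 p [ 0.5522 -0.2787  0.1417] z [-0.052 -0.324 -0.945] y [ 0.996 -0.089 -0.024] q [ 0.53  0.36 -0.41  1.65  0.51  1.21 -0.13] F [ 0.  -0.  -1.3] w 0.0655
N 9 ang 64.4 dist 0.2222 | row: [0.03, 7.1, -0.86] [0.024, -0.0093, 0.0024] | total shift tool [0.1851, -0.0954, -0.0775] rot [0.3, 63.9, -7.8]
```

send_rows(
  steps=[
    [0, 7.1, -0.9, 0.024, -0.0093, -0.003, 1],
    [0, 7.1, -0.9, 0.024, -0.0093, -0.003, 1],
    [0, 7.1, -0.9, 0.024, -0.0093, 0, 1],
    [0, 7.1, -0.9, 0.024, -0.0093, 0, 1],
    [0, 7.1, -0.9, 0.024, -0.0093, 0.0024, 1],
    [0, 7.1, -0.9, 0.024, -0.0093, 0.0024, 1],
    [0, 7.1, -0.9, 0.024, -0.0093, 0.0024, 1],
    [0, 7.1, -0.9, 0.024, -0.0093, 0.0024, 1],
    [0, 7.1, -0.9, 0.024, -0.0093, 0.0024, 1],
    [0, 0, 0, 0, 0, 0, 1],
  ],
)

```text
time: 17.6
ee_pos: [0.4725, -0.0644, 0.1861]
eef_rot: [0.628, 0.667, 0.285, -0.281]
ft_force: [0.3, -0.9, -1.4]
width: 0.0657
```

```bash
python3 - <<'E'
from h import *
from bench import *
s=st()
c=camera_params("wrist");p,d=camera("wrist");cv2.imwrite("pics/j_w.png",p);np.save("pics/j_w.npy",d);np.savez("pics/j_w_c.npz",**c)
p,F=lay(POC[1],.04,92.1,tilt=45,gx=-.018,gz=.028);print(p);plan(p,F,n=9)
E
```

```text
t 17.6 p [ 0.4725 -0.0644  0.1861] z [-0.016  0.733 -0.68 ] y [0.998 0.048 0.027] q [ 1.02  0.43 -0.62  1.72 -0.49  1.47  0.62] F [ 0.3 -0.9 -1.4] w 0.0657
[ 0.47547017 -0.04069003  0.06658579]
N 9 ang 2.6 dist 0.1219 | row: [0.07, -0.21, 0.18] [-0.0077, 0.0001, 0.0111] | total shift tool [-0.0708, -0.0001, 0.0993] rot [0.7, -1.9, 1.6]
```

View pics/j_w.png

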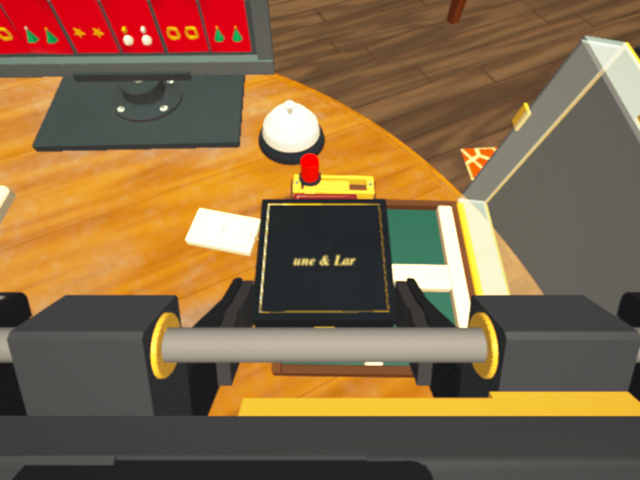

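send_rows(
  steps=[
    [0.1, -0.2, 0.2, -0.0077, 0, 0.0111, 1],
    [0.1, -0.2, 0.2, -0.0077, 0, 0.0111, 1],
    [0.1, -0.2, 0.2, -0.0077, 0, 0.0111, 1],
    [0.1, -0.2, 0.2, -0.0077, 0, 0.0111, 1],
    [0.1, -0.2, 0.2, -0.0077, 0, 0.0111, 1],
    [0.1, -0.2, 0.2, -0.0077, 0, 0.0111, 1],
    [0.1, -0.2, 0.2, -0.0077, 0, 0.0111, 1],
    [0, -0.2, 0.2, -0.0077, 0, 0.0111, 1],
    [0, -0.2, 0.2, -0.006, 0, 0.009, 1],
    [0, 0, 0, 0, 0, 0, 1],
  ],
)

```text
time: 18.65
ee_pos: [0.4751, -0.0398, 0.0577]
eef_rot: [0.643, 0.667, 0.259, -0.273]
ft_force: [0.1, 0.1, -0.8]
width: 0.0653
```

```bash
python3 - <<'E'
from h import *
from bench import *
s=st()
c=camera_params("wrist");p,d=camera("wrist");cv2.imwrite("pics/k_w.png",p);np.save("pics/k_w.npy",d);np.savez("pics/k_w_c.npz",**c)
P=cloud(d,c)
for n,(u,v) in dict(tl=(268,206),tr=(383,206),bl=(262,312),br=(392,312),mid=(325,285)).items(): print(n,d[v,u],P[v,u].round(4))
p,F=lay(POC[1],.010,92.1,tilt=45,gx=-.018,gz=.028);print(p);plan(p,F,n=4)
E
```

```text
t 18.65 p [ 0.4751 -0.0398  0.0577] z [-0.03   0.697 -0.717] y [ 0.999  0.038 -0.005] q [ 0.94  0.57 -0.59  1.82 -0.42  1.21  0.63] F [ 0.1  0.1 -0.8] w 0.0653
tl 0.1988157 [0.4444 0.0049 0.0652]
tr 0.19913697 [0.505  0.0073 0.0646]
bl 0.17000595 [ 0.4482 -0.0528  0.0676]
br 0.1689203 [ 0.5065 -0.0509  0.0684]
mid 0.17652993 [ 0.476  -0.0386  0.0669]
[ 0.47547017 -0.04069003  0.03658579]
N 4 ang 0.8 dist 0.0218 | row: [-0.06, 0.2, -0.02] [-0.0039, 0.0, 0.0038] | total shift tool [-0.0157, 0.0001, 0.0152] rot [-0.2, 0.8, -0.1]
```

View pics/k_w.png

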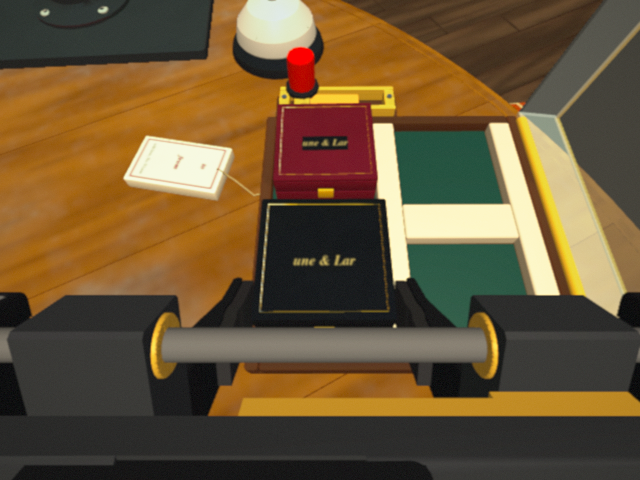

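send_rows(
  steps=[
    [0, 0.5, 0, -0.0039, 0, 0.0038, 1],
    [0, 0.5, 0, -0.0039, 0, 0.0038, 1],
    [0, 0.5, 0, -0.0039, 0, 0.0038, 1],
    [0, 0.5, 0, -0.0035, 0, 0.0035, 1],
    [0, 0, 0, 0, 0, 0, 1],
    [0, 0, 0, 0, 0, 0, 1],
    [0, 0, 0, 0, 0, 0, 1],
    [0, 0, 0, 0, 0, 0, 1],
    [0, 0, 0, 0, 0, 0, 1],
    [0, 0, 0, 0, 0, 0, 1],
  ],
)

```text
time: 19.7
ee_pos: [0.4768, -0.0419, 0.0367]
eef_rot: [0.638, 0.662, 0.272, -0.283]
ft_force: [0.4, -0.5, -0.6]
width: 0.066
```

```bash
python3 - <<'E'
from h import *
from bench import *
s=st()
p,F=lay(POC[1],.010,92.1,tilt=45,gx=-.018,gz=.028);print(p);plan(p,F,n=4)
E
```

```text
t 19.7 p [ 0.4768 -0.0419  0.0367] z [-0.027  0.722 -0.691] y [ 0.999  0.036 -0.001] q [ 0.95  0.63 -0.58  1.81 -0.42  1.2   0.67] F [ 0.4 -0.5 -0.6] w 0.066
[ 0.47547017 -0.04069003  0.03658579]
N 4 ang 1.3 dist 0.0018 | row: [-0.01, -0.32, -0.01] [0.0002, -0.0003, 0.0002] | total shift tool [0.0007, -0.0013, 0.001] rot [-0.0, -1.3, -0.1]
```

Release and retreat.

send_rows(
  steps=[
    [0, 0, 0, 0, 0, 0, -0.7],
    [0, 0, 0, 0, 0, 0, -0.7],
    [0, 0, 0, 0, 0, 0, -0.7],
    [0, 0, 0, 0, 0, 0, -0.7],
    [0, 0, 0, 0, 0, 0, -0.7],
    [0, 0, 0, 0, 0, -0.01, -0.7],
    [0, 0, 0, 0, 0, -0.02, -0.7],
    [0, 0, 0, 0.01, 0, -0.03, -0.7],
    [0, 0, 0, 0.02, 0, -0.03, -0.7],
    [0, 0, 0, 0.03, 0, -0.03, -0.7],
  ],
)

```text
time: 20.7
ee_pos: [0.476, -0.0894, 0.165]
eef_rot: [0.639, 0.66, 0.272, -0.287]
ft_force: [1.6, -0.1, -0.1]
width: 0.0735
```

```bash
python3 - <<'E'
from h import *
from bench import *
s=st()
c=camera_params("wrist");p,d=camera("wrist");cv2.imwrite("pics/l_w.png",p);np.save("pics/l_w.npy",d);np.savez("pics/l_w_c.npz",**c)
plan([.45,-.25,.30],frame(-88,0),n=9)
E
```

```text
t 20.7 p [ 0.476  -0.0894  0.165 ] z [-0.033  0.726 -0.687] y [ 0.999  0.037 -0.008] q [ 1.01  0.49 -0.59  1.68 -0.45  1.47  0.6 ] F [ 1.6 -0.1 -0.1] w 0.0735
N 9 ang 46.4 dist 0.207 | row: [-0.01, -5.15, 0.01] [-0.01, -0.0039, -0.021] | total shift tool [-0.0171, -0.0349, -0.2034] rot [-0.1, -46.4, 0.1]
```

View pics/l_w.png

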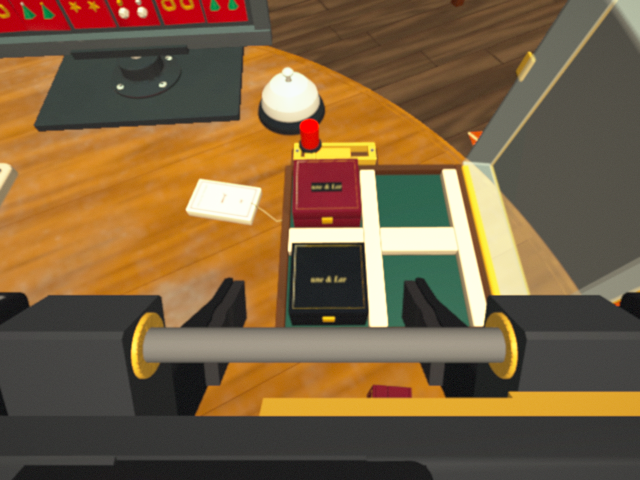

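send_rows(
  steps=[
    [0, -5.1, 0, -0.01, -0.004, -0.023, -1],
    [0, -5.1, 0, -0.01, -0.004, -0.021, -1],
    [0, -5.1, 0, -0.01, -0.004, -0.021, -1],
    [0, -5.1, 0, -0.01, -0.004, -0.021, -1],
    [0, -5.1, 0, -0.01, -0.004, -0.021, -1],
    [0, -5.1, 0, -0.01, -0.004, -0.021, -1],
    [0, -5.1, 0, -0.01, -0.004, -0.021, -1],
    [0, -5.1, 0, -0.01, -0.004, -0.021, -1],
    [0, -5.1, 0, -0.01, -0.004, -0.021, -1],
    [0, 0, 0, 0, 0, 0, -1],
  ],
)

```text
time: 21.75
ee_pos: [0.4467, -0.2606, 0.3167]
eef_rot: [0.696, 0.718, -0.009, 0.014]
ft_force: [0.2, 0.6, 0.9]
width: 0.0872
```

```bash
python3 - <<'E'
from h import *
from bench import *
s=st()
c=camera_params("wrist");p,d=camera("wrist");cv2.imwrite("pics/m_w.png",p);np.save("pics/m_w.npy",d);np.savez("pics/m_w_c.npz",**c)
P=cloud(d,c)
m=((P[...,2]>0.058)&(P[...,2]<0.075)&(P[...,0]>.3)&(P[...,0]<.85)&(P[...,1]<-.12)).astype(np.uint8)
n,l,s,ce=cv2.connectedComponentsWithStats(m)
for i in range(1,n):
    if s[i,4]<300: continue
    Q=P[l==i][:,:2];b=cv2.boxPoints(cv2.minAreaRect((Q*1000).astype(np.float32)));e1=b[1]-b[0];e2=b[2]-b[1]
    sh=e1 if np.linalg.norm(e1)<np.linalg.norm(e2) else e2
    print(ce[i],s[i,4],b.mean(0),np.linalg.norm(e1),np.linalg.norm(e2),"normal deg",np.degrees(np.arctan2(sh[1],sh[0]))%180)
p,F=pick((.447,-.3925),92,tilt=30,back=.11);print(p)
plan(p,F,n=9)
E
```

```text
t 21.75 p [ 0.4467 -0.2606  0.3167] z [ 0.007 -0.032 -0.999] y [1.    0.031 0.006] q [ 0.93  0.07 -0.54  1.57  0.06  1.49  0.42] F [0.2 0.6 0.9] w 0.0872
[320.79267495 294.05755396] 1529 [ 448.31842 -390.62045] 36.41614 65.62068 normal deg 91.73035
[ 0.44497583 -0.33453533  0.13953074]
N 9 ang 28.4 dist 0.1903 | row: [0.02, -3.15, -0.04] [-0.0032, -0.0005, 0.0211] | total shift tool [-0.0688, -0.0041, 0.1774] rot [0.1, -28.4, -0.3]
```

View pics/m_w.png

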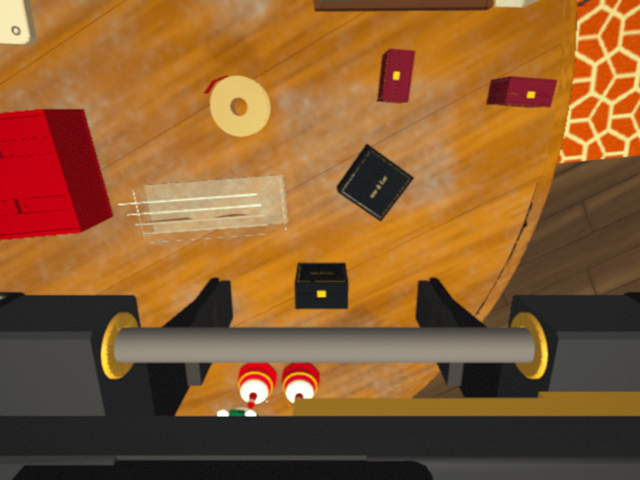

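K2 has been knocked over and now lies flat, lid up, at (375,182). K3 still stands at (321,290).

```bash
python3 - <<'E'
from h import *
p=cv2.imread("pics/m_w.png");d=np.load("pics/m_w.npy");c=np.load("pics/m_w_c.npz");P=cloud(d,c)
m=((P[...,2]>0.028)&(P[...,2]<0.042)&(P[...,1]<-.12)&(P[...,0]>.35));m[:140]=0;m[225:]=0;m[:,:330]=0;m[:,420:]=0
Q=P[m];b=cv2.minAreaRect((Q[:,:2]*1000).astype(np.float32));print(m.sum(),Q[:,2].mean(),Q[:,2].std(),b)
p,F=pick((.4477,-.391),91.8,tilt=30,back=.11);print(p);plan(p,F,n=9)
for n,(u,v) in dict(d1=(397,62),d2=(530,92),sp=(240,105)).items(): print(n,P[v,u])
E
```

```text
3062 0.035837274866836175 0.0010330834946980672 ((509.27227783203125, -257.5647277832031), (65.97683715820312, 66.49838256835938), 57.37730026245117)
[ 0.44587818 -0.33302862  0.13953074]
N 9 ang 28.4 dist 0.1898 | row: [0.02, -3.15, -0.01] [-0.003, -0.0003, 0.0211] | total shift tool [-0.0673, -0.0032, 0.1774] rot [0.2, -28.4, -0.1]
d1 [ 0.52063044 -0.1251868   0.05084085]
d2 [ 0.66511159 -0.15007328  0.0522246 ]
sp [ 3.44849160e-01 -1.72304245e-01  1.81495348e-04]
```

```bash
python3 - <<'E'
from h import *
p=cv2.imread("pics/m_w.png");c=np.load("pics/m_w_c.npz")
cv2.imwrite("pics/m_z.png",cv2.resize(p[135:235,325:425],None,fx=6,fy=6,interpolation=cv2.INTER_CUBIC))
a=ray(c,372,197,.036);b=ray(c,386,172,.036);print(np.degrees(np.arctan2(*(b-a)[1::-1])))
E
```

```text
64.72732635155175
```

View pics/m_z.png

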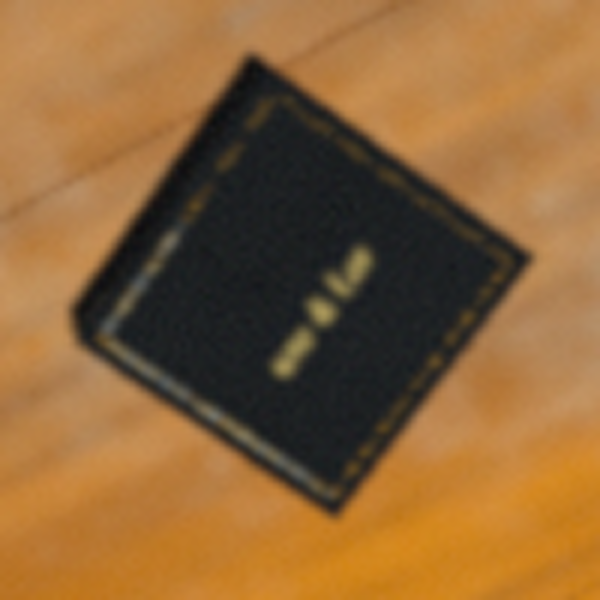

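```bash
python3 - <<'E'
from h import *
plan([.5093,-.2576,.12],frame(-32.6,0),n=8)
E
```

```text
N 8 ang 55.7 dist 0.2049 | row: [-0.07, 0.2, -6.96] [-0.0028, 0.0076, 0.0244] | total shift tool [0.0067, 0.0624, 0.1951] rot [-0.6, 1.6, -55.7]
```

send_rows(
  steps=[
    [0, 0.2, -7, -0.0028, 0.0076, 0.0244, -1],
    [0, 0.2, -7, -0.0028, 0.0076, 0.0244, -1],
    [0, 0.2, -7, -0.0028, 0.0076, 0.0244, -1],
    [0, 0.2, -7, -0.0028, 0.0076, 0.0244, -1],
    [0, 0.2, -7, -0.0028, 0.0076, 0.0244, -1],
    [0, 0.2, -7, -0.0028, 0.0076, 0.0244, -1],
    [0, 0.2, -7, -0.0028, 0.0076, 0.0244, -1],
    [0, 0.2, -7, -0.0028, 0.0076, 0.0244, -1],
    [0, 0, 0, 0, 0, 0, -1],
    [0, 0, 0, 0, 0, 0, -1],
  ],
)

```text
time: 22.8
ee_pos: [0.5028, -0.2554, 0.1033]
eef_rot: [0.266, 0.964, 0.006, -0.014]
ft_force: [0.9, -0.8, 0.7]
width: 0.0872
```

```bash
python3 - <<'E'
from h import *
from bench import *
st()
plan([.5093,-.2576,.031],frame(-32.6,0),n=7)
c=camera_params("top");p,d=camera("top");cv2.imwrite("pics/n_t.png",p[100:330,150:550])
E
```

```text
t 22.8 p [ 0.5028 -0.2554  0.1033] z [-0.023  0.019 -1.   ] y [0.513 0.858 0.005] q [ 0.91  0.38 -0.62  1.71  0.23  1.16  1.25] F [ 0.9 -0.8  0.7] w 0.0872
N 7 ang 2.4 dist 0.0726 | row: [0.04, -0.24, 0.25] [-0.0011, 0.0002, 0.0103] | total shift tool [-0.0088, 0.001, 0.0721] rot [0.3, -1.7, 1.7]
```

View pics/n_t.png

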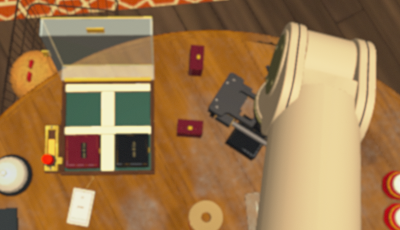

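send_rows(
  steps=[
    [0.1, -0.8, 0.8, -0.0044, 0.0005, 0, -1],
    [0.1, -0.8, 0.8, -0.0044, 0.0005, 0.002, -1],
    [0, 0, 0, 0, 0, 0.014, -1],
    [0, 0, 0, 0, 0, 0.014, -1],
    [0, 0, 0, 0, 0, 0.014, -1],
    [0, 0, 0, 0, 0, 0.014, -1],
    [0, 0, 0, 0, 0, 0.008, -1],
    [0, 0, 0, 0, 0, 0, -1],
    [0, 0, 0, 0, 0, 0, -1],
    [0, 0, 0, 0, 0, 0, -1],
  ],
)

```text
time: 23.85
ee_pos: [0.5115, -0.261, 0.0337]
eef_rot: [0.284, 0.959, -0.001, 0.002]
ft_force: [-0.2, -0.8, 0.3]
width: 0.0871
```

```bash
python3 - <<'E'
from h import *
from bench import *
st()
plan([.5093,-.2576,.031],frame(-32.6,0),n=1)
E
```

```text
t 23.85 p [ 0.5115 -0.261   0.0337] z [ 0.003 -0.002 -1.   ] y [ 0.545  0.838 -0.   ] q [ 0.88  0.46 -0.59  1.77  0.3   1.    1.17] F [-0.2 -0.8  0.3] w 0.0871
N 1 ang 0.5 dist 0.0049 | row: [-0.01, 0.19, -0.46] [0.0037, 0.0016, 0.0027] | total shift tool [0.0037, 0.0016, 0.0027] rot [-0.0, 0.2, -0.5]
```

send_rows(
  steps=[
    [0, 0.2, -0.5, 0.0037, 0.0016, 0.0027, -1],
    [0, 0, 0, 0, 0, 0, -1],
    [0, 0, 0, 0, 0, 0, 1],
    [0, 0, 0, 0, 0, 0, 1],
    [0, 0, 0, 0, 0, 0, 1],
    [0, 0, 0, 0, 0, 0, 1],
    [0, 0, 0, 0, 0, 0, 1],
    [0, 0, 0, 0, 0, 0, 1],
    [0, 0, 0, 0, 0, -0.01, 1],
    [0, 0, 0, 0, 0, -0.03, 1],
  ],
  force=20,
)

```text
time: 24.85
ee_pos: [0.5077, -0.2568, 0.0705]
eef_rot: [0.28, 0.96, 0.0, -0.002]
ft_force: [0.1, -0.6, 0.0]
width: 0.0309
```

```bash
python3 - <<'E'
from h import *
from bench import *
s=st()
print(POC[3])
s["ee_pos"]=s["ee_pos"]+[0,0,.05]
plan([*POC[3][:2],.15],frame(2.1,0),s=s)
E
```

```text
t 24.85 p [ 0.5077 -0.2568  0.0705] z [-0.004  0.002 -1.   ] y [ 0.537  0.843 -0.   ] q [ 0.89  0.41 -0.61  1.75  0.26  1.07  1.2 ] F [ 0.1 -0.6  0. ] w 0.0309
[ 0.56480196 -0.02081745  0.        ]
N 6 ang 34.6 dist 0.2446 | row: [0.01, -0.04, -5.77] [0.0032, 0.0409, -0.0049] | total shift tool [0.0788, 0.2297, -0.0292] rot [0.1, -0.2, -34.6]
```

```bash
python3 - <<'E'
from h import *
from bench import *
s=st()
c=camera_params("wrist");p,d=camera("wrist");cv2.imwrite("pics/o_w.png",p);np.save("pics/o_w.npy",d);np.savez("pics/o_w_c.npz",**c)
p,d=camera("scene");cv2.imwrite("pics/o_s.png",cv2.resize(p[200:360,180:420],None,fx=3,fy=3))
E
```

```text
t 24.85 p [ 0.5077 -0.2568  0.0705] z [-0.004  0.002 -1.   ] y [ 0.537  0.843 -0.   ] q [ 0.89  0.41 -0.61  1.75  0.26  1.07  1.2 ] F [ 0.1 -0.6  0. ] w 0.0309
```

View pics/o_w.png

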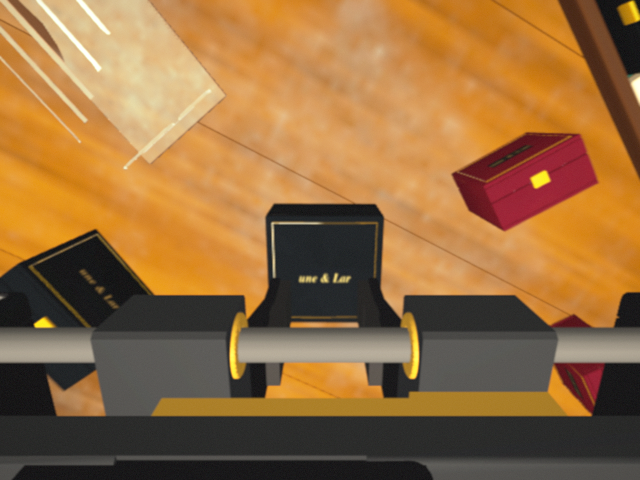

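View pics/o_s.png

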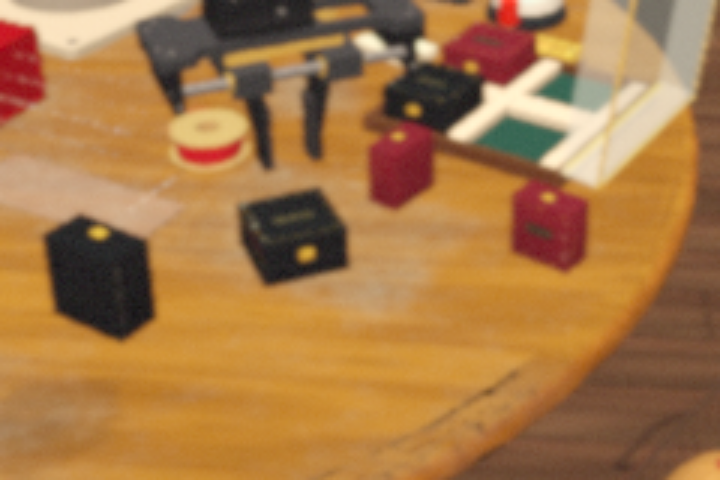

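```bash
cat >> h.py <<'E'
def lids(d,c,lo=.028,hi=.044,xy=(.35,.85,-.6,-.1)):
    P=cloud(d,c);m=((P[...,2]>lo)&(P[...,2]<hi)&(P[...,0]>xy[0])&(P[...,0]<xy[1])&(P[...,1]>xy[2])&(P[...,1]<xy[3])&(d>0)).astype(np.uint8)
    n,l,s,ce=cv2.connectedComponentsWithStats(m)
    for i in range(1,n):
        if s[i,4]<200: continue
        Q=P[l==i];b=cv2.minAreaRect((Q[:,:2]*1000).astype(np.float32));print(ce[i].round(),s[i,4],"z",Q[:,2].mean().round(4),np.round(b[0],1),np.round(b[1],1),round(b[2],1))
E
python3 - <<'E'
from h import *
d=np.load("pics/o_w.npy");c=np.load("pics/o_w_c.npz");lids(d,c)
lids(np.load("pics/m_w.npy"),np.load("pics/m_w_c.npz"))
P=cloud(d,c)
for u,v in [(280,225),(370,225),(300,300),(345,300)]: print(P[v,u])
E
```

```text
[166. 129.] 416 z 0.034 [ 399.2 -285.6] [ 2.4 63.4] 5.8
[506. 170.] 1337 z 0.0362 [ 512.6 -143.3] [24.5 57.7] 25.0
[324. 260.] 10514 z 0.0358 [ 509.7 -257.6] [66.1 66.6] 57.4
[ 88. 276.] 1661 z 0.0364 [ 439.6 -373.5] [48.4  3.2] 2.1
[579. 385.] 478 z 0.0366 [ 665.7 -163.3] [ 7.  51.8] 80.4
[375. 184.] 3062 z 0.0358 [ 509.3 -257.6] [66.  66.5] 57.4
[321. 273.] 261 z 0.0364 [ 447.9 -373.3] [65.4  2.1] 1.8
[258. 389.] 304 z 0.0394 [ 363.3 -560.2] [22.9 39. ] 18.2
[298. 389.] 409 z 0.0392 [ 420.2 -558.4] [39.1 31.2] 17.0
[ 0.47354882 -0.2633914   0.03580675]
[ 0.5003289  -0.2211037   0.03643202]
[ 0.51745689 -0.27910368  0.03648321]
[ 0.53165626 -0.25671401  0.0366195 ]
```

The box hasn't moved. The grip must have slackened just as I started to lift, so I'll retry.

send_rows(
  steps=[
    [0, 0, 0, 0, 0, 0, -1],
    [0, 0, 0, 0, 0, 0, -1],
    [0, 0, 0, 0, 0, 0, -1],
    [0, 0, 0, 0, 0, 0, -1],
    [0, 0, 0, 0, 0, 0, -1],
    [0, 0, 0, 0, 0, 0, -1],
    [0, 0, 0, 0, 0, 0.014, -1],
    [0, 0, 0, 0, 0, 0.014, -1],
    [0, 0, 0, 0, 0, 0.011, -1],
    [0, 0, 0, 0, 0, 0, -1],
  ],
)

```text
time: 25.95
ee_pos: [0.5101, -0.2578, 0.0317]
eef_rot: [0.28, 0.96, -0.0, 0.001]
ft_force: [0.5, 0.5, -0.4]
width: 0.0861
```

```bash
python3 - <<'E'
from h import *
st();plan([.5096,-.2576,.030],frame(-32.6,0),n=1)
E
```

```text
t 25.95 p [ 0.5101 -0.2578  0.0317] z [ 0.002 -0.002 -1.   ] y [ 0.538  0.843 -0.   ] q [ 0.88  0.46 -0.59  1.77  0.3   1.    1.17] F [ 0.5  0.5 -0.4] w 0.0861
N 1 ang 0.2 dist 0.0018 | row: [-0.01, 0.16, 0.09] [0.0006, -0.0001, 0.0017] | total shift tool [0.0006, -0.0001, 0.0017] rot [-0.0, 0.2, 0.1]
```

send_rows(
  steps=[
    [0, 0, 0, 0, 0, 0.001, 1],
    [0, 0, 0, 0, 0, 0, 1],
    [0, 0, 0, 0, 0, 0, 1],
    [0, 0, 0, 0, 0, 0, 1],
    [0, 0, 0, 0, 0, 0, 1],
    [0, 0, 0, 0, 0, 0, 1],
    [0, 0, 0, 0, 0, 0, 1],
    [0, 0, 0, 0, 0, 0, 1],
    [0, 0, 0, 0, 0, 0, 1],
    [0, 0, 0, 0, 0, 0, 1],
  ],
  force=25,
)

```text
time: 26.95
ee_pos: [0.5109, -0.258, 0.0316]
eef_rot: [0.28, 0.96, -0.001, 0.002]
ft_force: [-0.6, -0.7, 0.1]
width: 0.0151
```

send_rows(
  steps=[
    [0, 0, 0, 0, 0, -0.005, 1],
    [0, 0, 0, 0, 0, -0.01, 1],
    [0, 0, 0, 0, 0, -0.02, 1],
    [0, 0, 0, 0, 0, -0.03, 1],
    [0, 0, 0, 0, 0, -0.03, 1],
    [0, 0, 0, 0, 0, -0.02, 1],
    [0, 0, 0, 0, 0, -0.01, 1],
    [0, 0, 0, 0, 0, 0, 1],
    [0, 0, 0, 0, 0, 0, 1],
    [0, 0, 0, 0, 0, 0, 1],
  ],
)

```text
time: 27.95
ee_pos: [0.51, -0.2569, 0.1644]
eef_rot: [0.279, 0.96, -0.0, 0.002]
ft_force: [0.4, -0.3, -0.1]
width: 0.0006
```

```bash
python3 - <<'E'
from h import *
s=st();plan([*POC[3][:2],.15],frame(2.1,0),s=s,n=8)
E
```

```text
t 27.95 p [ 0.51   -0.2569  0.1644] z [ 0.004 -0.002 -1.   ] y [0.536 0.844 0.   ] q [ 0.92  0.31 -0.64  1.65  0.19  1.24  1.25] F [ 0.4 -0.3 -0.1] w 0.0006
N 8 ang 34.5 dist 0.2428 | row: [-0.01, 0.03, -4.32] [0.0023, 0.0307, 0.0018] | total shift tool [0.0805, 0.2286, 0.0142] rot [-0.1, 0.2, -34.5]
```

```bash
python3 - <<'E'
from h import *
from bench import *
s=st()
c=camera_params("wrist");p,d=camera("wrist");cv2.imwrite("pics/q_w.png",p);np.save("pics/q_w.npy",d);np.savez("pics/q_w_c.npz",**c)
lids(d,c)
p,d=camera("scene");cv2.imwrite("pics/q_s.png",cv2.resize(p[200:360,180:420],None,fx=3,fy=3))
E
```

```text
t 27.95 p [ 0.51   -0.2569  0.1644] z [ 0.004 -0.002 -1.   ] y [0.536 0.844 0.   ] q [ 0.92  0.31 -0.64  1.65  0.19  1.24  1.25] F [ 0.4 -0.3 -0.1] w 0.0006
[448. 153.] 451 z 0.036 [ 512.6 -144.1] [23.9 56.8] 26.2
[322. 222.] 6401 z 0.0358 [ 509.5 -257.6] [66.3 66.1] 57.5
[162. 236.] 801 z 0.0363 [ 448.4 -373.5] [65.9  2.5] 1.8
[511. 292.] 521 z 0.0361 [ 656.8 -159.1] [23.6 52.6] 55.8
```

View pics/q_w.png

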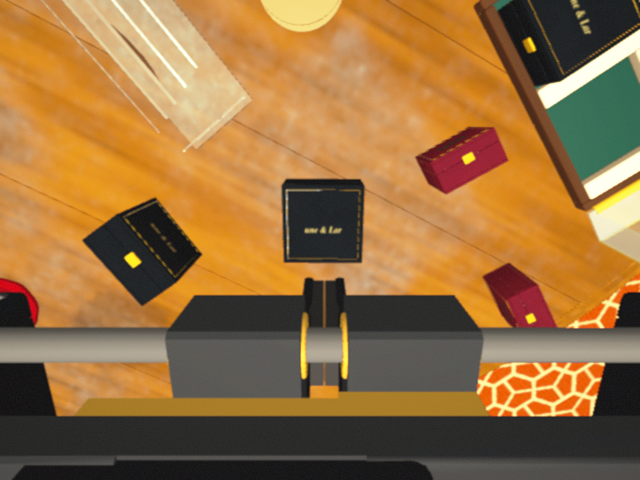

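View pics/q_s.png

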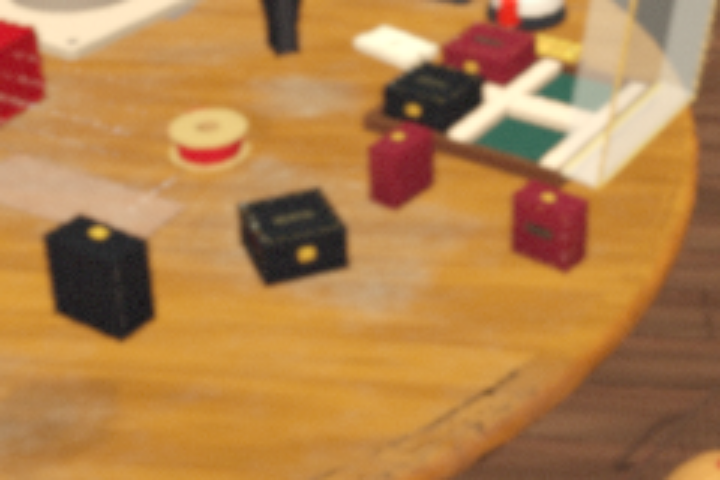

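```bash
python3 - <<'E'
from h import *
from bench import *
c=np.load("pics/q_w_c.npz");cs=camera_params("scene")
tip=np.array([.51,-.257,.1474]);
print(proj(c,tip),proj(cs,tip),proj(c,[.5095,-.2576,.036]),proj(cs,[.5095,-.2576,.036]))
print(c["world_from_camera"].round(3))
d=np.load("pics/q_w.npy");P=cloud(d,c)
for u,v in [(310,285),(338,285),(310,300),(310,320),(338,300)]: print(u,v,d[v,u],P[v,u])
E
```

```text
[322.67921885 279.30196694] [274.11348758 226.68106528] [322.12960363 224.7917852 ] [276.4448046  271.77241346]
[[ 0.537  0.807  0.245  0.443]
 [ 0.844 -0.514 -0.156 -0.214]
 [ 0.     0.291 -0.957  0.333]
 [ 0.     0.     0.     1.   ]]
310 285 0.16721518 [ 0.49790364 -0.25583325  0.17897969]
338 285 0.16650575 [ 0.50429572 -0.24524305  0.17963323]
310 300 0.15197825 [ 0.49778556 -0.25509647  0.1947542 ]
310 320 0.13894054 [ 0.49903623 -0.25532608  0.20873876]
338 300 0.15227443 [ 0.50395022 -0.24565536  0.1944858 ]
```

```bash
python3 - <<'E'
from h import *
import bench
from bench import *
print(bench.tip_extent, dir(bench))
cs=camera_params("scene")
y=np.array([.537,.843,0])
for sg in (1,-1): print(proj(cs,np.array([.5077,-.2568,.0535])+sg*.02*y),proj(cs,np.array([.5077,-.2568,.0705])+sg*.02*y))
p=cv2.imread("pics/o_s.png");cv2.imwrite("pics/o_z.png",p[60:300,150:450])
E
```

```text
0.017 ['PlanningError', '__builtins__', '__cached__', '__doc__', '__file__', '__loader__', '__name__', '__package__', '__spec__', 'camera', 'camera_params', 'close_job', 'read_state', 'tip_extent']
[284.26195104 262.75659783] [283.92495411 256.09945309]
[266.90909991 266.45414332] [266.43815464 259.73733284]
```

View pics/o_z.png

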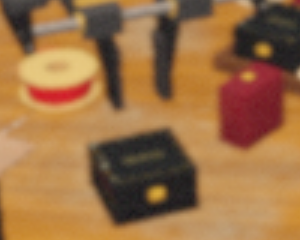

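```bash
python3 - <<'E'
from h import *
for n,tcp,us in [("m",[.4467,-.2606,.3167],(225,430)),("o",[.5077,-.2568,.0705],(268,378)),("q",[.51,-.2569,.1644],(310,338)),("l",[.476,-.0894,.165],(240,410)),("j",[.4725,-.0644,.1861],(240,405))]:
    d=np.load(f"pics/{n}_w.npy");c=np.load(f"pics/{n}_w_c.npz");T=c["world_from_camera"]
    K=c["camera_matrix"]
    # camera frame coordinates of finger points, and TCP in camera
    t=np.linalg.inv(T)@np.array([*tcp,1]);print(n,"tcp cam",t[:3].round(4))
    for u in us:
        for v in (282,290,300): print(u,v,d[v,u].round(4), ((v-K[1,2])/K[1,1]*d[v,u]).round(4))
E
```

```text
m tcp cam [-0.0003  0.0276  0.1844]
225 282 0.1729 0.0204
225 290 0.1661 0.0231
225 300 0.1666 0.0276
430 282 0.1702 0.0201
430 290 0.1657 0.0231
430 300 0.1568 0.026
o tcp cam [-0.0005  0.0271  0.1843]
268 282 0.2202 0.026
268 290 0.1605 0.0224
268 300 0.1526 0.0253
378 282 0.2198 0.026
378 290 0.1615 0.0225
378 300 0.1532 0.0254
q tcp cam [-0.0005  0.0272  0.1843]
310 282 0.1704 0.0201
310 290 0.1609 0.0224
310 300 0.152 0.0252
338 282 0.169 0.02
338 290 0.1611 0.0224
338 300 0.1523 0.0252
l tcp cam [-0.0004  0.0275  0.1841]
240 282 0.1731 0.0205
240 290 0.167 0.0233
240 300 0.1665 0.0276
410 282 0.1739 0.0205
410 290 0.1654 0.0231
410 300 0.1607 0.0266
j tcp cam [-0.0004  0.0275  0.1841]
240 282 0.1709 0.0202
240 290 0.1644 0.0229
240 300 0.1559 0.0258
405 282 0.1742 0.0206
405 290 0.1653 0.023
405 300 0.1563 0.0259
```

Wrist depth and the scene view agree that the fingertips end about 7 mm behind the reported TCP, not 17 mm ahead of it. So the fingers closed just above the box. I'll go about 20 mm deeper, in steps.

send_rows(
  steps=[
    [0, 0, 0, 0, 0, 0.02, -1],
    [0, 0, 0, 0, 0, 0.02, -1],
    [0, 0, 0, 0, 0, 0.02, -1],
    [0, 0, 0, 0, 0, 0.02, -1],
    [0, 0, 0, 0, 0, 0.01, -1],
    [0, 0, 0, 0, 0, 0, -1],
    [0, 0, 0, 0, 0, 0, -1],
    [0, 0, 0, 0, 0, 0, -1],
    [0, 0, 0, 0, 0, 0, -1],
    [0, 0, 0, 0, 0, 0, -1],
  ],
)

```text
time: 29.05
ee_pos: [0.5097, -0.2565, 0.0698]
eef_rot: [0.279, 0.96, 0.0, 0.001]
ft_force: [-0.0, 0.0, 1.0]
width: 0.0728
```

```bash
python3 - <<'E'
from h import *
s=st();plan([.5095,-.2576,.026],frame(-32.6,0),s=s,n=4)
E
```

```text
t 29.05 p [ 0.5097 -0.2565  0.0698] z [ 0.001  0.    -1.   ] y [0.536 0.844 0.001] q [ 0.89  0.41 -0.61  1.75  0.26  1.07  1.2 ] F [-0.  0.  1.] w 0.0728
N 4 ang 0.2 dist 0.0438 | row: [0.01, 0.01, 0.04] [-0.0001, -0.0003, 0.0109] | total shift tool [-0.0004, -0.0011, 0.0438] rot [0.1, 0.1, 0.2]
```

send_rows(
  steps=[
    [0, 0, 0, 0, 0, 0, -1],
    [0, 0, 0, 0, 0, 0, -1],
    [0, 0, 0, 0, 0, 0, -1],
    [0, 0, 0, 0, -0.001, 0.012, -1],
    [0, 0, 0, 0, 0, 0.012, -1],
    [0, 0, 0, 0, 0, 0.012, -1],
    [0, 0, 0, 0, 0, 0.01, -1],
    [0, 0, 0, 0, 0, 0.005, -1],
    [0, 0, 0, 0, 0, 0, -1],
    [0, 0, 0, 0, 0, 0, -1],
  ],
)

```text
time: 30.05
ee_pos: [0.5087, -0.2571, 0.0134]
eef_rot: [0.279, 0.96, 0.001, -0.0]
ft_force: [0.3, -0.2, -0.4]
width: 0.087
```

```bash
python3 - <<'E'
from h import *
from bench import *
s=st();plan([.5095,-.2576,.012],frame(-32.6,0),s=s,n=1)
p,d=camera("scene");cv2.imwrite("pics/r_s.png",cv2.resize(p[200:360,180:420],None,fx=3,fy=3))
E
```

```text
t 30.05 p [ 0.5087 -0.2571  0.0134] z [ 0.     0.001 -1.   ] y [0.536 0.844 0.001] q [ 0.87  0.48 -0.58  1.79  0.31  0.97  1.16] F [ 0.3 -0.2 -0.4] w 0.087
N 1 ang 0.2 dist 0.0017 | row: [0.06, -0.02, 0.18] [-0.001, 0.0, 0.0014] | total shift tool [-0.001, 0.0, 0.0014] rot [0.1, -0.0, 0.2]
```

View pics/r_s.png

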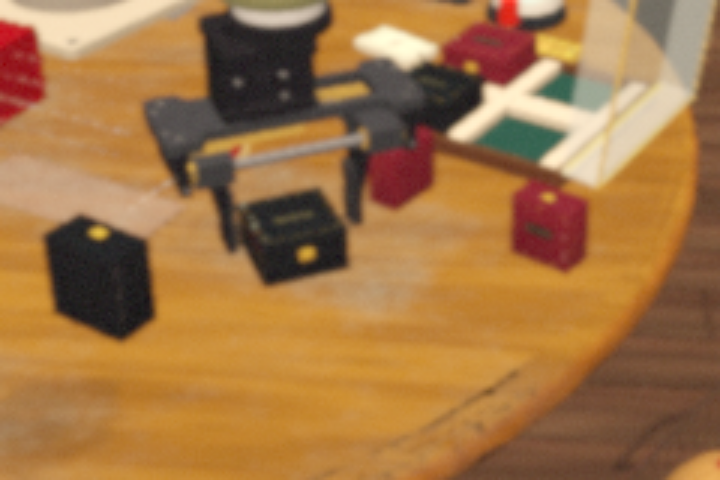

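send_rows(
  steps=[
    [0, 0, 0, -0.001, 0, 0.001, 1],
    [0, 0, 0, 0, 0, 0, 1],
    [0, 0, 0, 0, 0, 0, 1],
    [0, 0, 0, 0, 0, 0, 1],
    [0, 0, 0, 0, 0, 0, 1],
    [0, 0, 0, 0, 0, 0, 1],
    [0, 0, 0, 0, 0, 0, 1],
    [0, 0, 0, 0, 0, 0, 1],
    [0, 0, 0, 0, 0, 0, 1],
    [0, 0, 0, 0, 0, 0, 1],
  ],
  force=20,
)

```text
time: 31.1
ee_pos: [0.5104, -0.2582, 0.0139]
eef_rot: [0.279, 0.96, 0.0, 0.001]
ft_force: [-0.1, -0.4, -0.9]
width: 0.0656
```

send_rows(
  steps=[
    [0, 0, 0, 0, 0, -0.006, 1],
    [0, 0, 0, 0, 0, -0.014, 1],
    [0, 0, 0, 0, 0, -0.022, 1],
    [0, 0, 0, 0, 0, -0.022, 1],
    [0, 0, 0, 0, 0, -0.022, 1],
    [0, 0, 0, 0, 0, -0.014, 1],
    [0, 0, 0, 0, 0, -0.006, 1],
    [0, 0, 0, 0, 0, 0, 1],
    [0, 0, 0, 0, 0, 0, 1],
    [0, 0, 0, 0, 0, 0, 1],
  ],
)

```text
time: 32.1
ee_pos: [0.51, -0.2576, 0.1283]
eef_rot: [0.279, 0.96, 0.0, 0.002]
ft_force: [-1.0, -0.5, -0.3]
width: 0.0658
```

```bash
python3 - <<'E'
from h import *
s=st();plan([*POC[3][:2],.13],frame(2.1,0),s=s,n=8)
E
```

```text
t 32.1 p [ 0.51   -0.2576  0.1283] z [ 0.003 -0.001 -1.   ] y [0.535 0.845 0.001] q [ 0.91  0.35 -0.63  1.69  0.22  1.17  1.23] F [-1.  -0.5 -0.3] w 0.0658
N 8 ang 34.5 dist 0.243 | row: [0.0, 0.02, -4.31] [0.0023, 0.0307, -0.0002] | total shift tool [0.0805, 0.2293, -0.0017] rot [0.0, 0.2, -34.5]
```

send_rows(
  steps=[
    [0, 0, -4.3, 0.0023, 0.0307, 0, 1],
    [0, 0, -4.3, 0.0023, 0.0307, 0, 1],
    [0, 0, -4.3, 0.0023, 0.0307, 0, 1],
    [0, 0, -4.3, 0.0023, 0.0307, 0, 1],
    [0, 0, -4.3, 0.0023, 0.0307, 0, 1],
    [0, 0, -4.3, 0.0023, 0.0307, 0, 1],
    [0, 0, -4.3, 0.0023, 0.0307, 0, 1],
    [0, 0, -4.3, 0.0023, 0.03, 0, 1],
    [0, 0, 0, 0, 0, 0, 1],
    [0, 0, 0, 0, 0, 0, 1],
  ],
)

```text
time: 33.1
ee_pos: [0.5596, -0.0132, 0.1185]
eef_rot: [-0.029, 1.0, 0.003, -0.006]
ft_force: [-0.0, -1.6, -1.3]
width: 0.0656
```

```bash
python3 - <<'E'
from h import *
from bench import *
s=st();plan([*POC[3][:2],.06],frame(2.1,0),s=s,n=5)
c=camera_params("wrist");p,d=camera("wrist");cv2.imwrite("pics/s_w.png",p);np.save("pics/s_w.npy",d);np.savez("pics/s_w_c.npz",**c)
lids(d,c,lo=.13,hi=.18,xy=(.4,.7,-.2,.1))
lids(d,c,lo=.036,hi=.05,xy=(.4,.7,-.2,.2))
E
```

```text
t 33.1 p [ 0.5596 -0.0132  0.1185] z [-0.011  0.005 -1.   ] y [-0.057  0.998  0.005] q [ 0.63  0.39 -0.83  1.71  0.3   1.18  1.35] F [-0.  -1.6 -1.3] w 0.0656
N 5 ang 1.4 dist 0.0592 | row: [0.06, -0.13, 0.24] [-0.001, -0.0016, 0.0117] | total shift tool [-0.0054, -0.0082, 0.0584] rot [0.3, -0.6, 1.2]
[324. 285.] 17781 z 0.1426 [546.3 -13.9] [41.  92.8] 3.4
[222. 375.] 627 z 0.1741 [567.  -48.2] [15.   5.6] 3.4
[323. 370.] 2162 z 0.1402 [588.  -11.6] [ 9.3 65.9] 3.2
[425. 375.] 611 z 0.1744 [562.9  22.3] [14.5  5.7] 5.0
[312. 114.] 11738 z 0.0419 [476.5 -24.6] [66.1 66.3] 2.3
[468. 115.] 11864 z 0.0419 [471.3  73.2] [66.  66.7] 3.3
[568.  92.] 459 z 0.0431 [451.9 132.2] [19.9 11.2] 3.1
[154. 176.] 641 z 0.0439 [ 513.4 -131.9] [57.3 24.9] 59.2
[375. 376.] 467 z 0.0462 [659.   14.9] [ 3.1 90.1] 3.2
```

View pics/s_w.png

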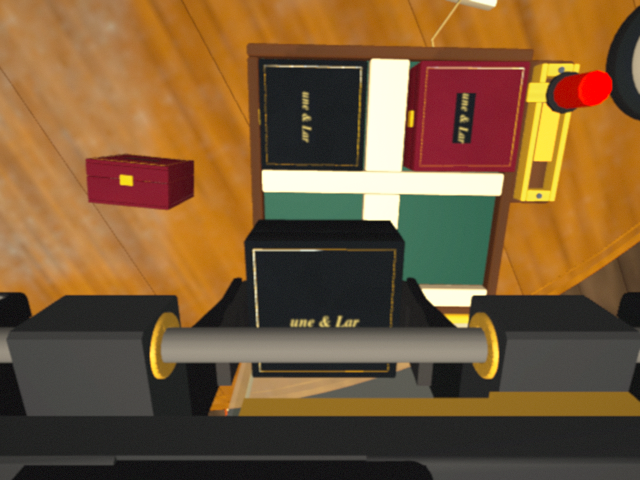

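```bash
python3 - <<'E'
from h import *
c=np.load("pics/s_w_c.npz")
for a in [(300,182),(470,183)]:
    q=ray(c,*a,.016)[:2];al=np.radians(CY);v=q-CO;print(q,"case",v[0]*np.cos(al)+v[1]*np.sin(al),-v[0]*np.sin(al)+v[1]*np.cos(al))
for a in [(388,70),(386,165)]:
    q=ray(c,*a,.016)[:2];al=np.radians(CY);v=q-CO;print(q,"case",v[0]*np.cos(al)+v[1]*np.sin(al),-v[0]*np.sin(al)+v[1]*np.cos(al))
E
```

```text
[ 0.52068861 -0.03160691] case 0.0005209063318512949 -0.05916572942300332
[0.5145403  0.09078003] case -0.001138565005838376 0.06336430428711566
[0.44305971 0.0238989 ] case -0.07502191752765071 -0.0008525952382280088
[0.50520518 0.02893809] case -0.012733529316509267 0.0019059776187298927
```

send_rows(
  steps=[
    [0, -0.1, 0.3, -0.0014, -0.0022, 0.012, 1],
    [0, -0.1, 0.3, -0.0014, -0.0022, 0.012, 1],
    [0, -0.1, 0.3, -0.0014, -0.0022, 0.012, 1],
    [0, -0.1, 0.3, -0.0012, -0.0016, 0.012, 1],
    [0, 0, 0, 0, 0, 0.009, 1],
    [0, 0, 0, 0, 0, 0, 1],
    [0, 0, 0, 0, 0, 0, 1],
    [0, 0, 0, 0, 0, 0, 1],
    [0, 0, 0, 0, 0, 0, 1],
    [0, 0, 0, 0, 0, 0, 1],
  ],
)

```text
time: 34.15
ee_pos: [0.5647, -0.0253, 0.0546]
eef_rot: [-0.014, 1.0, 0.003, -0.003]
ft_force: [-0.0, 0.1, -1.1]
width: 0.0658
```

```bash
python3 - <<'E'
from h import *
from bench import *
s=st();plan([*POC[3][:2],.021],frame(2.1,0),s=s,n=4)
E
```

```text
t 34.15 p [ 0.5647 -0.0253  0.0546] z [-0.006  0.005 -1.   ] y [-0.028  1.     0.005] q [ 0.61  0.47 -0.79  1.76  0.37  1.07  1.29] F [-0.   0.1 -1.1] w 0.0658
N 4 ang 0.7 dist 0.0339 | row: [0.07, -0.09, -0.13] [-0.0001, 0.0011, 0.0084] | total shift tool [-0.0005, 0.0043, 0.0336] rot [0.3, -0.3, -0.5]
```

send_rows(
  steps=[
    [0, -0.1, -0.2, 0, 0.0022, 0, 1],
    [0, -0.1, -0.2, 0, 0.0022, 0.004, 1],
    [0, 0, 0, 0, 0, 0.009, 1],
    [0, 0, 0, 0, 0, 0.009, 1],
    [0, 0, 0, 0, 0, 0.007, 1],
    [0, 0, 0, 0, 0, 0.003, 1],
    [0, 0, 0, 0, 0, 0, 1],
    [0, 0, 0, 0, 0, 0, 1],
    [0, 0, 0, 0, 0, 0, 1],
    [0, 0, 0, 0, 0, 0, 1],
  ],
)

```text
time: 35.15
ee_pos: [0.5648, -0.0201, 0.0202]
eef_rot: [-0.018, 1.0, 0.002, -0.001]
ft_force: [-0.7, 0.7, -1.5]
width: 0.066
```

```bash
python3 - <<'E'
from h import *
from bench import *
s=st();plan([*POC[3][:2],.021],frame(2.1,0),s=s,n=1)
E
```

```text
t 35.15 p [ 0.5648 -0.0201  0.0202] z [-0.002  0.005 -1.   ] y [-0.035  0.999  0.005] q [ 0.58  0.52 -0.77  1.79  0.41  1.01  1.26] F [-0.7  0.7 -1.5] w 0.066
N 1 ang 0.3 dist 0.001 | row: [0.29, -0.08, -0.07] [-0.0, -0.0007, -0.0008] | total shift tool [-0.0, -0.0007, -0.0008] rot [0.3, -0.1, -0.1]
```

send_rows(
  steps=[
    [0, 0, 0, 0, 0, 0, -0.75],
    [0, 0, 0, 0, 0, 0, -0.75],
    [0, 0, 0, 0, 0, 0, -0.75],
    [0, 0, 0, 0, 0, 0, -0.75],
    [0, 0, 0, 0, 0, -0.01, -0.75],
    [0, 0, 0, 0, 0, -0.03, -0.75],
    [0, 0, 0, 0, 0, -0.04, -0.75],
    [0, 0, 0, 0, 0, -0.04, -0.75],
    [0, 0, 0, 0, 0, -0.04, -0.75],
    [0, 0, 0, 0, 0, -0.03, -0.75],
  ],
)

```text
time: 36.15
ee_pos: [0.5624, -0.0204, 0.2167]
eef_rot: [-0.019, 1.0, 0.003, -0.004]
ft_force: [0.8, -0.2, 0.2]
width: 0.0761
```

```bash
python3 - <<'E'
from h import *
from bench import *
s=st()
c=camera_params("wrist");p,d=camera("wrist");cv2.imwrite("pics/t_w.png",p)
lids(d,c,lo=.03,hi=.05,xy=(.4,.7,-.2,.2))
plan([.43,-.25,.30],frame(-88,0),n=14)
E
```

```text
t 36.15 p [ 0.5624 -0.0204  0.2167] z [-0.008  0.007 -1.   ] y [-0.037  0.999  0.007] q [ 0.67  0.31 -0.86  1.59  0.23  1.36  1.39] F [ 0.8 -0.2  0.2] w 0.0761
[579.  61.] 1235 z 0.0365 [424.3 192.2] [48.6 15.6] 0.1
[432. 114.] 6205 z 0.0417 [471.5  72.3] [66.1 68.5] 2.8
[321. 115.] 6041 z 0.0419 [476.2 -25.5] [65.6 67.7] 2.1
[501.  95.] 309 z 0.0383 [452.5 134.4] [24.1 16.8] 11.3
[208. 161.] 326 z 0.0417 [ 513.2 -131.7] [56.8 24.1] 58.6
[322. 213.] 4962 z 0.0417 [564.2 -20.1] [66.5 66.1] 1.5
[461. 297.] 430 z 0.04 [640.  123.2] [17.3 37.1] 62.9
[338. 306.] 1489 z 0.0401 [657.1  -0.9] [133.4  33.2] 78.5
[193. 290.] 351 z 0.0411 [ 649.8 -148.6] [27.8 18.5] 87.2
N 14 ang 90.2 dist 0.2777 | row: [0.01, -0.03, 6.44] [-0.0034, -0.0208, -0.0057] | total shift tool [0.143, -0.2243, -0.0796] rot [0.2, -0.4, 90.2]
```

View pics/t_w.png

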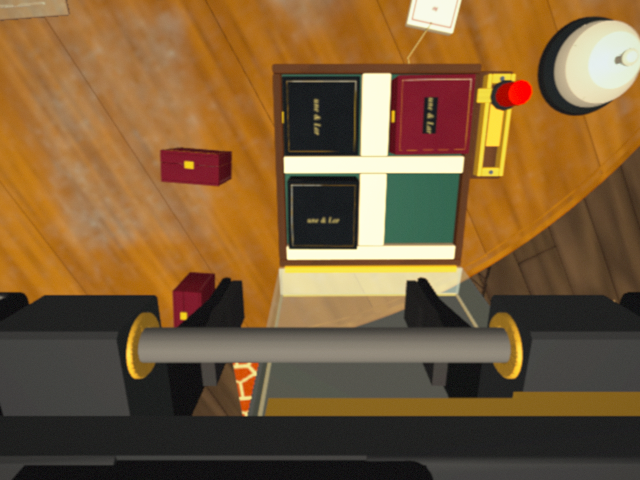

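send_rows(
  steps=[
    [0, 0, 6.4, -0.0034, -0.02, -0.008, -1],
    [0, 0, 6.4, -0.0034, -0.02, -0.006, -1],
    [0, 0, 6.4, -0.0034, -0.02, -0.006, -1],
    [0, 0, 6.4, -0.0034, -0.02, -0.006, -1],
    [0, 0, 6.4, -0.0034, -0.02, -0.006, -1],
    [0, 0, 6.4, -0.0034, -0.02, -0.006, -1],
    [0, 0, 6.4, -0.0034, -0.02, -0.006, -1],
    [0, 0, 6.4, -0.0034, -0.02, -0.006, -1],
    [0, 0, 6.4, -0.0034, -0.02, -0.006, -1],
    [0, 0, 6.4, -0.0034, -0.02, -0.006, -1],
  ],
)

```text
time: 37.2
ee_pos: [0.505, -0.2041, 0.2922]
eef_rot: [0.528, 0.849, 0.005, 0.001]
ft_force: [-0.6, 0.8, 0.2]
width: 0.0871
```

```bash
python3 - <<'E'
from h import *
from bench import *
s=st()
p,F=pick((.4477,-.391),91.8,tilt=30,back=.09);print(p);plan(p,F,n=9)
c=camera_params("wrist");p,d=camera("wrist");cv2.imwrite("pics/u_w.png",p)
lids(d,c,lo=.055,hi=.075,xy=(.35,.7,-.6,-.15))
E
```

```text
t 37.2 p [ 0.505  -0.2041  0.2922] z [ 0.007  0.007 -1.   ] y [0.897 0.443 0.01 ] q [ 0.85  0.17 -0.61  1.53  0.09  1.47  0.69] F [-0.6  0.8  0.2] w 0.0871
[ 0.44619228 -0.34302369  0.12221024]
N 9 ang 38.8 dist 0.2272 | row: [0.77, -3.32, 2.64] [-0.0087, -0.0099, 0.0218] | total shift tool [-0.0991, -0.1158, 0.1685] rot [6.9, -29.8, 23.8]
```

send_rows(
  steps=[
    [0.8, -3.3, 2.6, -0.0087, -0.0099, 0.0218, -1],
    [0.8, -3.3, 2.6, -0.0087, -0.0099, 0.0218, -1],
    [0.8, -3.3, 2.6, -0.0087, -0.0099, 0.0218, -1],
    [0.8, -3.3, 2.6, -0.0087, -0.0099, 0.0218, -1],
    [0.8, -3.3, 2.6, -0.0087, -0.0099, 0.0218, -1],
    [0.8, -3.3, 2.6, -0.0087, -0.0099, 0.0218, -1],
    [0.8, -3.3, 2.6, -0.0087, -0.0099, 0.018, -1],
    [0.8, -3.3, 2.6, -0.0087, -0.0099, 0.015, -1],
    [0.8, -3.3, 2.6, -0.0087, -0.0099, 0.015, -1],
    [0, 0, 0, 0, 0, 0, -1],
  ],
)

```text
time: 38.25
ee_pos: [0.4412, -0.3435, 0.1414]
eef_rot: [0.676, 0.686, -0.188, 0.194]
ft_force: [-0.2, 0.5, 0.2]
width: 0.087
```

```bash
python3 - <<'E'
from h import *
from bench import *
s=st()
p,F=pick((.4477,-.391),91.8,tilt=30,back=-.015);print(p);plan(p,F,n=9)
c=camera_params("wrist");p,d=camera("wrist");cv2.imwrite("pics/v_w.png",p)
lids(d,c,lo=.055,hi=.075,xy=(.35,.7,-.6,-.15))
E
```

```text
t 38.25 p [ 0.4412 -0.3435  0.1414] z [ 0.012 -0.52  -0.854] y [1.    0.016 0.005] q [ 0.76  0.14 -0.54  2.    0.73  1.01 -0.15] F [-0.2  0.5  0.2] w 0.087
[ 0.44784135 -0.39549778  0.03127757]
N 9 ang 1.7 dist 0.122 | row: [-0.02, 0.15, -0.1] [0.0013, 0.0006, 0.0135] | total shift tool [0.0129, 0.0053, 0.1212] rot [-0.2, 1.4, -0.9]
[187. 134.] 228 z 0.0661 [ 367.3 -303.2] [33.8  3.4] 6.1
[333. 235.] 4069 z 0.0645 [ 448.8 -390.7] [66.1 38.1] 2.1
```

View pics/v_w.png

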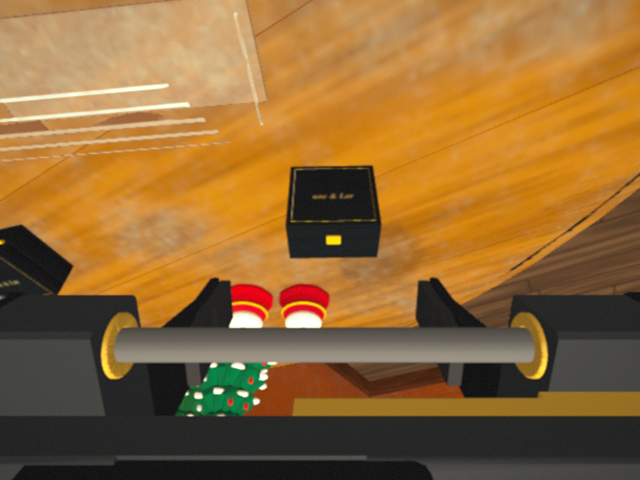

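send_rows(
  steps=[
    [0, 0.7, -0.4, 0.006, 0.003, 0.005, -1],
    [0, 0.7, -0.4, 0.006, 0.003, 0.01, -1],
    [0, 0, 0, 0, 0, 0.015, -1],
    [0, 0, 0, 0, 0, 0.015, -1],
    [0, 0, 0, 0, 0, 0.015, -1],
    [0, 0, 0, 0, 0, 0.015, -1],
    [0, 0, 0, 0, 0, 0.015, -1],
    [0, 0, 0, 0, 0, 0.012, -1],
    [0, 0, 0, 0, 0, 0.005, -1],
    [0, 0, 0, 0, 0, 0, -1],
  ],
)

```text
time: 39.3
ee_pos: [0.4523, -0.3893, 0.0355]
eef_rot: [0.672, 0.695, -0.177, 0.183]
ft_force: [-0.4, -0.1, 0.3]
width: 0.0868
```

```bash
python3 - <<'E'
from h import *
from bench import *
s=st()
p,F=pick((.4483,-.391),91.9,tilt=30,back=-.015);print(p);plan(p,F,n=2)
E
```

```text
t 39.3 p [ 0.4523 -0.3893  0.0355] z [ 0.016 -0.492 -0.87 ] y [ 0.999  0.033 -0.001] q [ 0.76  0.35 -0.46  2.    0.9   0.85 -0.25] F [-0.4 -0.1  0.3] w 0.0868
[ 0.4484492  -0.39549753  0.03127757]
N 2 ang 0.5 dist 0.0084 | row: [-0.02, -0.25, 0.01] [-0.0016, -0.002, 0.0033] | total shift tool [-0.0032, -0.0041, 0.0067] rot [-0.0, -0.5, 0.0]
```

send_rows(
  steps=[
    [0, -0.2, 0, -0.0016, -0.002, 0.0033, -1],
    [0, -0.2, 0, -0.0016, -0.002, 0.0033, -1],
    [0, 0, 0, 0, 0, 0, 1],
    [0, 0, 0, 0, 0, 0, 1],
    [0, 0, 0, 0, 0, 0, 1],
    [0, 0, 0, 0, 0, 0, 1],
    [0, 0, 0, 0, 0, 0, 1],
    [0, 0, 0, 0, 0, 0, 1],
    [0, 0, 0, 0, 0, 0, 1],
    [0, 0, 0, 0, 0, 0, 1],
  ],
  force=20,
)

```text
time: 40.3
ee_pos: [0.4496, -0.3954, 0.033]
eef_rot: [0.671, 0.695, -0.179, 0.187]
ft_force: [-0.4, -0.3, -1.3]
width: 0.0659
```

```bash
python3 - <<'E'
from h import *
from bench import *
s=st()
R0=R.from_quat(s["eef_rot"]).as_matrix()
p,F=pick((.4483,-.391),91.9,tilt=30,back=-.015);plan(p,F,n=2)
plan(s["ee_pos"]+[0,0,.1],R0,n=5)
s["ee_pos"]=s["ee_pos"]+[0,0,.1]
p,F=lay((.52,-.28),.05,92);p=p+.015*F[:,2];print(p);plan(p,F,s=s,n=13)
E
```

```text
t 40.3 p [ 0.4496 -0.3954  0.033 ] z [ 0.019 -0.5   -0.866] y [0.999 0.035 0.002] q [ 0.77  0.35 -0.45  2.    0.92  0.83 -0.26] F [-0.4 -0.3 -1.3] w 0.0659
N 2 ang 0.1 dist 0.0021 | row: [0.07, 0.0, 0.01] [0.0004, -0.0006, 0.0008] | total shift tool [0.0008, -0.0012, 0.0015] rot [0.1, 0.0, 0.0]
N 5 ang 0.0 dist 0.1 | row: [0.0, 0.0, 0.0] [-0.01, 0.0, -0.0173] | total shift tool [-0.05, 0.0002, -0.0866] rot [0.0, 0.0, 0.0]
[ 0.51990499 -0.27727923  0.0635    ]
N 13 ang 90.0 dist 0.154 | row: [0.01, 6.92, 0.0] [0.0085, 0.0057, 0.0078] | total shift tool [0.135, 0.0742, 0.0025] rot [0.1, 90.0, 0.0]
```

send_rows(
  steps=[
    [0, 0, 0, -0.004, 0, -0.007, 1],
    [0, 0, 0, -0.009, 0, -0.015, 1],
    [0, 0, 0, -0.012, 0, -0.021, 1],
    [0, 0, 0, -0.012, 0, -0.021, 1],
    [0, 0, 0, -0.009, 0, -0.015, 1],
    [0, 0, 0, -0.004, 0, -0.007, 1],
    [0, 3, 0, 0.004, 0.003, 0.002, 1],
    [0, 6.5, 0, 0.0085, 0.0057, 0.004, 1],
    [0, 6.5, 0, 0.0085, 0.0057, 0.004, 1],
    [0, 6.5, 0, 0.0085, 0.0057, 0.004, 1],
  ],
)

```text
time: 41.3
ee_pos: [0.4705, -0.3676, 0.1158]
eef_rot: [0.69, 0.721, -0.04, 0.044]
ft_force: [-0.5, -0.5, -1.4]
width: 0.0657
```

```bash
python3 - <<'E'
from h import *
from bench import *
s=st()
p,F=lay((.52,-.28),.06,92);p=p+.015*F[:,2];print(p);plan(p,F,s=s,n=9)
E
```

```text
t 41.3 p [ 0.4705 -0.3676  0.1158] z [ 0.009 -0.119 -0.993] y [0.999 0.044 0.003] q [ 0.97  0.34 -0.53  1.71  0.31  1.09  0.38] F [-0.5 -0.5 -1.4] w 0.0657
[ 0.51990499 -0.27727923  0.0735    ]
N 9 ang 66.8 dist 0.1113 | row: [-0.01, 7.43, 0.07] [0.0076, 0.0059, 0.0086] | total shift tool [0.0925, 0.0532, 0.0316] rot [-0.1, 66.8, 0.6]
```

send_rows(
  steps=[
    [0, 7.4, 0, 0.0076, 0.0059, 0.006, 1],
    [0, 7.4, 0, 0.0076, 0.0059, 0.006, 1],
    [0, 7.4, 0, 0.0076, 0.0059, 0.0086, 1],
    [0, 7.4, 0, 0.0076, 0.0059, 0.0086, 1],
    [0, 7.4, 0, 0.0076, 0.0059, 0.0086, 1],
    [0, 7.4, 0, 0.0076, 0.0059, 0.0086, 1],
    [0, 7.4, 0, 0.0076, 0.0059, 0.0086, 1],
    [0, 7.4, 0, 0.0076, 0.0059, 0.0086, 1],
    [0, 7.4, 0, 0.0076, 0.0059, 0.0086, 1],
    [0, 0, 0, 0, 0, 0, 1],
  ],
)

```text
time: 42.3
ee_pos: [0.5208, -0.2781, 0.0773]
eef_rot: [0.59, 0.618, 0.362, -0.373]
ft_force: [-0.7, 0.5, -2.8]
width: 0.0661
```

```bash
python3 - <<'E'
from h import *
from bench import *
s=st()
p,F=lay((.52,-.28),.015,92);p=p+.015*F[:,2];print(p);plan(p,F,s=s,n=6)
c=camera_params("wrist");p,d=camera("wrist");cv2.imwrite("pics/w_w.png",p)
P=cloud(d,c)
for u,v in [(275,225),(375,225),(265,300),(385,300)]: print(P[v,u])
E
```

```text
t 42.3 p [ 0.5208 -0.2781  0.0773] z [-0.033  0.887 -0.46 ] y [0.999 0.041 0.007] q [ 1.11  1.1  -0.62  1.08 -0.28  1.79  0.66] F [-0.7  0.5 -2.8] w 0.0661
[ 0.51990499 -0.27727923  0.0285    ]
N 6 ang 2.7 dist 0.0489 | row: [-0.02, -0.43, 0.08] [-0.0071, -0.0002, 0.004] | total shift tool [-0.043, -0.0012, 0.0232] rot [-0.1, -2.6, 0.5]
[ 0.49592853 -0.25381752  0.09938871]
[ 0.54518724 -0.25268113  0.10046967]
[ 0.49745627 -0.29767994  0.09720613]
[ 0.54706835 -0.29619781  0.09822513]
```

View pics/w_w.png

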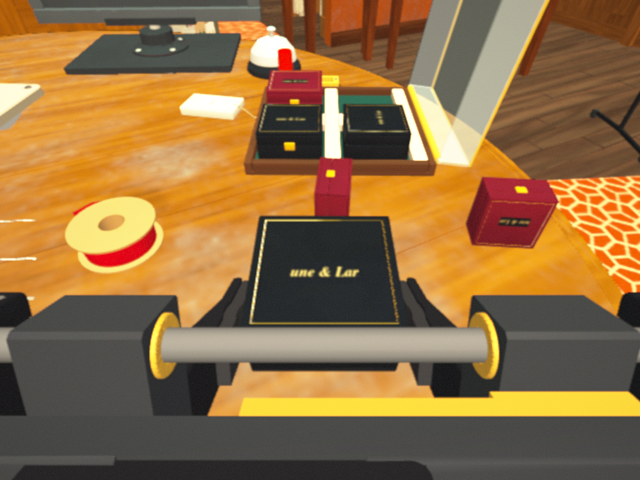

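```bash
python3 - <<'E'
from h import *
p,F=lay((.52,-.28),.007,92);p=p+.015*F[:,2];print(p);plan(p,F,n=8)
E
```

```text
[ 0.51990499 -0.27727923  0.0205    ]
N 8 ang 2.3 dist 0.0588 | row: [-0.01, -0.28, 0.08] [-0.0063, -0.0002, 0.0037] | total shift tool [-0.0512, -0.0021, 0.0289] rot [-0.0, -2.3, 0.6]
```

send_rows(
  steps=[
    [0, -0.3, 0, -0.0063, -0.0002, 0.0037, 1],
    [0, -0.3, 0, -0.0063, -0.0002, 0.0037, 1],
    [0, -0.3, 0, -0.0063, -0.0002, 0.0037, 1],
    [0, -0.3, 0, -0.0063, -0.0002, 0.0037, 1],
    [0, -0.3, 0, -0.0063, -0.0002, 0.0037, 1],
    [0, -0.3, 0, -0.0063, -0.0002, 0.0037, 1],
    [0, -0.3, 0, -0.0063, -0.0002, 0.0037, 1],
    [0, -0.3, 0, -0.005, -0.0002, 0.003, 1],
    [0, 0, 0, 0, 0, 0, 1],
    [0, 0, 0, 0, 0, 0, 1],
  ],
)

```text
time: 43.35
ee_pos: [0.5221, -0.2799, 0.0227]
eef_rot: [0.601, 0.632, 0.343, -0.348]
ft_force: [0.0, 0.5, -0.5]
width: 0.0658
```

```bash
python3 - <<'E'
from h import *
from bench import *
s=st()
c=camera_params("wrist");p,d=camera("wrist")
P=cloud(d,c)
for u,v in [(275,225),(375,225),(265,300),(385,300)]: print(P[v,u])
p,F=lay((.52,-.28),.003,92);p=p+.015*F[:,2];print(p);plan(p,F,s=s,n=2)
E
```

```text
t 43.35 p [ 0.5221 -0.2799  0.0227] z [-0.028  0.853 -0.522] y [0.999 0.043 0.016] q [ 1.1   1.12 -0.6   1.11 -0.23  1.7   0.71] F [ 0.   0.5 -0.5] w 0.0658
[ 0.49700871 -0.25439959  0.04297653]
[ 0.54633186 -0.25209243  0.04349561]
[ 0.49869781 -0.29861125  0.04451444]
[ 0.54834398 -0.29565586  0.04392312]
[ 0.51990499 -0.27727923  0.0165    ]
N 2 ang 1.8 dist 0.0071 | row: [0.04, 0.72, 0.5] [-0.0019, -0.0011, 0.0027] | total shift tool [-0.0038, -0.0022, 0.0055] rot [0.1, 1.4, 1.0]
```

send_rows(
  steps=[
    [0, 0.5, 0, -0.0022, 0, 0.0013, 1],
    [0, 0.5, 0, -0.0022, 0, 0.0013, 1],
    [0, 0, 0, 0, 0, 0, 1],
    [0, 0, 0, 0, 0, 0, -0.8],
    [0, 0, 0, 0, 0, 0, -0.8],
    [0, 0, 0, 0, 0, 0, -0.8],
    [0, 0, 0, 0, 0, 0, -0.8],
    [0, 0, 0, 0, 0, 0, -0.8],
    [0, 0, 0, 0, 0, -0.01, -0.8],
    [0, 0, 0, 0, 0, -0.02, -0.8],
  ],
)

```text
time: 44.4
ee_pos: [0.5231, -0.3048, 0.0335]
eef_rot: [0.596, 0.629, 0.349, -0.356]
ft_force: [-0.3, 0.1, -0.7]
width: 0.0782
```

send_rows(
  steps=[
    [0, 0, 0, 0, 0, -0.03, -1],
    [0, 0, 0, 0.01, 0, -0.03, -1],
    [0, -5, 0, 0.02, 0, -0.02, -1],
    [0, -7, 0, 0.02, 0, -0.01, -1],
    [0, -7, 0, 0.02, 0, -0.01, -1],
    [0, -7, 0, 0.02, 0, -0.01, -1],
    [0, -7, 0, 0.02, 0, -0.01, -1],
    [0, -7, 0, 0.02, 0, -0.01, -1],
    [0, -7, 0, 0.01, 0, -0.01, -1],
    [0, -7, 0, 0.01, 0, -0.01, -1],
  ],
)

```text
time: 45.4
ee_pos: [0.5187, -0.3145, 0.2335]
eef_rot: [0.696, 0.717, 0.03, -0.018]
ft_force: [0.3, 0.5, 0.7]
width: 0.0871
```

```bash
python3 - <<'E'
from h import *
from bench import *
s=st()
c=camera_params("wrist");p,d=camera("wrist");cv2.imwrite("pics/x_w.png",p)
lids(d,c)
E
```

```text
t 45.4 p [ 0.5187 -0.3145  0.2335] z [ 0.016  0.068 -0.998] y [0.999 0.029 0.018] q [ 0.95  0.36 -0.57  1.44  0.12  1.41  0.42] F [0.3 0.5 0.7] w 0.0871
[473.  55.] 438 z 0.0358 [ 659.6 -159.8] [24.7 57. ] 58.4
[325. 186.] 4540 z 0.0359 [ 522.2 -280.2] [66.2 65.7] 2.9
```

View pics/x_w.png

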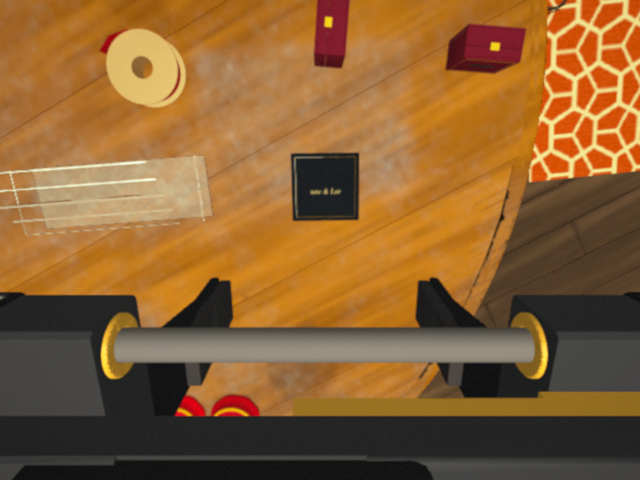

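```bash
python3 - <<'E'
from h import *
plan([.5222,-.2802,.06],frame(-87.1,0),n=8)
E
```

```text
N 8 ang 3.7 dist 0.1801 | row: [0.17, -0.42, -0.08] [0.0028, -0.0001, 0.0223] | total shift tool [0.0178, -0.0029, 0.1792] rot [1.4, -3.4, -0.7]
```

send_rows(
  steps=[
    [0.2, -0.4, 0, 0.0028, 0, 0.0223, -1],
    [0.2, -0.4, 0, 0.0028, 0, 0.0223, -1],
    [0.2, -0.4, 0, 0.0028, 0, 0.0223, -1],
    [0.2, -0.4, 0, 0.0028, 0, 0.0223, -1],
    [0.2, -0.4, 0, 0.0028, 0, 0.0223, -1],
    [0.2, -0.4, 0, 0.0028, 0, 0.02, -1],
    [0.1, -0.4, 0, 0.0028, 0, 0.018, -1],
    [0.1, -0.4, 0, 0.0028, 0, 0.015, -1],
    [0, 0, 0, 0, 0, 0, -1],
    [0, 0, 0, 0, 0, 0, -1],
  ],
)

```text
time: 46.45
ee_pos: [0.5283, -0.2794, 0.0797]
eef_rot: [0.692, 0.721, 0.001, 0.004]
ft_force: [-0.3, 0.2, 1.0]
width: 0.0871
```

```bash
python3 - <<'E'
from h import *
st();plan([.5222,-.2802,.012],frame(-87.1,0),n=5)
E
```

```text
t 46.45 p [ 0.5283 -0.2794  0.0797] z [ 0.008 -0.005 -1.   ] y [0.999 0.041 0.007] q [ 0.86  0.44 -0.56  1.68  0.26  1.09  0.27] F [-0.3  0.2  1. ] w 0.0871
N 5 ang 0.7 dist 0.068 | row: [0.08, 0.06, -0.11] [-0.0001, -0.0013, 0.0135] | total shift tool [-0.0002, -0.0066, 0.0676] rot [0.4, 0.3, -0.5]
```

send_rows(
  steps=[
    [0.2, 0.1, 0.3, 0, -0.0033, 0.003, -1],
    [0.2, 0.1, 0.3, 0, -0.0033, 0.01, -1],
    [0, 0, 0, 0, 0, 0.014, -1],
    [0, 0, 0, 0, 0, 0.014, -1],
    [0, 0, 0, 0, 0, 0.012, -1],
    [0, 0, 0, 0, 0, 0.006, -1],
    [0, 0, 0, 0, 0, 0.003, -1],
    [0, 0, 0, 0, 0, 0, -1],
    [0, 0, 0, 0, 0, 0, -1],
    [0, 0, 0, 0, 0, 0, -1],
  ],
)

```text
time: 47.45
ee_pos: [0.522, -0.2813, 0.0141]
eef_rot: [0.697, 0.717, -0.0, 0.001]
ft_force: [-0.6, -0.2, -0.3]
width: 0.0876
```

```bash
python3 - <<'E'
from h import *
st();plan([.5222,-.2802,.012],frame(-87.1,0),n=1)
E
```

```text
t 47.45 p [ 0.522  -0.2813  0.0141] z [ 0.002 -0.002 -1.   ] y [1.    0.028 0.002] q [ 0.84  0.51 -0.53  1.73  0.3   0.98  0.23] F [-0.6 -0.2 -0.3] w 0.0876
N 1 ang 1.3 dist 0.0024 | row: [0.1, 0.12, -1.3] [0.0011, 0.0002, 0.0021] | total shift tool [0.0011, 0.0002, 0.0021] rot [0.1, 0.1, -1.3]
```

send_rows(
  steps=[
    [0, 0, -1.2, 0.001, 0, 0.001, -1],
    [0, 0, 0, 0, 0, 0, 1],
    [0, 0, 0, 0, 0, 0, 1],
    [0, 0, 0, 0, 0, 0, 1],
    [0, 0, 0, 0, 0, 0, 1],
    [0, 0, 0, 0, 0, 0, 1],
    [0, 0, 0, 0, 0, 0, 1],
    [0, 0, 0, 0, 0, 0, 1],
    [0, 0, 0, 0, 0, 0, 1],
    [0, 0, 0, 0, 0, 0, 1],
  ],
)

```text
time: 48.45
ee_pos: [0.5228, -0.2806, 0.0143]
eef_rot: [0.689, 0.725, 0.0, 0.002]
ft_force: [-0.1, -0.1, -0.6]
width: 0.0659
```

send_rows(
  steps=[
    [0, 0, 0, 0, 0, -0.006, 1],
    [0, 0, 0, 0, 0, -0.014, 1],
    [0, 0, 0, 0, 0, -0.022, 1],
    [0, 0, 0, 0, 0, -0.025, 1],
    [0, 0, 0, 0, 0, -0.025, 1],
    [0, 0, 0, 0, 0, -0.02, 1],
    [0, 0, -3, 0, 0, -0.01, 1],
    [0, 0, -6, 0, 0, 0, 1],
    [0, 0, -6, 0, 0, 0, 1],
    [0, 0, -6, 0, 0, 0, 1],
  ],
)

```text
time: 49.45
ee_pos: [0.5233, -0.2796, 0.152]
eef_rot: [0.54, 0.842, -0.0, 0.005]
ft_force: [-0.7, 0.6, -1.1]
width: 0.0662
```

```bash
python3 - <<'E'
from h import *
st();plan([*POC[2][:2],.14],frame(2.5,0),n=14)
E
```

```text
t 49.45 p [ 0.5233 -0.2796  0.152 ] z [ 0.009 -0.007 -1.   ] y [0.909 0.417 0.005] q [ 0.93  0.37 -0.64  1.61  0.23  1.23  0.68] F [-0.7  0.6 -1.1] w 0.0662
N 14 ang 67.9 dist 0.3609 | row: [-0.0, 0.05, -4.85] [0.0128, 0.0242, 0.0008] | total shift tool [0.3103, 0.1839, 0.01] rot [-0.1, 0.7, -67.8]
```

send_rows(
  steps=[
    [0, 0, -7.5, 0, 0, 0, 1],
    [0, 0, -7.5, 0, 0, 0, 1],
    [0, 0, -7.5, 0, 0, 0, 1],
    [0, 0, -7.5, 0, 0, 0, 1],
    [0, 0, -7.5, 0, 0, 0, 1],
    [0, 0, -7.5, 0, 0, 0, 1],
    [0, 0, -7.5, 0, 0, 0, 1],
    [0, 0, -7.5, 0, 0, 0, 1],
    [0, 0, -7.5, 0, 0, 0, 1],
    [0, 0, 0, 0, 0, 0, 1],
  ],
)

```text
time: 50.45
ee_pos: [0.5239, -0.2794, 0.1649]
eef_rot: [-0.045, 0.999, -0.007, 0.007]
ft_force: [0.6, -0.4, -1.4]
width: 0.0656
```

```bash
python3 - <<'E'
from h import *
st();plan([*POC[2][:2],.14],frame(2.5,0),n=9)
E
```

```text
t 50.45 p [ 0.5239 -0.2794  0.1649] z [ 0.015 -0.013 -1.   ] y [-0.09   0.996 -0.015] q [ 1.08  0.4  -0.85  1.6   0.32  1.26  1.84] F [ 0.6 -0.4 -1.4] w 0.0656
N 9 ang 2.9 dist 0.3613 | row: [-0.09, 0.09, 0.3] [-0.0069, 0.0395, 0.0025] | total shift tool [-0.0691, 0.3541, 0.0206] rot [-0.8, 0.8, 2.7]
```

send_rows(
  steps=[
    [-0.1, 0.1, 0.3, -0.007, 0.0395, 0, 1],
    [-0.1, 0.1, 0.3, -0.007, 0.0395, 0, 1],
    [-0.1, 0.1, 0.3, -0.007, 0.0395, 0, 1],
    [-0.1, 0.1, 0.3, -0.007, 0.0395, 0, 1],
    [-0.1, 0.1, 0.3, -0.007, 0.0395, 0, 1],
    [-0.1, 0.1, 0.3, -0.007, 0.0395, 0, 1],
    [-0.1, 0.1, 0.3, -0.007, 0.0395, 0, 1],
    [-0.1, 0.1, 0.3, -0.007, 0.036, 0, 1],
    [0, 0, 0, -0.005, 0.03, 0, 1],
    [0, 0, 0, 0, 0, 0, 1],
  ],
)

```text
time: 51.45
ee_pos: [0.5688, 0.0765, 0.1699]
eef_rot: [0.002, 1.0, -0.002, 0.003]
ft_force: [0.2, 0.6, -0.5]
width: 0.066
```

```bash
python3 - <<'E'
from h import *
from bench import *
st();plan([*POC[2][:2],.06],frame(2.5,0),n=8)
c=camera_params("wrist");p,d=camera("wrist");cv2.imwrite("pics/y_w.png",p)
lids(d,c,lo=.12,hi=.2,xy=(.4,.7,-.2,.2))
E
```

```text
t 51.45 p [0.5688 0.0765 0.1699] z [ 0.006 -0.004 -1.   ] y [ 0.004  1.    -0.004] q [ 0.56  0.4  -0.96  1.63  0.35  1.29  1.1 ] F [ 0.2  0.6 -0.5] w 0.066
N 8 ang 2.7 dist 0.1102 | row: [-0.03, 0.04, -0.34] [0.001, 0.0004, 0.0137] | total shift tool [0.0083, 0.0031, 0.1098] rot [-0.2, 0.3, -2.7]
[324. 276.] 17552 z 0.1886 [555.7  76.9] [84.1 40.6] 89.2
[320. 382.] 4660 z 0.1592 [630.2  64.7] [ 76.5 131.9] 3.1
```

View pics/y_w.png

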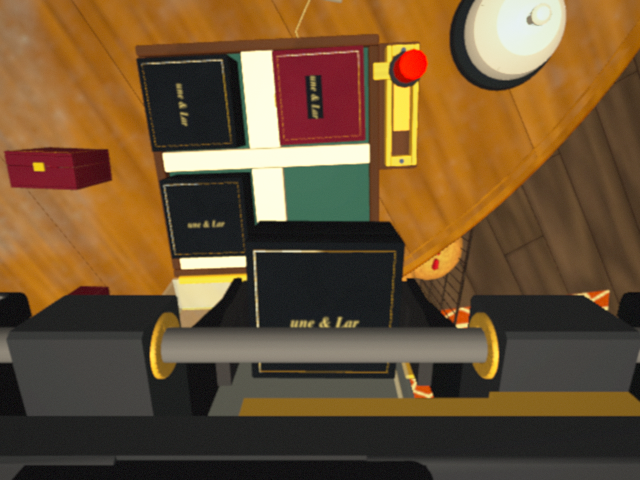

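send_rows(
  steps=[
    [0, 0, -1.3, 0.0035, 0.0015, 0.008, 1],
    [0, 0, -1.3, 0.0035, 0.0015, 0.014, 1],
    [0, 0, 0, 0, 0, 0.016, 1],
    [0, 0, 0, 0, 0, 0.016, 1],
    [0, 0, 0, 0, 0, 0.016, 1],
    [0, 0, 0, 0, 0, 0.016, 1],
    [0, 0, 0, 0, 0, 0.014, 1],
    [0, 0, 0, 0, 0, 0.01, 1],
    [0, 0, 0, 0, 0, 0, 1],
    [0, 0, 0, 0, 0, 0, 1],
  ],
)

```text
time: 52.5
ee_pos: [0.5605, 0.07, 0.0477]
eef_rot: [-0.016, 1.0, -0.004, 0.001]
ft_force: [-0.1, 0.0, 0.1]
width: 0.0657
```

```bash
python3 - <<'E'
from h import *
from bench import *
st();plan([*POC[2][:2],.0215],frame(2.5,0),n=4)
c=camera_params("wrist");p,d=camera("wrist");cv2.imwrite("pics/z_w.png",p)
E
```

```text
t 52.5 p [0.5605 0.07   0.0477] z [ 0.002 -0.008 -1.   ] y [-0.031  0.999 -0.008] q [ 0.51  0.52 -0.9   1.77  0.46  1.08  1.06] F [-0.1  0.   0.1] w 0.0657
N 4 ang 0.9 dist 0.0278 | row: [-0.12, 0.02, -0.18] [-0.0002, 0.0023, 0.0065] | total shift tool [-0.0009, 0.0093, 0.0261] rot [-0.5, 0.1, -0.7]
```

View pics/z_w.png

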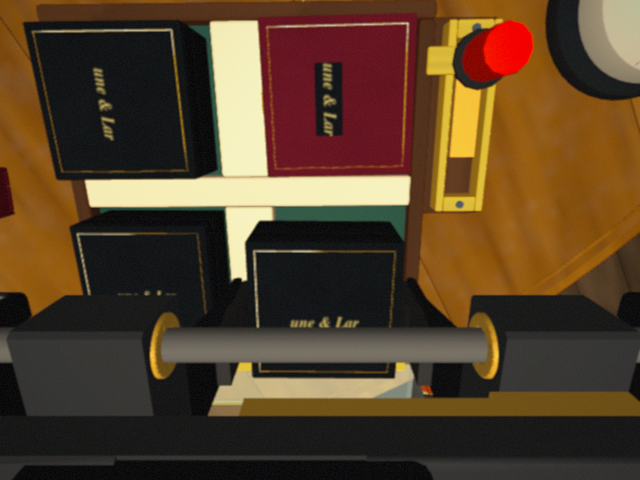

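send_rows(
  steps=[
    [-0.2, 0, -0.3, 0, 0.0045, 0, 1],
    [-0.2, 0, -0.3, 0, 0.0045, 0, 1],
    [0, 0, 0, 0, 0, 0.002, 1],
    [0, 0, 0, 0, 0, 0.007, 1],
    [0, 0, 0, 0, 0, 0.007, 1],
    [0, 0, 0, 0, 0, 0.005, 1],
    [0, 0, 0, 0, 0, 0.002, 1],
    [0, 0, 0, 0, 0, 0, 1],
    [0, 0, 0, 0, 0, 0, 1],
    [0, 0, 0, 0, 0, 0, 1],
  ],
)

```text
time: 53.55
ee_pos: [0.5614, 0.08, 0.0244]
eef_rot: [-0.021, 1.0, -0.0, 0.002]
ft_force: [0.4, -0.2, -0.9]
width: 0.0661
```

```bash
python3 - <<'E'
from h import *
from bench import *
st();plan([*POC[2][:2],.0215],frame(2.5,0),n=1)
E
```

```text
t 53.55 p [0.5614 0.08   0.0244] z [ 0.004 -0.001 -1.   ] y [-0.042  0.999 -0.001] q [ 0.49  0.55 -0.88  1.78  0.49  1.04  1.04] F [ 0.4 -0.2 -0.9] w 0.0661
N 1 ang 0.3 dist 0.003 | row: [-0.04, 0.24, -0.06] [0.0004, -0.0009, 0.0029] | total shift tool [0.0004, -0.0009, 0.0029] rot [-0.0, 0.2, -0.1]
```

send_rows(
  steps=[
    [0, 0, 0, 0, -0.001, 0.002, 1],
    [0, 0, 0, 0, 0, 0, 1],
    [0, 0, 0, 0, 0, 0, -0.75],
    [0, 0, 0, 0, 0, 0, -0.75],
    [0, 0, 0, 0, 0, 0, -0.75],
    [0, 0, 0, 0, 0, 0, -0.75],
    [0, 0, 0, 0, 0, -0.01, -0.75],
    [0, 0, 0, 0, 0, -0.03, -0.75],
    [0, 0, 0, 0, 0, -0.04, -0.75],
    [0, 0, 0, 0, 0, -0.04, -0.75],
  ],
)

```text
time: 54.55
ee_pos: [0.5582, 0.0788, 0.1435]
eef_rot: [-0.022, 1.0, -0.0, -0.002]
ft_force: [0.3, -1.2, 0.5]
width: 0.076
```

send_rows(
  steps=[
    [0, 0, 0, 0, 0, -0.04, -0.75],
    [0, 0, 0, 0.01, 0, -0.04, -0.75],
    [0, 0, 0, 0.03, 0, -0.02, -0.75],
    [0, 0, 0, 0.04, 0, 0, -0.75],
    [0, 0, 0, 0.04, 0, 0, -0.75],
    [0, 0, 0, 0, 0, 0, -0.75],
    [0, 0, 0, 0, 0, 0, -0.75],
    [0, 0, 0, 0, 0, 0, -0.75],
    [0, 0, 0, 0, 0, 0, -0.75],
    [0, 0, 0, 0, 0, 0, -0.75],
  ],
)

```text
time: 55.55
ee_pos: [0.4407, 0.0781, 0.2583]
eef_rot: [-0.025, 1.0, -0.002, 0.005]
ft_force: [0.1, 0.4, -0.5]
width: 0.076
```

```bash
python3 - <<'E'
from h import *
from bench import *
s=st()
c=camera_params("wrist");p,d=camera("wrist");cv2.imwrite("pics/aa_w.png",p);np.save("pics/aa_w.npy",d);np.savez("pics/aa_w_c.npz",**c)
lids(d,c,lo=.03,hi=.05,xy=(.4,.7,-.1,.16))
c=camera_params("top");p,d=camera("top");cv2.imwrite("pics/aa_t.png",p);np.save("pics/aa_t.npy",d)
p,d=camera("scene");cv2.imwrite("pics/aa_s.png",p);np.save("pics/aa_s.npy",d);np.savez("pics/aa_s_c.npz",**camera_params("scene"))
cv2.imwrite("pics/aa_sz.png",cv2.resize(p[130:300,260:460],None,fx=3.5,fy=3.5,interpolation=cv2.INTER_CUBIC))
E
```

```text
t 55.55 p [0.4407 0.0781 0.2583] z [ 0.011 -0.003 -1.   ] y [-0.049  0.999 -0.004] q [ 0.86 -0.09 -1.06  1.8  -0.07  1.38  1.44] F [ 0.1  0.4 -0.5] w 0.076
[227. 227.] 3941 z 0.0415 [476.1 -24.6] [66.3 66.2] 2.6
[318. 227.] 3838 z 0.0416 [471.1  72.5] [66.1 67.1] 3.2
[241. 295.] 1587 z 0.0406 [563.  -19.9] [65. 66.] 1.9
[320. 301.] 3022 z 0.0414 [558.7  78.9] [60.8 66. ] 1.8
[288. 375.] 1693 z 0.0402 [656.4  44.8] [ 23.4 163.8] 9.3
```

View pics/aa_w.png

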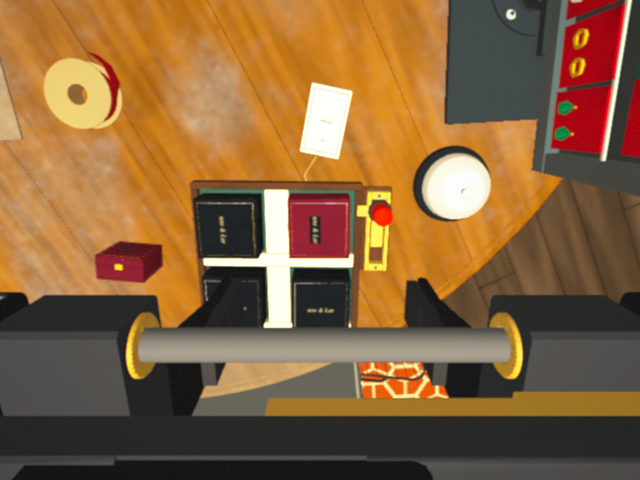

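View pics/aa_sz.png

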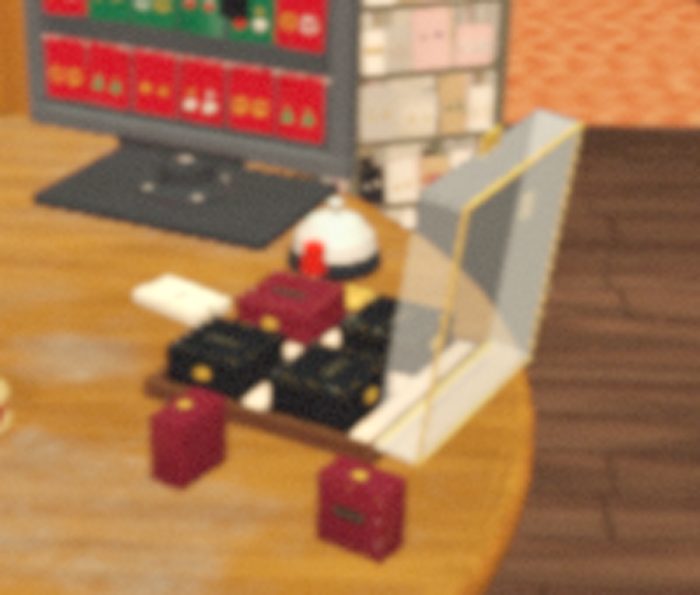

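```bash
python3 - <<'E'
from h import *
p=cv2.imread("pics/aa_t.png");c=np.load("pics/a_top_c.npz")
cv2.imwrite("pics/ab.png",cv2.resize(p[100:290,170:320],None,fx=3.1,fy=3.1,interpolation=cv2.INTER_CUBIC))
H=case(.105,0,.016);print("hinge",H)
for ph in np.arange(1.6,1.96,.05):
    u=np.array([-np.cos(ph),np.sin(ph)]);n=np.array([np.sin(ph),np.cos(ph)])
    f=lambda a,b,y:case(.105+.195*a*u[0]+.034*b*n[0],y,.016+.195*a*u[1]+.034*b*n[1])
    print(round(ph,2),"outer top L/R px",proj(c,f(1,1,.095)).round(),proj(c,f(1,1,-.095)).round(),"inner top",proj(c,f(1,0,.095)).round(),"w",f(1,1,0).round(3))
E
```

```text
hinge [0.62292948 0.03134759 0.016     ]
1.6 outer top L/R px [189. 125.] [301. 125.] inner top [188. 144.] w [0.663 0.033 0.21 ]
1.65 outer top L/R px [190. 120.] [301. 120.] inner top [189. 139.] w [0.672 0.033 0.208]
1.7 outer top L/R px [190. 116.] [301. 115.] inner top [189. 134.] w [0.682 0.034 0.205]
1.75 outer top L/R px [191. 111.] [301. 111.] inner top [189. 129.] w [0.691 0.034 0.202]
1.8 outer top L/R px [191. 107.] [301. 107.] inner top [190. 124.] w [0.7   0.034 0.198]
1.85 outer top L/R px [192. 103.] [301. 103.] inner top [190. 119.] w [0.709 0.035 0.194]
1.9 outer top L/R px [193. 100.] [301.  99.] inner top [191. 114.] w [0.718 0.035 0.19 ]
1.95 outer top L/R px [194.  96.] [301.  96.] inner top [192. 110.] w [0.727 0.035 0.185]
```

View pics/ab.png

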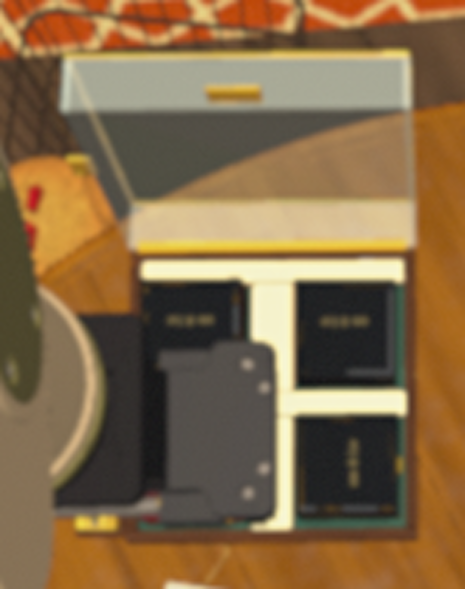

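```bash
python3 - <<'E'
from h import *
st();plan([.735,.035,.275],frame(2.1,0),n=9)
E
```

```text
t 55.7 p [0.4404 0.0779 0.2583] z [ 0.011 -0.004 -1.   ] y [-0.049  0.999 -0.004] q [ 0.86 -0.09 -1.06  1.8  -0.07  1.38  1.44] F [ 0.4 -0.3  0.1] w 0.0763
N 9 ang 1.0 dist 0.2981 | row: [-0.03, 0.07, 0.08] [-0.0325, -0.0062, -0.0017] | total shift tool [-0.2923, -0.0573, -0.0134] rot [-0.2, 0.6, 0.7]
```

send_rows(
  steps=[
    [0, 0.1, 0.1, -0.02, -0.005, -0.01, 1],
    [0, 0.1, 0.1, -0.034, -0.0065, -0.003, 1],
    [0, 0.1, 0.1, -0.034, -0.0065, -0.002, 1],
    [0, 0.1, 0.1, -0.034, -0.0065, -0.002, 1],
    [0, 0.1, 0, -0.034, -0.0065, -0.002, 1],
    [0, 0.1, 0, -0.034, -0.0065, -0.002, 1],
    [0, 0, 0, -0.034, -0.0065, -0.002, 1],
    [0, 0, 0, -0.034, -0.0065, -0.002, 1],
    [0, 0, 0, -0.03, -0.005, 0, 1],
    [0, 0, 0, 0, 0, 0, 1],
  ],
)

```text
time: 56.7
ee_pos: [0.7438, 0.03, 0.2719]
eef_rot: [-0.016, 1.0, -0.002, -0.007]
ft_force: [1.0, 0.2, -1.2]
width: 0.005
```

```bash
python3 - <<'E'
from h import *
st();plan([.735,.035,.185],frame(2.1,0),n=7)
E
```

```text
t 56.7 p [0.7438 0.03   0.2719] z [-0.015 -0.005 -1.   ] y [-0.033  0.999 -0.004] q [ 0.32  0.75 -0.91  0.91  0.58  1.7   1.25] F [ 1.   0.2 -1.2] w 0.005
N 7 ang 0.9 dist 0.0874 | row: [-0.04, -0.12, -0.03] [0.0011, 0.0008, 0.0124] | total shift tool [0.0073, 0.0056, 0.0869] rot [-0.2, -0.8, -0.2]
```

send_rows(
  steps=[
    [0, -0.1, 0, 0, 0.001, 0.0124, 1],
    [0, -0.1, 0, 0, 0.001, 0.0124, 1],
    [0, -0.1, 0, 0, 0.001, 0.0124, 1],
    [0, -0.1, 0, 0, 0.001, 0.0124, 1],
    [0, -0.1, 0, 0, 0.001, 0.0124, 1],
    [0, -0.1, 0, 0, 0.001, 0.0124, 1],
    [0, -0.1, 0, 0, 0, 0.0124, 1],
    [0, 0, 0, 0, 0, 0, 1],
    [0, 0, 0, 0, 0, 0, 1],
    [0, 0, 0, 0, 0, 0, 1],
  ],
)

```text
time: 57.7
ee_pos: [0.7398, 0.0361, 0.1751]
eef_rot: [-0.017, 1.0, -0.002, -0.003]
ft_force: [-0.5, -0.6, -0.3]
width: 0.0001
```

```bash
python3 - <<'E'
from h import *
from bench import *
st();plan([.69,.035,.185],frame(2.1,0),n=5)
p,d=camera("scene");cv2.imwrite("pics/ac.png",cv2.resize(p[130:300,260:460],None,fx=3.5,fy=3.5,interpolation=cv2.INTER_CUBIC))
E
```

```text
t 57.7 p [0.7398 0.0361 0.1751] z [-0.005 -0.004 -1.   ] y [-0.033  0.999 -0.004] q [ 0.38  0.78 -0.91  1.1   0.59  1.51  1.2 ] F [-0.5 -0.6 -0.3] w 0.0001
N 5 ang 0.4 dist 0.0508 | row: [-0.05, -0.06, -0.04] [0.01, 0.0001, -0.002] | total shift tool [0.0499, 0.0005, -0.0097] rot [-0.2, -0.3, -0.2]
```

View pics/ac.png

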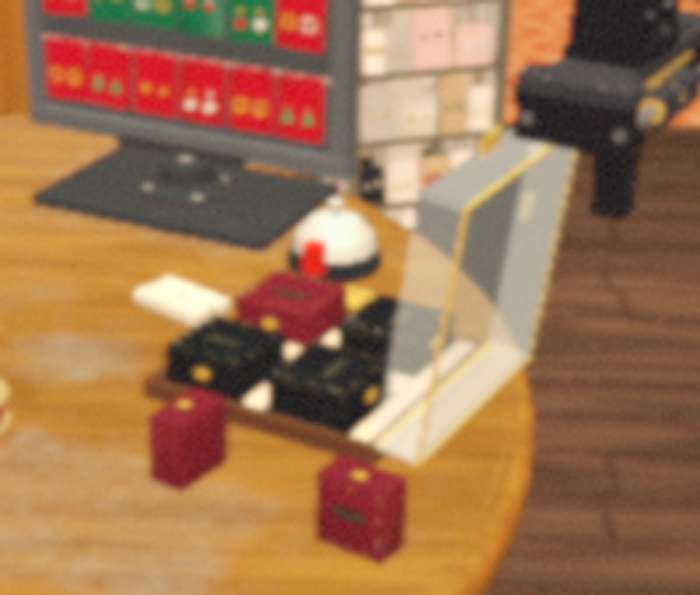

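send_rows(
  steps=[
    [0, 0, 0, 0.01, 0, -0.004, 1],
    [0, 0, 0, 0.01, 0, -0.003, 1],
    [0, 0, 0, 0.01, 0, -0.003, 1],
    [0, 0, 0, 0.01, 0, 0, 1],
    [0, 0, 0, 0.007, 0, 0, 1],
    [0, 0, 0, 0.007, 0, 0, 1],
    [0, 0, 0, 0.007, 0, 0, 1],
    [0, 0, 0, 0.007, 0, 0, 1],
    [0, 0, 0, 0.007, 0, 0, 1],
    [0, 0, 0, 0.007, 0, 0, 1],
  ],
)

```text
time: 58.75
ee_pos: [0.6544, 0.0347, 0.1918]
eef_rot: [-0.016, 1.0, -0.002, 0.002]
ft_force: [2.3, -0.0, 2.1]
width: 0.0003
```

```bash
python3 - <<'E'
from h import *
from bench import *
st();plan([.6008,.034,.1843],frame(2.1,0),n=8)
p,d=camera("scene");cv2.imwrite("pics/ad.png",cv2.resize(p[130:300,260:460],None,fx=3.5,fy=3.5,interpolation=cv2.INTER_CUBIC))
E
```

```text
t 58.75 p [0.6544 0.0347 0.1918] z [ 0.005 -0.003 -1.   ] y [-0.033  0.999 -0.004] q [ 0.54  0.6  -0.99  1.37  0.5   1.43  1.17] F [ 2.3 -0.   2.1] w 0.0003
N 8 ang 0.4 dist 0.0541 | row: [-0.03, 0.03, -0.03] [0.0067, 0.0002, 0.0009] | total shift tool [0.0536, 0.0011, 0.0073] rot [-0.2, 0.3, -0.2]
```

View pics/ad.png

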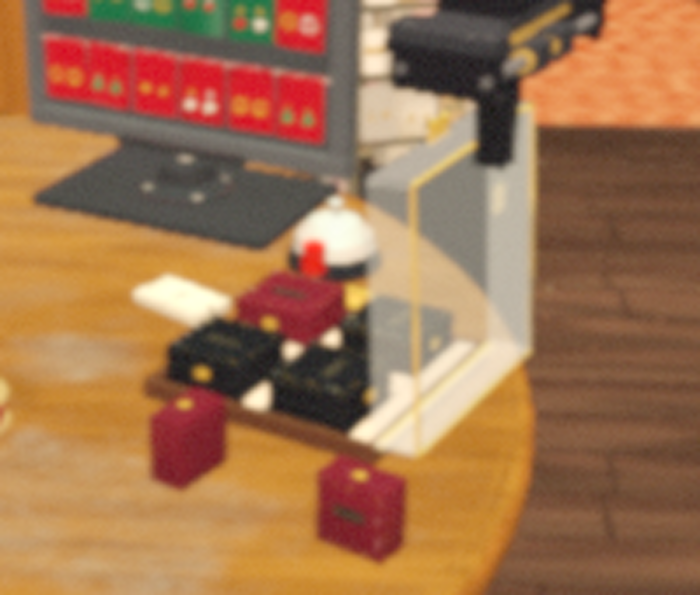

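send_rows(
  steps=[
    [0, 0, 0, 0.0067, 0, 0.002, 1],
    [0, 0, 0, 0.0067, 0, 0.002, 1],
    [0, 0, 0, 0.0067, 0, 0.001, 1],
    [0, 0, 0, 0.0067, 0, 0.001, 1],
    [0, 0, 0, 0.0067, 0, 0.001, 1],
    [0, 0, 0, 0.0067, 0, 0.001, 1],
    [0, 0, 0, 0.0067, 0, 0.001, 1],
    [0, 0, 0, 0.0067, 0, 0.0015, 1],
    [0, 0, 0, 0.0067, 0, 0.0015, 1],
    [0, 0, 0, 0.0067, 0, 0.002, 1],
  ],
)

```text
time: 59.8
ee_pos: [0.5806, 0.0322, 0.1761]
eef_rot: [-0.016, 1.0, -0.002, 0.001]
ft_force: [0.9, 0.5, 0.6]
width: 0.0006
```

```bash
python3 - <<'E'
from h import *
from bench import *
st();plan([.5502,.032,.1671],frame(2.1,0),n=8)
p,d=camera("scene");cv2.imwrite("pics/ae.png",cv2.resize(p[130:300,260:460],None,fx=3.5,fy=3.5,interpolation=cv2.INTER_CUBIC))
E
```

```text
t 59.8 p [0.5806 0.0322 0.1761] z [ 0.003 -0.004 -1.   ] y [-0.033  0.999 -0.004] q [ 0.69  0.46 -1.06  1.6   0.41  1.33  1.17] F [0.9 0.5 0.6] w 0.0006
N 8 ang 0.4 dist 0.0317 | row: [-0.03, 0.02, -0.03] [0.0038, 0.0001, 0.0011] | total shift tool [0.0304, 0.0009, 0.0089] rot [-0.2, 0.2, -0.2]
```

View pics/ae.png

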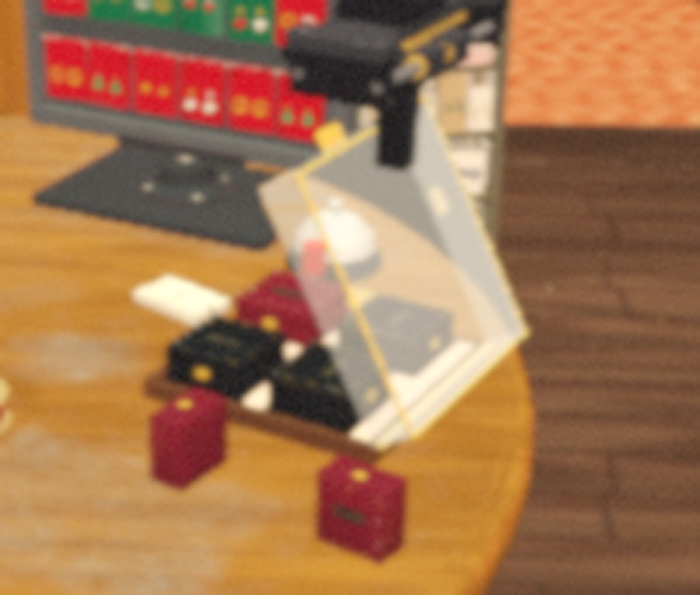

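send_rows(
  steps=[
    [0, 0, 0, 0.0076, 0, 0.0022, 1],
    [0, 0, 0, 0.0076, 0, 0.0022, 1],
    [0, 0, 0, 0.0076, 0, 0.0022, 1],
    [0, 0, 0, 0.0076, 0, 0.003, 1],
    [0, 0, 0, 0.0065, 0, 0.0045, 1],
    [0, 0, 0, 0.0065, 0, 0.0045, 1],
    [0, 0, 0, 0.0065, 0, 0.0047, 1],
    [0, 0, 0, 0.006, 0, 0.005, 1],
    [0, 0, 0, 0.006, 0, 0.005, 1],
    [0, 0, 0, 0.006, 0, 0.005, 1],
  ],
)

```text
time: 60.85
ee_pos: [0.5055, 0.0296, 0.1337]
eef_rot: [-0.017, 1.0, -0.002, 0.0]
ft_force: [1.6, 0.1, 0.7]
width: 0.0002
```

```bash
python3 - <<'E'
from h import *
from bench import *
st();plan([.4754,.03,.0932],frame(2.1,0),n=8)
p,d=camera("scene");cv2.imwrite("pics/af.png",cv2.resize(p[130:300,260:460],None,fx=3.5,fy=3.5,interpolation=cv2.INTER_CUBIC))
E
```

```text
t 60.85 p [0.5055 0.0296 0.1337] z [ 0.001 -0.005 -1.   ] y [-0.033  0.999 -0.005] q [ 0.84  0.32 -1.13  1.83  0.32  1.19  1.21] F [1.6 0.1 0.7] w 0.0002
N 8 ang 0.3 dist 0.0504 | row: [-0.03, 0.01, -0.03] [0.0038, 0.0002, 0.0051] | total shift tool [0.0301, 0.0015, 0.0404] rot [-0.3, 0.1, -0.2]
```

View pics/af.png

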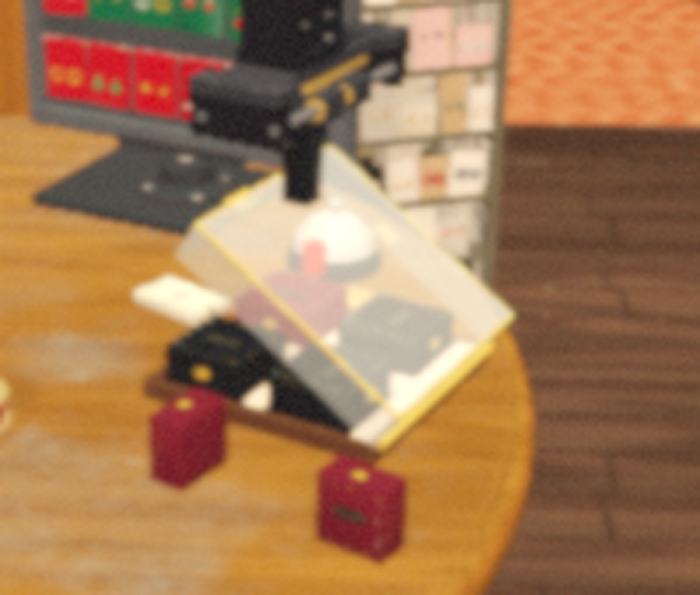

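send_rows(
  steps=[
    [0, 0, 0, 0.0045, 0, 0.0047, 1],
    [0, 0, 0, 0.0045, 0, 0.0049, 1],
    [0, 0, 0, 0.004, 0, 0.005, 1],
    [0, 0, 0, 0.004, 0, 0.005, 1],
    [0, 0, 0, 0.0037, 0, 0.0052, 1],
    [0, 0, 0, 0.0034, 0, 0.0053, 1],
    [0, 0, 0, 0.003, 0, 0.0053, 1],
    [0, 0, 0, 0.003, 0, 0.0053, 1],
    [0, 0, 0, 0.0025, 0, 0.0055, 1],
    [0, 0, 0, 0.0025, 0, 0.0055, 1],
  ],
)

```text
time: 61.9
ee_pos: [0.4665, 0.0282, 0.0769]
eef_rot: [-0.017, 1.0, -0.002, -0.0]
ft_force: [0.2, 0.2, -0.8]
width: 0.0005
```

```bash
python3 - <<'E'
from h import *
from bench import *
st();plan([.4575,.03,.043],frame(2.1,0),n=8)
p,d=camera("scene");cv2.imwrite("pics/ag.png",cv2.resize(p[130:300,260:460],None,fx=3.5,fy=3.5,interpolation=cv2.INTER_CUBIC))
E
```

```text
t 61.9 p [0.4665 0.0282 0.0769] z [ 0.    -0.005 -1.   ] y [-0.033  0.999 -0.005] q [ 0.87  0.31 -1.13  1.98  0.32  1.05  1.19] F [ 0.2  0.2 -0.8] w 0.0005
N 8 ang 0.3 dist 0.0351 | row: [-0.03, -0.0, -0.02] [0.0011, 0.0003, 0.0042] | total shift tool [0.0089, 0.0023, 0.0339] rot [-0.3, -0.0, -0.2]
```

View pics/ag.png

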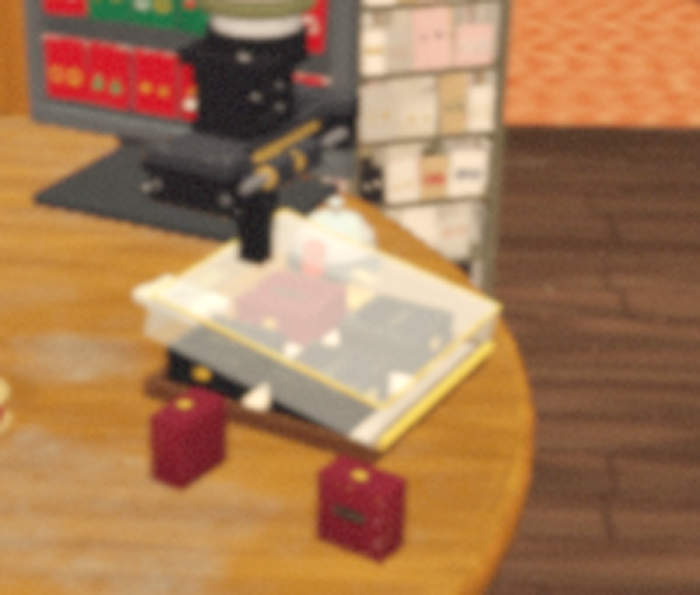

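send_rows(
  steps=[
    [0, 0, 0, 0.0014, 0, 0.0034, 1],
    [0, 0, 0, 0.0012, 0, 0.0034, 1],
    [0, 0, 0, 0.001, 0, 0.0034, 1],
    [0, 0, 0, 0.001, 0, 0.0032, 1],
    [0, 0, 0, 0.0008, 0, 0.003, 1],
    [0, 0, 0, 0.0008, 0, 0.003, 1],
    [0, 0, 0, 0.0006, 0, 0.003, 1],
    [0, 0, 0, 0.0006, 0, 0.0025, 1],
    [0, 0, 0, 0, 0, 0.002, 1],
    [0, 0, 0, 0, 0, 0, 1],
  ],
)

```text
time: 62.95
ee_pos: [0.4573, 0.0278, 0.0465]
eef_rot: [-0.017, 1.0, -0.002, -0.001]
ft_force: [-0.6, 0.2, 0.4]
width: 0.0003
```

```bash
python3 - <<'E'
from h import *
from bench import *
st()
p,d=camera("scene");cv2.imwrite("pics/ah.png",cv2.resize(p[130:300,260:460],None,fx=3.5,fy=3.5,interpolation=cv2.INTER_CUBIC))
E
```

```text
t 62.95 p [0.4573 0.0278 0.0465] z [-0.002 -0.004 -1.   ] y [-0.033  0.999 -0.004] q [ 0.84  0.34 -1.1   2.03  0.37  0.99  1.16] F [-0.6  0.2  0.4] w 0.0003
```

View pics/ah.png

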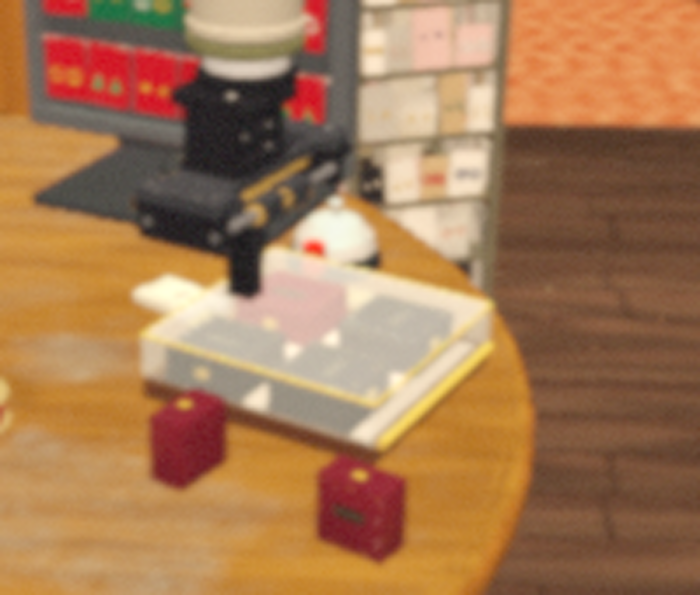

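send_rows(
  steps=[
    [0, 0, 0, 0, 0, 0.0015, 1],
    [0, 0, 0, 0, 0, 0.0015, 1],
    [0, 0, 0, 0, 0, 0.0015, 1],
    [0, 0, 0, 0, 0, 0.0015, 1],
    [0, 0, 0, 0, 0, 0, 1],
    [0, 0, 0, 0, 0, 0, 1],
    [0, 0, 0, 0, 0, 0, 1],
    [0, 0, 0, 0, 0, 0, 1],
    [0, 0, 0, 0, 0, 0, 1],
    [0, 0, 0, 0, 0, 0, 1],
  ],
)

```text
time: 64.0
ee_pos: [0.458, 0.0278, 0.0438]
eef_rot: [-0.017, 1.0, -0.004, -0.002]
ft_force: [-1.4, -0.3, 0.8]
width: 0.0001
```

send_rows(
  steps=[
    [0, 0, 0, 0, 0, 0.0015, 1],
    [0, 0, 0, 0, 0, 0.0015, 1],
    [0, 0, 0, 0, 0, 0, 1],
    [0, 0, 0, 0, 0, 0, 1],
    [0, 0, 0, 0, 0, 0, 1],
    [0, 0, 0, 0, 0, 0, 1],
    [0, 0, 0, 0, 0, 0, 1],
    [0, 0, 0, 0, 0, 0, 1],
    [0, 0, 0, 0, 0, 0, 1],
    [0, 0, 0, 0, 0, 0, 1],
  ],
)

```text
time: 65.0
ee_pos: [0.4583, 0.0278, 0.0438]
eef_rot: [-0.016, 1.0, -0.006, -0.002]
ft_force: [-1.4, 0.1, 2.4]
width: 0.0004
```

send_rows(
  steps=[
    [0, 0, 0, 0, 0, 0.003, 1],
    [0, 0, 0, 0, 0, 0.003, 1],
    [0, 0, 0, 0, 0, 0.003, 1],
    [0, 0, 0, 0, 0, 0.003, 1],
    [0, 0, 0, 0, 0, 0.003, 1],
    [0, 0, 0, 0, 0, 0.003, 1],
    [0, 0, 0, 0, 0, 0.003, 1],
    [0, 0, 0, 0, 0, 0.003, 1],
    [0, 0, 0, 0, 0, 0.003, 1],
    [0, 0, 0, 0, 0, 0.003, 1],
  ],
)

```text
time: 66.0
ee_pos: [0.4583, 0.0275, 0.0431]
eef_rot: [-0.016, 1.0, -0.023, -0.01]
ft_force: [-23.9, -2.2, 60.1]
width: 0.0003
```

```bash
python3 - <<'E'
from h import *
st()
E
```

```text
t 66.0 p [0.4583 0.0275 0.0431] z [-0.02  -0.047 -0.999] y [-0.033  0.998 -0.046] q [ 0.77  0.36 -1.07  2.01  0.42  1.03  1.09] F [-23.9  -2.2  60.1] w 0.0003
```

That push built up to 60 N, well more than I intended. The hood is fully seated, so I'll back off now.

send_rows(
  steps=[
    [0, 0, 0, 0, 0, -0.003, 1],
    [0, 0, 0, 0, 0, -0.005, 1],
    [0, 0, 0, 0, 0, -0.02, 1],
    [0, 0, 0, 0, 0, -0.03, 1],
    [0, 0, 0, 0, 0, -0.04, 1],
    [0, 0, 0, 0, 0, -0.04, -1],
    [0, 0, 0, 0, 0, -0.03, -1],
    [0, 0, 0, 0.01, 0, -0.01, -1],
    [0, 0, 0, 0, 0, 0, -1],
    [0, 0, 0, 0, 0, 0, -1],
  ],
)

```text
time: 67.0
ee_pos: [0.4511, 0.0361, 0.227]
eef_rot: [-0.017, 1.0, -0.023, -0.011]
ft_force: [-0.5, 0.5, -0.2]
width: 0.0326
```

```bash
python3 - <<'E'
from h import *
from bench import *
st()
c=camera_params("wrist");p,d=camera("wrist");cv2.imwrite("pics/ai_w.png",p);np.save("pics/ai_w.npy",d);np.savez("pics/ai_w_c.npz",**c)
p,d=camera("scene");cv2.imwrite("pics/ai.png",cv2.resize(p[130:300,260:460],None,fx=3.5,fy=3.5,interpolation=cv2.INTER_CUBIC))
E
```

```text
t 67.0 p [0.4511 0.0361 0.227 ] z [-0.022 -0.047 -0.999] y [-0.034  0.998 -0.046] q [ 1.01  0.04 -1.21  1.81  0.08  1.35  1.38] F [-0.5  0.5 -0.2] w 0.0326
```

View pics/ai_w.png

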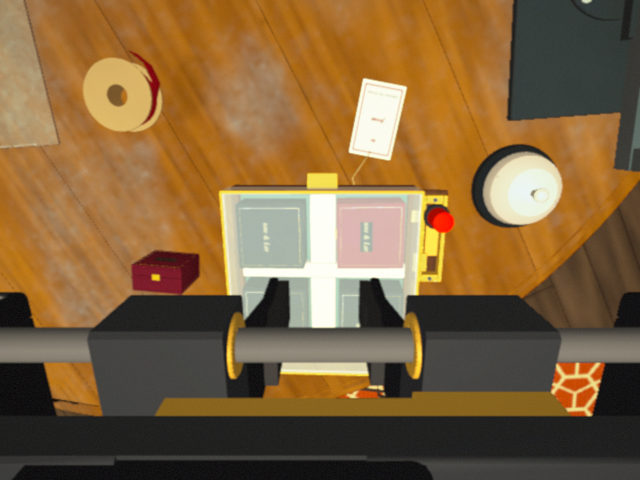

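View pics/ai.png

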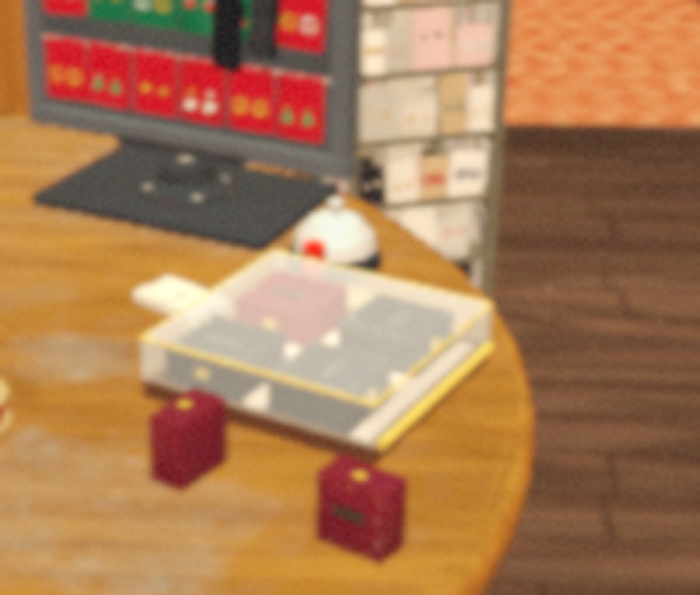

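```bash
python3 - <<'E'
from h import *
p=cv2.imread("pics/ai_w.png");d=np.load("pics/ai_w.npy");c=np.load("pics/ai_w_c.npz");P=cloud(d,c)
hsv=cv2.cvtColor(p,cv2.COLOR_BGR2HSV)
m=((hsv[...,0]<6)|(hsv[...,0]>174))&(hsv[...,1]>200)&(hsv[...,2]>150);m[:,:415]=0;m[:,470:]=0;m[:190]=0;m[250:]=0
Q=P[m];print(m.sum(),Q.min(0),Q.max(0));T=Q[Q[:,2]>.054];print(len(T),T.mean(0),T.min(0),T.max(0))
lids(d,c,lo=.045,hi=.06,xy=(.4,.7,-.1,.125))
b=case(0,0);al=np.radians(2.3);v=T.mean(0)[:2]-CO;print("case",v[0]*np.cos(al)+v[1]*np.sin(al),-v[0]*np.sin(al)+v[1]*np.cos(al))
k=T.mean(0);plan([k[0],k[1],.14],frame(-87.7,0),n=13)
E
```

```text
434 [0.4414801  0.12785832 0.03441504] [0.45961302 0.14625178 0.05762089]
316 [0.45046355 0.13726968 0.05573922] [0.44172697 0.12808317 0.05400086] [0.45961302 0.14625178 0.05762089]
[322. 249.] 22751 z 0.0499 [497.8  26.5] [140.8 191.2] 2.2
[325. 369.] 1036 z 0.0499 [616.2  33.2] [16.3 92.2] 4.0
case -0.06307679071297066 0.11239161074496554
N 13 ang 89.7 dist 0.1328 | row: [-0.24, 0.07, 6.9] [0.0055, 0.0068, 0.0065] | total shift tool [-0.0053, 0.1045, 0.0818] rot [-3.1, 0.9, 89.7]
```

send_rows(
  steps=[
    [-0.3, 0.1, 7.5, 0.0055, 0.0068, 0, -0.4],
    [-0.3, 0.1, 7.5, 0.0055, 0.0068, 0, -0.4],
    [-0.3, 0.1, 7.5, 0.0055, 0.0068, 0, -0.4],
    [-0.3, 0.1, 7.5, 0.0055, 0.0068, 0, -0.4],
    [-0.3, 0.1, 7.5, 0.0055, 0.0068, 0, -0.4],
    [-0.3, 0.1, 7.5, 0.0055, 0.0068, 0.005, -0.4],
    [-0.3, 0.1, 7.5, 0.0055, 0.0068, 0.005, -0.4],
    [-0.3, 0.1, 7.5, 0.0055, 0.0068, 0.005, -0.4],
    [-0.2, 0, 7.5, 0.0055, 0.0068, 0.005, -0.4],
    [-0.2, 0, 7.5, 0.0055, 0.0068, 0.005, -0.4],
  ],
)

```text
time: 68.1
ee_pos: [0.4379, 0.1183, 0.1905]
eef_rot: [0.616, 0.788, -0.004, -0.011]
ft_force: [-0.4, -0.4, 0.1]
width: 0.0611
```

```bash
python3 - <<'E'
from h import *
st();plan([.4505,.1373,.10],frame(-87.7,0),n=8)
E
```

```text
t 68.1 p [0.4379 0.1183 0.1905] z [-0.023  0.007 -1.   ] y [ 0.97   0.242 -0.021] q [ 0.9   0.1  -1.28  1.86  0.09  1.27 -0.16] F [-0.4 -0.4  0.1] w 0.0611
N 8 ang 11.8 dist 0.0933 | row: [-0.16, -0.08, 1.46] [0.002, 0.0021, 0.0113] | total shift tool [0.0143, 0.0187, 0.0903] rot [-1.3, -0.6, 11.7]
```

send_rows(
  steps=[
    [-0.2, -0.1, 1.5, 0.002, 0.0021, 0.0113, -0.4],
    [-0.2, -0.1, 1.5, 0.002, 0.0021, 0.0113, -0.4],
    [-0.2, -0.1, 1.5, 0.002, 0.0021, 0.0113, -0.4],
    [-0.2, -0.1, 1.5, 0.002, 0.0021, 0.0113, -0.4],
    [-0.2, -0.1, 1.5, 0.002, 0.0021, 0.0113, -0.4],
    [-0.1, -0.1, 1.5, 0.002, 0.0021, 0.0113, -0.4],
    [-0.1, -0.1, 1.5, 0.002, 0.0021, 0.0113, -0.4],
    [-0.1, 0, 1.3, 0.002, 0.0021, 0.009, -0.4],
    [0, 0, 0, 0, 0, 0, -0.4],
    [0, 0, 0, 0, 0, 0, -0.4],
  ],
)

```text
time: 69.1
ee_pos: [0.4454, 0.1409, 0.0872]
eef_rot: [0.696, 0.718, -0.004, -0.009]
ft_force: [0.6, 0.3, -0.5]
width: 0.061
```

```bash
python3 - <<'E'
from h import *
from bench import *
st();plan([.4505,.1373,.03],frame(-87.7,0),n=6)
c=camera_params("wrist");p,d=camera("wrist");cv2.imwrite("pics/aj_w.png",p)
P=cloud(d,c);hsv=cv2.cvtColor(p,cv2.COLOR_BGR2HSV)
m=((hsv[...,0]<6)|(hsv[...,0]>174))&(hsv[...,1]>200)&(hsv[...,2]>150)&(P[...,2]>.052)&(P[...,2]<.06)&(np.abs(P[...,0]-.45)<.03)
print(P[m].mean(0) if m.sum() else None,m.sum())
E
```

```text
t 69.1 p [0.4454 0.1409 0.0872] z [-0.019  0.007 -1.   ] y [ 0.999  0.032 -0.019] q [ 0.65  0.31 -1.15  1.96  0.31  1.09 -0.6 ] F [ 0.6  0.3 -0.5] w 0.061
N 6 ang 1.3 dist 0.0575 | row: [-0.18, -0.08, -0.08] [-0.0007, 0.0009, 0.0095] | total shift tool [-0.0043, 0.0061, 0.057] rot [-1.1, -0.5, -0.5]
[0.45116907 0.13950931 0.0555764 ] 845
```

View pics/aj_w.png

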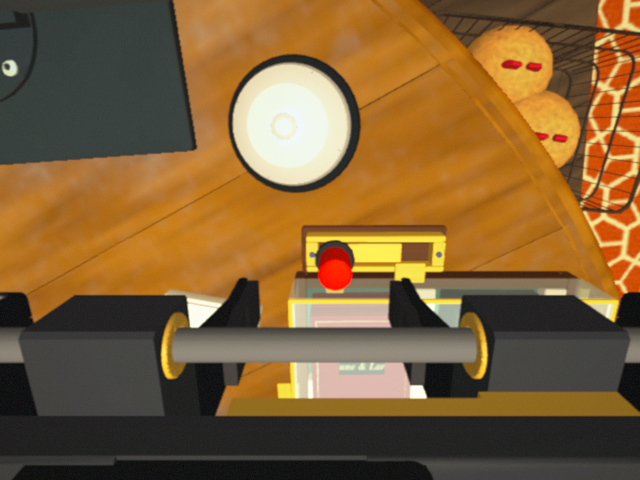

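```bash
python3 - <<'E'
from h import *
from bench import *
c=camera_params("wrist");p,d=camera("wrist");P=cloud(d,c)
cv2.imwrite("pics/ak.png",cv2.resize(p[215:300,285:465],None,fx=4.4,fy=4.4,interpolation=cv2.INTER_CUBIC))
al=np.radians(2.3)
def cs(q):
    v=q[:2]-CO;return np.round([v[0]*np.cos(al)+v[1]*np.sin(al),-v[0]*np.sin(al)+v[1]*np.cos(al),q[2]],4)
for u,v in [(398,265),(410,265),(422,265),(410,275),(398,278),(425,275),(310,232),(440,232),(370,235),(380,255),(418,252),(440,250),(318,255),(350,262),(335,270),(335,250),(560,285),(305,285)]: print(u,v,cs(P[v,u]))
E
```

```text
398 265 [-0.0202  0.1068  0.0219]
410 265 [-0.0121  0.1064  0.0208]
422 265 [-0.0041  0.1062  0.0204]
410 275 [-0.012   0.0998  0.0221]
398 278 [-0.0198  0.0976  0.0218]
425 275 [0.0008 0.0954 0.0112]
310 232 [-0.0786  0.1257  0.0081]
440 232 [0.0096 0.1255 0.0085]
370 235 [-0.0385  0.1257  0.0159]
380 255 [-0.0311  0.1109  0.0134]
418 252 [-0.0036  0.1101  0.005 ]
440 250 [0.0076 0.1159 0.0182]
318 255 [-0.0725  0.1165  0.0295]
350 262 [-0.0524  0.1135  0.0345]
335 270 [-0.062   0.1165  0.0559]
335 250 [-0.0618  0.123   0.0393]
560 285 [0.0839 0.0949 0.0275]
305 285 [-0.0813  0.0955  0.0286]
```

View pics/ak.png

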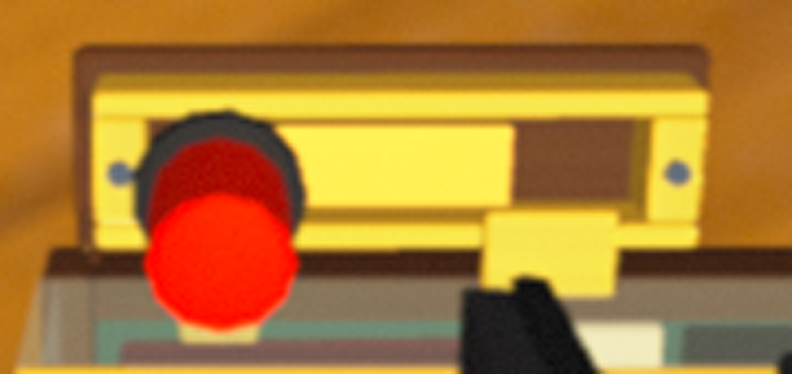

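send_rows(
  steps=[
    [-0.6, -0.2, -0.2, -0.0017, 0.003, 0.003, -0.4],
    [-0.5, -0.2, -0.2, -0.0017, 0.003, 0.006, -0.4],
    [0, 0, 0, 0, 0, 0.01, -0.4],
    [0, 0, 0, 0, 0, 0.012, -0.4],
    [0, 0, 0, 0, 0, 0.012, -0.4],
    [0, 0, 0, 0, 0, 0.008, -0.4],
    [0, 0, 0, 0, 0, 0.003, -0.4],
    [0, 0, 0, 0, 0, 0, -0.4],
    [0, 0, 0, 0, 0, 0, -0.4],
    [0, 0, 0, 0, 0, 0, -0.4],
  ],
)

```text
time: 70.2
ee_pos: [0.4526, 0.1368, 0.0288]
eef_rot: [0.693, 0.721, 0.001, 0.001]
ft_force: [0.8, 0.1, 0.5]
width: 0.0608
```

```bash
python3 - <<'E'
from h import *
from bench import *
st();plan([.4508,.138,.029],frame(-87.7,0),n=2)
E
```

```text
t 70.2 p [0.4526 0.1368 0.0288] z [ 0.003 -0.    -1.   ] y [0.999 0.039 0.003] q [ 0.56  0.41 -1.07  2.01  0.43  0.97 -0.69] F [0.8 0.1 0.5] w 0.0608
N 2 ang 0.2 dist 0.0021 | row: [0.1, 0.01, -0.03] [0.0006, -0.0009, -0.0001] | total shift tool [0.0012, -0.0018, -0.0002] rot [0.2, 0.0, -0.1]
```

send_rows(
  steps=[
    [0, 0, 0, 0.001, -0.0017, 0, -0.4],
    [0, 0, 0, 0, 0, 0, 1],
    [0, 0, 0, 0, 0, 0, 1],
    [0, 0, 0, 0, 0, 0, 1],
    [0, 0, 0, 0, 0, 0, 1],
    [0, 0, 0, 0, 0, 0, 1],
    [0, 0, 0, 0, 0, 0, 1],
    [0, 0, 0, 0, 0, 0, 1],
    [0, 0, 0, 0, 0, 0, 1],
    [0, 0, 0, 0, 0, 0, 1],
  ],
  force=20,
)

```text
time: 71.2
ee_pos: [0.4516, 0.1378, 0.0299]
eef_rot: [0.693, 0.721, 0.002, 0.002]
ft_force: [-0.7, -0.3, 0.4]
width: 0.0191
```

send_rows(
  steps=[
    [0, 0, 0, 0, 0, 0, 1],
    [0, 0, 0, 0, 0, 0, 1],
    [0, 0, 0, 0, 0, -0.003, 1],
    [0, 0, 0, 0, 0, -0.004, 1],
    [0, 0, 0, 0, 0, -0.004, 1],
    [0, 0, 0, 0, 0, -0.003, 1],
    [0, 0, 0, 0, 0, -0.002, 1],
    [0, 0, 0, 0, 0, 0, 1],
    [0, 0, 0, 0, 0, 0, 1],
    [0, 0, 0, 0, 0, 0, 1],
  ],
)

```text
time: 72.2
ee_pos: [0.4513, 0.1378, 0.0473]
eef_rot: [0.693, 0.721, 0.002, 0.002]
ft_force: [0.2, 0.3, -0.9]
width: 0.0195
```

```bash
python3 - <<'E'
from h import *
from bench import *
s=st()
p,d=camera("scene");cv2.imwrite("pics/al.png",cv2.resize(p[130:300,260:460],None,fx=3.5,fy=3.5,interpolation=cv2.INTER_CUBIC))
a=np.radians(2.3);plan(s["ee_pos"]+.05*np.array([np.cos(a),np.sin(a),0]),R.from_quat(s["eef_rot"]).as_matrix(),n=8)
E
```

```text
t 72.2 p [0.4513 0.1378 0.0473] z [ 0.005 -0.    -1.   ] y [0.999 0.039 0.005] q [ 0.59  0.37 -1.1   2.    0.4   1.   -0.66] F [ 0.2  0.3 -0.9] w 0.0195
N 8 ang 0.0 dist 0.05 | row: [0.0, -0.0, -0.0] [0.0, 0.0062, 0.0] | total shift tool [0.0001, 0.05, 0.0003] rot [0.0, -0.0, -0.0]
```

View pics/al.png

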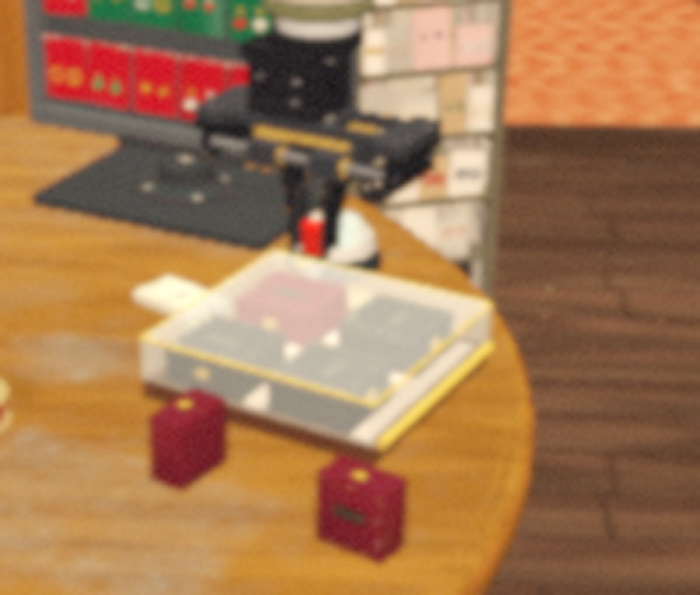

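send_rows(
  steps=[
    [0, 0, 0, 0, 0.004, 0, 1],
    [0, 0, 0, 0, 0.006, 0, 1],
    [0, 0, 0, 0, 0.007, 0, 1],
    [0, 0, 0, 0, 0.007, 0, 1],
    [0, 0, 0, 0, 0.007, 0, 1],
    [0, 0, 0, 0, 0.006, 0, 1],
    [0, 0, 0, 0, 0.005, 0, 1],
    [0, 0, 0, 0, 0.003, 0, 1],
    [0, 0, 0, 0, 0, 0, 1],
    [0, 0, 0, 0, 0, 0, 1],
  ],
)

```text
time: 73.25
ee_pos: [0.5006, 0.1397, 0.0468]
eef_rot: [0.694, 0.72, 0.002, 0.001]
ft_force: [-1.3, 0.5, -1.5]
width: 0.0193
```

```bash
python3 - <<'E'
from h import *
from bench import *
s=st();a=np.radians(2.3)
plan(np.array([.4513,.1378,.0473])+.05*np.array([np.cos(a),np.sin(a),0]),frame(-87.7,0),n=2)
E
```

```text
t 73.25 p [0.5006 0.1397 0.0468] z [ 0.004  0.    -1.   ] y [0.999 0.038 0.004] q [ 0.51  0.47 -1.03  1.88  0.47  1.05 -0.68] F [-1.3  0.5 -1.5] w 0.0193
N 2 ang 0.3 dist 0.0008 | row: [0.12, -0.0, -0.06] [0.0, 0.0003, -0.0002] | total shift tool [0.0001, 0.0006, -0.0005] rot [0.2, -0.0, -0.1]
```

send_rows(
  steps=[
    [0, 0, 0, 0, 0.001, 0, 1],
    [0, 0, 0, 0, 0, 0, 1],
    [0, 0, 0, 0, 0, 0.003, 1],
    [0, 0, 0, 0, 0, 0.004, 1],
    [0, 0, 0, 0, 0, 0.004, 1],
    [0, 0, 0, 0, 0, 0.003, 1],
    [0, 0, 0, 0, 0, 0.001, 1],
    [0, 0, 0, 0, 0, 0, 1],
    [0, 0, 0, 0, 0, 0, 1],
    [0, 0, 0, 0, 0, 0, 1],
  ],
)

```text
time: 74.25
ee_pos: [0.5012, 0.1398, 0.0304]
eef_rot: [0.693, 0.721, 0.001, 0.002]
ft_force: [-0.9, 0.0, -1.5]
width: 0.0193
```

```bash
python3 - <<'E'
from h import *
st()
E
```

```text
t 74.25 p [0.5012 0.1398 0.0304] z [ 0.004 -0.    -1.   ] y [0.999 0.039 0.004] q [ 0.49  0.5  -1.01  1.89  0.5   1.02 -0.69] F [-0.9  0.  -1.5] w 0.0193
```

send_rows(
  steps=[
    [0, 0, 0, 0, 0, 0.0005, 1],
    [0, 0, 0, 0, 0, 0, -0.2],
    [0, 0, 0, 0, 0, 0, -0.2],
    [0, 0, 0, 0, 0, 0, -0.2],
    [0, 0, 0, 0, 0, 0, -0.2],
    [0, 0, 0, 0, 0, 0, -0.2],
    [0, 0, 0, 0, 0, 0, -0.2],
    [0, 0, 0, 0, 0, -0.01, -0.2],
    [0, 0, 0, 0, 0, -0.02, -0.2],
    [0, 0, 0, 0, 0, -0.02, -0.2],
  ],
)

```text
time: 75.25
ee_pos: [0.4997, 0.1394, 0.0808]
eef_rot: [0.693, 0.721, 0.0, 0.0]
ft_force: [0.5, 0.1, 0.5]
width: 0.0522
```

send_rows(
  steps=[
    [0, 0, 0, 0, 0, -0.03, -0.2],
    [0, 0, 0, 0, 0, -0.04, -0.2],
    [0, 0, 0, -0.02, 0, -0.04, -0.2],
    [0, 0, 0, -0.04, 0, -0.02, -0.2],
    [0, 0, 0, -0.04, 0, -0.01, -0.2],
    [0, 0, 0, -0.04, 0, 0, -0.2],
    [0, 0, 0, 0, 0, 0, -0.2],
    [0, 0, 0, 0, 0, 0, -0.2],
    [0, 0, 0, 0, 0, 0, -0.2],
    [0, 0, 0, 0, 0, 0, -0.2],
  ],
)

```text
time: 76.25
ee_pos: [0.5056, -0.0002, 0.2354]
eef_rot: [0.69, 0.724, 0.002, 0.004]
ft_force: [0.3, -0.5, -0.4]
width: 0.0524
```

```bash
python3 - <<'E'
from h import *
from bench import *
st()
c=camera_params("wrist");p,d=camera("wrist");cv2.imwrite("pics/am_w.png",p)
P=cloud(d,c);hsv=cv2.cvtColor(p,cv2.COLOR_BGR2HSV);al=np.radians(2.3)
m=((hsv[...,0]<6)|(hsv[...,0]>174))&(hsv[...,1]>200)&(hsv[...,2]>150)&(P[...,2]>.03)&(P[...,2]<.09)&(np.abs(P[...,0]-.5)<.03)&(np.abs(P[...,1]-.14)<.03)
Q=P[m];print(m.sum(),Q.max(0),Q.min(0));T=Q[Q[:,2]>np.percentile(Q[:,2],60)].mean(0);v=T[:2]-CO;print(T,"case",v[0]*np.cos(al)+v[1]*np.sin(al),-v[0]*np.sin(al)+v[1]*np.cos(al))
lids(d,c,lo=.045,hi=.07,xy=(.4,.7,-.1,.125))
p,d=camera("scene");cv2.imwrite("pics/am.png",cv2.resize(p[130:300,260:460],None,fx=3.5,fy=3.5,interpolation=cv2.INTER_CUBIC))
E
```

```text
t 76.25 p [ 5.056e-01 -2.000e-04  2.354e-01] z [ 0.008 -0.002 -1.   ] y [0.999 0.048 0.008] q [ 0.96  0.19 -1.15  1.7   0.18  1.36 -0.17] F [ 0.3 -0.5 -0.4] w 0.0524
463 [0.51157302 0.14907236 0.05826947] [0.49147293 0.13003222 0.03019071]
[0.5009927  0.13955896 0.0564799 ] case -0.012496467440631608 0.1126512199525008
[344. 171.] 42650 z 0.0499 [524.8  27.9] [196.4 191.1] 2.2
```

View pics/am_w.png

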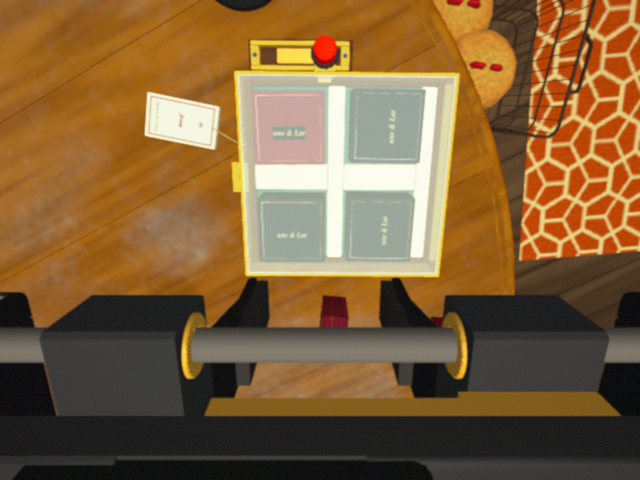

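View pics/am.png

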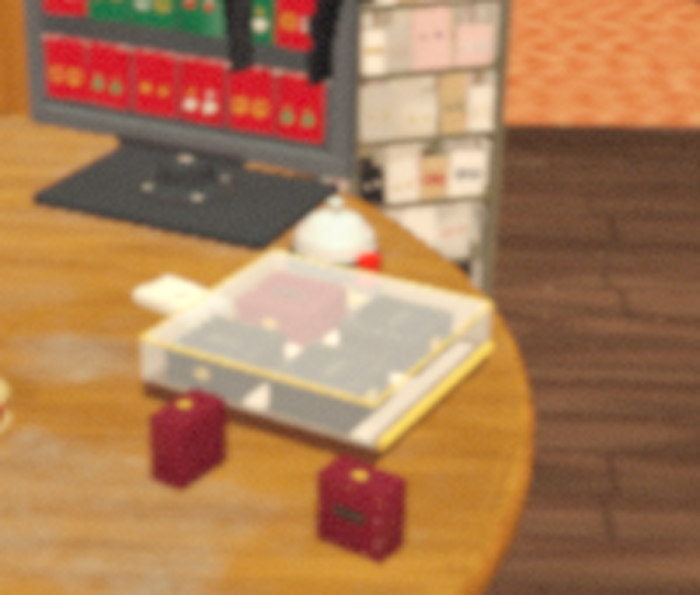

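```bash
python3 - <<'E'
from bench import *
print(close_job(), read_state()["time"])
E
```

```text
the job is handed in; nothing more can be done
the job is handed in; nothing more can be done
```

The job is handed in: all four boxes (burgundy and three black) are packed, the hood is shut, and the latch is locked in the far notch. It took about 76 s of the 210 s allowed.

**Last checks**
- **Boxes:** all four lids lie flat and face up, at 41–42 mm above the table. A seated box should read 42 mm.
- **Hood:** its top reads 49.9 mm across the whole plate. The closed height is 50 mm.
- **Latch:** the knob moved about 50 mm. It is back to its original height within about 1 mm, so it is down in the far notch.
- **Bystanders:** I did not touch the spool, the bell, the tags or the small burgundy look-alikes.

**What went wrong or disagreed**
- **Hood force:** my last press on the nearly shut hood reached about 60 N at the wrist through the fingertips. That is far firmer than "gently", though under the 120 N wrist limit. I backed off at once, and the hood showed no harm.
- **Fingertip length:** the images put the fingertips about 7 mm behind the reported TCP, not 17 mm ahead as stated. Two top-down grasps closed just above a box before I corrected for this; the box did not move.
- **Knocked box:** one black box was knocked flat, lid up, during the run, so I measured it again before picking it up.

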